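Close up a wax-injection mould and check its gate gap

TASK

Close up the metal wax mould on the right of the bench: lay the loose cover down flat in its nest, then pass every T-toggle from the wooden rack down through a slot of its own until its collar rests on the cover, and give it a quarter turn so that its cross-bar holds beneath. When all of them are locked, check the gate gap between the cover's end and the end block by pushing the flat gauge's blade down into it until its shoulder is fully home, then put the gauge back in its slot in the rack. Leave the other things on the bench alone.

Things in the scene. Friction and masses are not known exactly. Their poses are not given: they have to be found in the camera images.
- mould: Fixed aluminium lower mould half: plate 176 (x) x 128 (y) x 10 mm on two 45 mm high side rails, open below. Origin under its centre at bench level, z up; plate top at z = 55 mm. At its +x end an end block (28 x 104 x 20 mm, top at z = 75 mm); the cover's nest lies before it, bounded by pins. Four slots through the plate, 13 mm wide, 35 mm long, long side along the mould's y.
- nest (a point): Where the cover's origin belongs: centre of the nest, on the plate top (mould frame -14, 0, 55 mm); axes as the mould's. Round-topped pins, 8 mm thick and 14 mm high over the plate, stand beyond each long side (one) and the -x end (two); two nibs of the end block bound the +x end. Play 1.25 mm all round.
- slot0 (a point): Centre of slot 0, at the height of the seated cover's top (mould frame -54, -38, 75 mm). A toggle's origin comes here when it is locked. Axes as the mould's: the slot's long side is along y.
- slot1 (a point): Centre of slot 1, at the height of the seated cover's top (mould frame -54, 38, 75 mm). A toggle's origin comes here when it is locked. Axes as the mould's: the slot's long side is along y.
- slot2 (a point): Centre of slot 2, at the height of the seated cover's top (mould frame 26, -38, 75 mm). A toggle's origin comes here when it is locked. Axes as the mould's: the slot's long side is along y.
- slot3 (a point): Centre of slot 3, at the height of the seated cover's top (mould frame 26, 38, 75 mm). A toggle's origin comes here when it is locked. Axes as the mould's: the slot's long side is along y.
- gap (a point): Middle of the gate gap between the seated cover's +x end and the end block, at the height of their tops (mould frame 50.5, 0, 75 mm). It is 9 mm wide along the mould's x (+-1.25 with the cover's play), 72 mm long along y, and open below through the plate (11 x 68 mm there). The gauge's origin comes here when fully home.
- cover: Loose aluminium upper mould half, 120 (x) x 100 (y) x 20 mm, about 0.45 kg, flat on the bench at the left; origin under its centre, z up. Four notches 16 mm wide (at x = +-40 mm) in its long sides lie over the plate's slots when seated, either way round. Grip: upright steel tab in the centre, 30 (x) x 14 (y) mm, z 20 to 62 mm, with a rim (36 x 14 mm, z 62 to 68); gripped across y.
- toggle0: Steel T-toggle, 101 mm, 0.09 kg, upright in the rack or absent. Origin: centre of the underside of its collar (28 mm wide, z 0 to 5 mm), z up. Below: shank 9 mm thick, cross-bar (z -34 to -43 mm) 30 mm along x, 9 along y. Above: wing 34 along x, 16 along y, z 5 to 52, rim to z 58 (38 x 16). Gripped across y. Enters a slot with x along the mould's y; locked, x along the mould's x, turned either way.
- toggle1: Steel T-toggle, 101 mm, 0.09 kg, upright in the rack or absent. Origin: centre of the underside of its collar (28 mm wide, z 0 to 5 mm), z up. Below: shank 9 mm thick, cross-bar (z -34 to -43 mm) 30 mm along x, 9 along y. Above: wing 34 along x, 16 along y, z 5 to 52, rim to z 58 (38 x 16). Gripped across y. Enters a slot with x along the mould's y; locked, x along the mould's x, turned either way.
- toggle2: Steel T-toggle, 101 mm, 0.09 kg, upright in the rack or absent. Origin: centre of the underside of its collar (28 mm wide, z 0 to 5 mm), z up. Below: shank 9 mm thick, cross-bar (z -34 to -43 mm) 30 mm along x, 9 along y. Above: wing 34 along x, 16 along y, z 5 to 52, rim to z 58 (38 x 16). Gripped across y. Enters a slot with x along the mould's y; locked, x along the mould's x, turned either way.
- rack: Fixed wooden rack, 44 (x) x 214 (y) x 80 mm, origin at bench level, z up. Three toggle pockets at y = -75, -27 and 21 mm, 14 mm along x, 36 along y; the toggles stand in these, collars on its top (z = 80 mm), their x (wings) along the rack's y. Beyond them the gauge's slot.
- gauge: Flat gauge, 92 mm long, 0.10 kg, upright in the rack. Origin: centre of the shoulder (underside of the handle), z up. Below: steel blade 5 mm along x, 32 along y, 38 long. Above: dark wooden handle 16 along x, 44 along y, z 0 to 48 mm, with a rim (16 x 50, z 48 to 54); gripped across x. In the gap its x is along the mould's x, either way round; fully home its shoulder rests on cover and end block.
- gauge_slot (a point): Centre of the rack's slot for the gauge, on its top (rack frame 0, 78, 80 mm), 9 mm along the rack's x, 38 mm along its y; the gauge's origin is here when it is put away. Axes as the rack's.
- beaker: Bystander: steel beaker, 58 x 58 x 58 mm, origin under its centre.
- dapping_block: Bystander: steel cube, 36 mm, origin under its centre.
- canister: Bystander: aluminium canister, 63 x 63 x 78 mm, origin under its centre.
- borax_dish: Bystander: low white dish, 58 x 58 x 16 mm, origin under its centre.
Not all that is in view belongs to the job. Leave any pink look-alike of the toggle1 alone.

How it is judged (in metres and radians):
On the way, in this order (a step that is already met when the one before it is completed fails the run):
1. the cover lies flat in its nest and every toggle is through a slot and locked by a quarter turn (horizontal distance between cover and nest below 0.005 m and z of cover in the frame of mould between 0.053 and 0.0575 m and angle between the x axis of cover and the x axis of mould, either way round below 0.06 rad and angle between cover's own z axis and vertical below 0.04 rad and (horizontal distance between toggle0 and slot0 below 0.008 m or horizontal distance between toggle0 and slot1 below 0.008 m or horizontal distance between toggle0 and slot2 below 0.008 m or horizontal distance between toggle0 and slot3 below 0.008 m) and z of toggle0 in the frame of mould between 0.0715 and 0.079 m and angle between the x axis of each of toggle0, toggle1, toggle2 and the x axis of mould, either way round below 0.3 rad and angle between each of toggle0, toggle1, toggle2's own z axis and vertical below 0.12 rad and (horizontal distance between toggle1 and slot0 below 0.008 m or horizontal distance between toggle1 and slot1 below 0.008 m or horizontal distance between toggle1 and slot2 below 0.008 m or horizontal distance between toggle1 and slot3 below 0.008 m) and z of toggle1 in the frame of mould between 0.0715 and 0.079 m and (horizontal distance between toggle2 and slot0 below 0.008 m or horizontal distance between toggle2 and slot1 below 0.008 m or horizontal distance between toggle2 and slot2 below 0.008 m or horizontal distance between toggle2 and slot3 below 0.008 m) and z of toggle2 in the frame of mould between 0.0715 and 0.079 m), for 0.2 s.
2. then the gauge's blade is fully home in the gate gap, shoulder down (horizontal distance between gauge and gap below 0.025 m and x of gauge in the frame of mould between 0.046 and 0.055 m and z of gauge in the frame of mould between 0.072 and 0.078 m and angle between the y axis of gauge and the y axis of mould, either way round below 0.2 rad and angle between gauge's own z axis and vertical below 0.1 rad), for 0.2 s.
At the end, for the whole second after the job is handed in: Cover flat in its nest (within 5 mm and 0.06 rad), every toggle present standing in a slot (within 8 mm) with its collar down on the cover (within 4 mm) and its cross-bar within 0.3 rad of square to the slot, gauge upright and fully down in its rack slot (within 8 mm); all at rest (all of step 1 and horizontal distance between gauge and gauge_slot below 0.008 m and z of gauge in the frame of rack between 0.077 and 0.084 m and angle between gauge's own z axis and vertical below 0.12 rad and linear speed of each of toggle0, toggle1, toggle2, cover, gauge below 0.02 m/s); the robot touches nothing.
It fails at once if a bystander is moved more than 3 cm (distance of any of beaker, dapping_block, canister, borax_dish from where it was at the start of the episode above 0.03 m).
Of toggle0, toggle1, toggle2 only 2 to 3 are there at a start; the rules pass over those that are not, and their reading is None.
At some moment in a run one of cover may be knocked a few centimetres aside while the robot is not near it.
Once in a run the grip may slacken for a moment while it holds something.
It also fails if it takes over 210 s, if anything falls off the work surface, if the arm or the gripper's body presses on something with over 40 N, if the wrist force passes 120 N, or if a joint passes its speed limit or range.

ROBOT

A 6-joint arm with a two-finger parallel gripper is mounted at the origin on a cart in front of the work surface, level with it; the furniture and walls round the work are solid. World frame = base frame: x ahead of the robot, y to its left, z up, the work surface at z = 0. Lengths are in mm, angles in degrees, forces in N, time in s.
With the tool pointing down it reaches from about 350 to 850 mm from the base axis. Payload 8.1 kg.
Tool frame: the origin (TCP) lies midway between the tips of the shut fingers; the grasp point (between the pads) lies 19 mm behind it (r.tcp_to_grasp is the distance from the TCP to the grasp point, in mm); z points along the fingers, y is the direction in which the jaws open and shut (so a half turn about z gives the same grasp; the last joint's range is limited). The gripper opens to 85 mm and grips with 20 to 120 N. Pads are 22 mm wide; open, the fingers measure 114 mm over their backs; the gripper's body (76 mm by 85 mm) begins 54 mm behind the grasp point. The pads swing forward as they close: fully open they stand 13 mm farther back than shut.
Start: joints at [69.018, 7.471, 85.268, -0, 87.261, -4.893], TCP at [166.253, 576.511, 231.292] pointing down, gripper open.
Joint ranges: [-169.43, 169.43], [-51.17, 129.36], [1.28, 143.12], [-76.62, 256.62], [0, 156.53], [-152.29, 152.29]. Speed limits (degrees/s): [136.94, 136.94, 159.86, 180, 180, 180].

INTERFACE

Orientations are given as [roll, pitch, yaw] about the fixed x, y, z axes, in that order (R = Rz(yaw) Ry(pitch) Rx(roll)).
In Python, from bench import r gives the robot as it stands.
- The arm moves only by the tool jog_arm, never from a script. Its argument "targets" is a list of rows, each a list of 7 numbers: the shift along the tool's x, y, z in m, then the turn, a rotation vector about the tool's x, y, z in rad, then the closure, from 0 (fully open) to 1 (shut). In form: [[dx, dy, dz, wx, wy, wz, claw], ...]. A call has 1 to 5 rows; each row is the pose to reach, as a shift and turn from the pose commanded when the call began, along the tool's axes at that moment; what a row does not reach only later rows make up. A row lasts 1/12 s, in which the tool goes at most 41.7 mm and 7.16 degrees, less where a joint would pass 70% of its speed; a pose out of reach is approached as far as the arm can. A call with a gripper value outside its range is refused whole. The fingers move at their own pace and stop on an object; "newtons" is the grip in N (left out, the last holds). Time passes only in rows, so rows that repeat a pose let the fingers close. It gives the time, the measured TCP pose, the force and the opening at its end, in the units of the state.
- r.sense(): the state, without advancing time (a new reading comes with each control period).
- r.snapshot(name): name is "side" or "top"; returns a dict with "pixels" (384x512x3 uint8, red, green, blue), "fx", "fy", "cx", "cy" (pixels), "dist" ([k1, k2, p1, p2, k3] as OpenCV has them; the pictures are not rectified), "origin" and "attitude" of the camera in the world. Camera axes: x right, y down, z forward; pixel columns grow to the right and rows downward; lengths in mm; the calibration is good to about 2 mm. A picture is of the moment at which its call begins. There is no depth.
- r.hand_in(): hands the job in, once; it reports no verdict.
The state is a dict: "time": time; "joint_pos": joint angles; "qd": joint speeds; "joint_efforts": joint torques, N m; "tool_pos": TCP position; "tcp_rot": TCP orientation; "ft_force": force on the tool from outside, world axes, zero at the start; "wrist_torque": the same for the moment, N m; "finger_gap": finger opening in mm.
Only numpy, scipy, OpenCV 4.12 (cv2) and the standard library are available. Lean on these libraries where they do the work, as an engineer would, in place of code of your own. Each camera call takes 0.05 s, during which the arm holds its last target.

## Working session

There is one attempt and no reset: what is moved stays moved. The work goes in short steps, Python scripts to look and compute and a tool call to move; the robot and the scene stay as the last step left them, time stands still between calls to the robot, and variables do not carry over. Pictures are saved under pics/ and viewed, and the job is handed in when it is done.

Besides the shell and the picture viewer there is one more tool, called in YAML: its name, and indented under it one key for each argument. jog_arm: Moves the arm, as the interface text tells. Its arguments: {"type":"object","properties":{"targets":{"type":"array","items":{"type":"array","items":{"type":"number"}}},"newtons":{"type":"number"}},"required":["targets"]}

```bash
ls; mkdir -p pics; python3 - <<'E'
from bench import r
import cv2,json,numpy as np
print(r.sense())
for n in("side","top"):
    s=r.snapshot(n); cv2.imwrite(f"pics/{n}0.png",cv2.cvtColor(s["pixels"],cv2.COLOR_RGB2BGR))
    print({k:v for k,v in s.items() if k!="pixels"})
    np.savez(f"pics/{n}0.npz",**s)
E
```

```text
pics
{'time': 0.0, 'joint_pos': array([ 6.90188470e+01,  7.51507248e+00,  8.53310164e+01, -1.13661968e-03,
        8.72608637e+01, -4.89239964e+00]), 'qd': array([-0.00601143,  0.0867127 ,  0.01585313,  0.02088109, -0.01389658,
       -0.05586952]), 'joint_efforts': array([ 2.19685317e-03, -5.69389093e+01, -5.00555205e+01, -2.36583146e-04,
        1.45594400e-02,  2.39296092e-06]), 'tool_pos': array([166.05368889, 575.98260182, 230.22815156]), 'tcp_rot': array([-1.79893340e+02, -7.99033521e-03,  1.63911295e+02]), 'ft_force': array([0.07779917, 0.33350465, 0.39254023]), 'wrist_torque': array([-0.03069775, -0.01089817,  0.00037311]), 'finger_gap': 85.65262808019182}
{'fx': 362.29461446646076, 'fy': 362.29461446646076, 'cx': 259.9995123846274, 'cy': 196.82663355728383, 'dist': array([-0.08591865,  0.        ,  0.        ,  0.        ,  0.        ]), 'origin': array([748.51605615, 806.57179202, 655.90133971]), 'attitude': array([-125.52446037,    0.8457608 ,  166.95587135])}
{'fx': 382.52081202214544, 'fy': 382.52081202214544, 'cx': 256.30885020310416, 'cy': 191.91826242250198, 'dist': array([-0.03246801,  0.        ,  0.        ,  0.        ,  0.        ]), 'origin': array([ 298.70576037,  114.72661524, 1158.68997236]), 'attitude': array([-1.64292934e+02, -1.22387801e-01, -1.09234143e+02])}
```

View pics/side0.png

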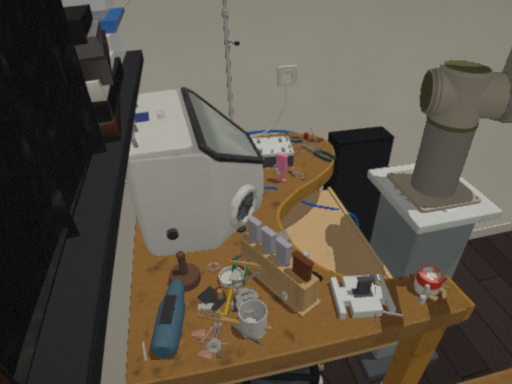

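View pics/top0.png

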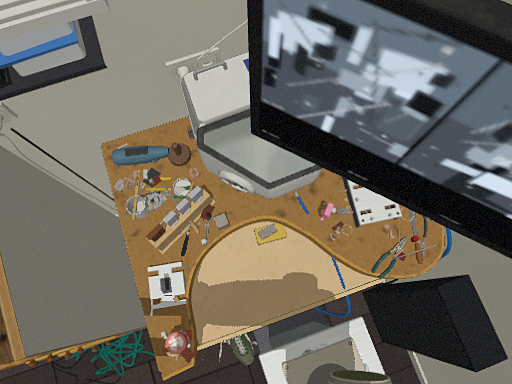

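```bash
cat > h.py <<'E'
import numpy as np,cv2
from scipy.spatial.transform import Rotation as R
def rot(a): return R.from_euler('xyz',a,degrees=True).as_matrix()
class Cam:
    def __init__(s,d):
        s.img=cv2.cvtColor(np.asarray(d["pixels"]),cv2.COLOR_RGB2BGR)
        s.K=np.array([[float(d["fx"]),0,float(d["cx"])],[0,float(d["fy"]),float(d["cy"])],[0,0,1]])
        s.D=np.asarray(d["dist"],float); s.o=np.asarray(d["origin"],float); s.M=rot(np.asarray(d["attitude"],float))
    def proj(s,P):
        P=np.atleast_2d(np.asarray(P,float)); Rw=s.M.T
        return cv2.projectPoints(P.reshape(-1,1,3),cv2.Rodrigues(Rw)[0],-Rw@s.o,s.K,s.D)[0].reshape(-1,2)
    def ray(s,uv):
        n=cv2.undistortPoints(np.array(uv,float).reshape(-1,1,2),s.K,s.D).reshape(-1,2)
        return np.c_[n,np.ones(len(n))]@s.M.T
    def at_z(s,uv,z):
        d=s.ray(uv); return s.o+d*((z-s.o[2])/d[:,2])[:,None]
def load(f): return Cam(np.load(f))
def snap(n,tag=None):
    from bench import r
    d=r.snapshot(n)
    if tag: np.savez(f"pics/{tag}.npz",**d)
    return Cam(d)
def crop(img,x0,y0,x1,y1,k,f,grid=10):
    c=cv2.resize(img[y0:y1,x0:x1],None,fx=k,fy=k,interpolation=cv2.INTER_CUBIC)
    for x in range((x0//grid+1)*grid,x1,grid):
        cv2.putText(c,str(x),(int((x-x0+.5)*k)-8,8),0,.3,(0,0,255)); cv2.line(c,(int((x-x0+.5)*k),10),(int((x-x0+.5)*k),14),(0,0,255))
    for y in range((y0//grid+1)*grid,y1,grid):
        cv2.putText(c,str(y),(0,int((y-y0+.5)*k)+3),0,.3,(0,0,255)); cv2.line(c,(20,int((y-y0+.5)*k)),(24,int((y-y0+.5)*k)),(0,0,255))
    cv2.imwrite(f,c)
E
python3 - <<'E'
from h import *
c=load("pics/top0.npz"); crop(c.img,100,140,260,260,5,"pics/t1.png"); crop(c.img,300,165,420,255,6,"pics/t2.png")
c=load("pics/side0.npz"); crop(c.img,130,190,290,310,5,"pics/s1.png");crop(c.img,230,110,350,200,6,"pics/s2.png");crop(c.img,240,220,400,340,5,"pics/s3.png")
E
```

```text
(no output)
```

View pics/t1.png

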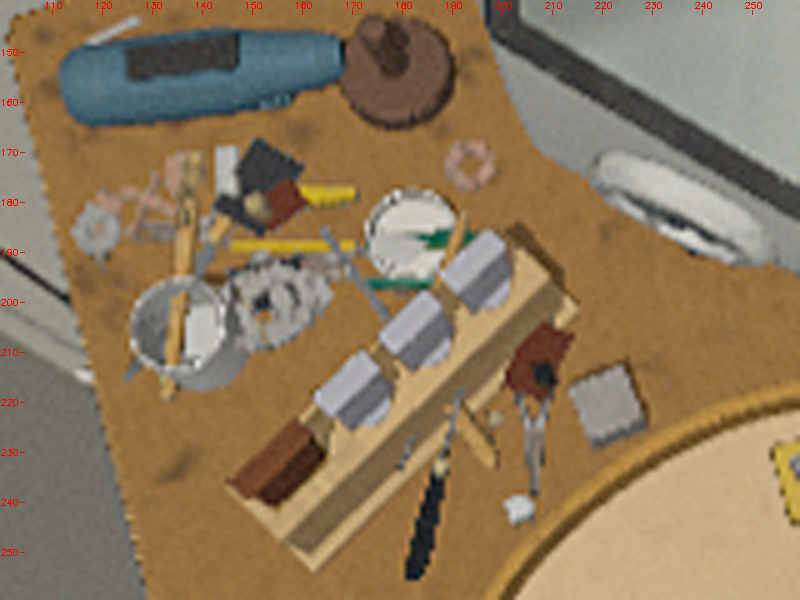

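View pics/t2.png

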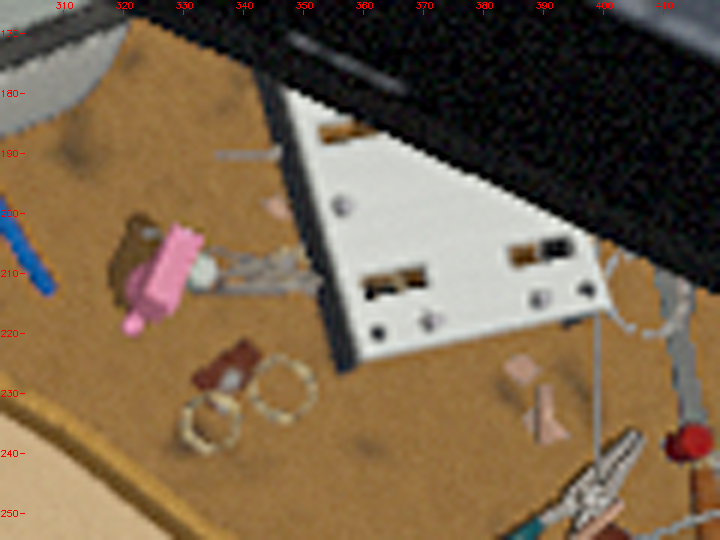

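View pics/s3.png

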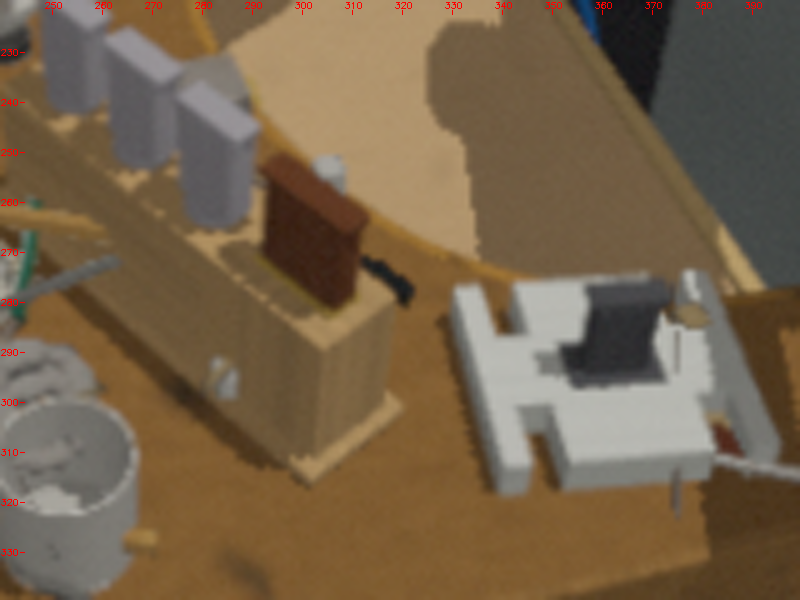

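View pics/s2.png

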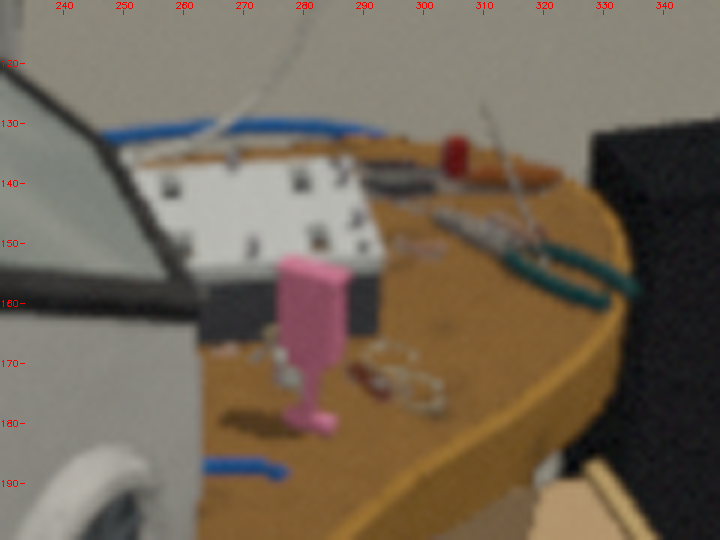

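```bash
python3 - <<'E'
from h import *
c=load("pics/top0.npz"); crop(c.img,130,180,230,255,8,"pics/t3.png");crop(c.img,130,250,230,325,8,"pics/t4.png")
E
```

```text
(no output)
```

View pics/t3.png

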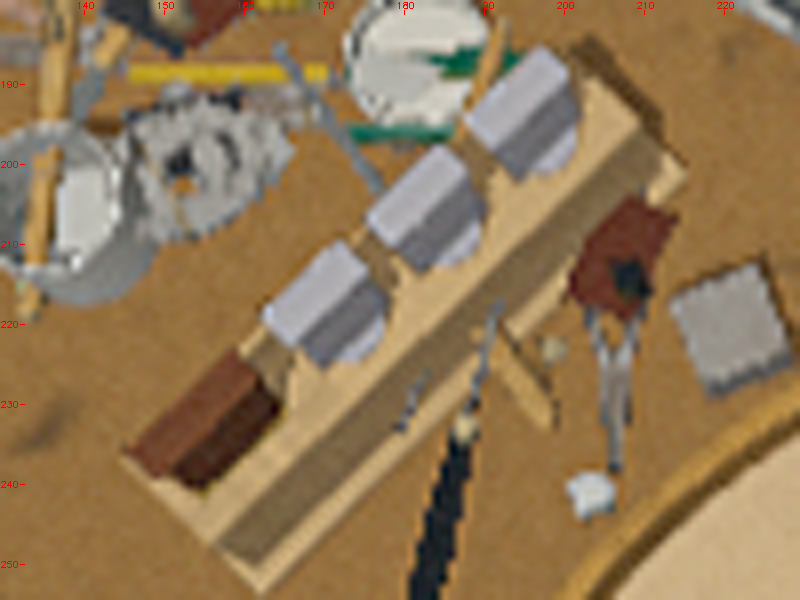

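View pics/t4.png

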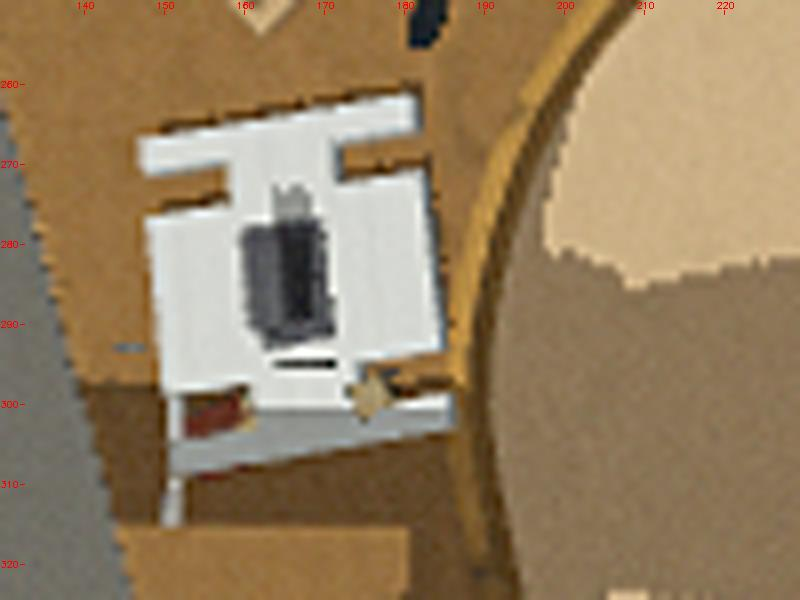

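```bash
python3 - <<'E'
from h import *
t=load("pics/top0.npz"); s=load("pics/side0.npz")
def show(n,c,uv,z): print(n,np.round(c.at_z(uv,z),0)[:,:2].tolist())
show("mould plate top: corners,slots A,B,C,pins",t,[(358,224),(400,216),(344,180),(365,211),(390,206),(357,186)],55)
show("pins",t,[(371,218),(389,214),(356,199)],65)
show("cover corners",t,[(147,266),(182,261),(186,293)],20)
show("tab rim corners (z68)",t,[(160,278),(169,277)],68)
show("rack toggles rim z138",t,[(192,192),(183,203),(169,217)],138)
show("gauge rim",t,[(155,231)],134)
show("rack corners",t,[(162,253),(215,201)],0)
show("dapping top z36",t,[(220,220)],36); show("dish",t,[(183,187)],16); show("beaker top",t,[(134,205)],58); show("pink top",t,[(328,207)],101)
show("machine window sill corner",t,[(250,190),(320,170),(230,182),(197,150)],100)
print(np.round(s.at_z([(283,149),(280,140),(260,151),(258,140),(292,155),(256,265)],55)))
E
```

```text
mould plate top: corners,slots A,B,C,pins [[400.0, -240.0], [381.0, -367.0], [539.0, -253.0], [429.0, -275.0], [419.0, -352.0], [509.0, -283.0]]
pins [[403.0, -280.0], [397.0, -335.0], [471.0, -261.0]]
cover corners [[492.0, 385.0], [473.0, 284.0], [381.0, 298.0]]
tab rim corners (z68) [[440.0, 348.0], [435.0, 323.0]]
rack toggles rim z138 [[627.0, 187.0], [605.0, 219.0], [580.0, 266.0]]
gauge rim [[556.0, 313.0]]
rack corners [[518.0, 337.0], [620.0, 137.0]]
dapping top z36 [[549.0, 140.0]]
dish [[691.0, 217.0]]
beaker top [[672.0, 367.0]]
pink top [[470.0, -163.0]]
machine window sill corner [[590.0, 30.0], [581.0, -183.0], [632.0, 77.0], [759.0, 138.0]]
[[ 424. -277.   55.]
 [ 415. -346.   55.]
 [ 505. -282.   55.]
 [ 493. -367.   55.]
 [ 406. -227.   55.]
 [ 636.  241.   55.]]
```

```bash
cat > fit.py <<'E'
from h import *
from scipy.optimize import least_squares
def T(p,P):
    c,s=np.cos(p[2]),np.sin(p[2]); P=np.asarray(P,float)
    return np.c_[c*P[:,0]-s*P[:,1]+p[0],s*P[:,0]+c*P[:,1]+p[1],P[:,2]]
def fit(obs,p0):
    # obs: list of (cam, pts3, pix)
    f=lambda p: np.concatenate([(c.proj(T(p,P))-np.array(u)).ravel() for c,P,u in obs])
    q=least_squares(f,p0,loss='soft_l1'); return q.x,q.fun
def over(c,polys,p,x0,y0,x1,y1,k,fn):
    im=cv2.resize(c.img[y0:y1,x0:x1],None,fx=k,fy=k,interpolation=cv2.INTER_CUBIC)
    for P in polys:
        u=(c.proj(T(p,P))-[x0,y0]+.5)*k
        cv2.polylines(im,[np.round(u).astype(int)],True,(0,0,255),1)
    cv2.imwrite(fn,im)
def rect(cx,cy,a,b,z): return [(cx-a/2,cy-b/2,z),(cx+a/2,cy-b/2,z),(cx+a/2,cy+b/2,z),(cx-a/2,cy+b/2,z)]
MOULD=[rect(0,0,176,128,55),rect(74,0,28,104,75)]+[rect(x,y,13,35,55) for x in(-54,26) for y in(-38,38)]+[rect(-14,0,122.5,102.5,55)]
COVER=[rect(0,0,120,100,20),rect(0,0,120,100,0),rect(0,0,36,14,68)]+[rect(x,y,16,38,20) for x in(-40,40) for y in (-38,38)]
RACK=[rect(0,0,44,214,80),rect(0,0,44,214,0)]+[rect(0,y,16,38,138) for y in(-75,-27,21)]+[rect(0,78,16,50,134)]
E
python3 - <<'E'
from fit import *
t=load("pics/top0.npz"); s=load("pics/side0.npz")
m=(478,-319,np.radians(-7)); c=(432,333,np.radians(-9)); k=(576,252,np.radians(30.6))
over(t,MOULD,m,335,165,415,230,10,"pics/om.png"); over(s,MOULD,m,240,125,300,170,13,"pics/oms.png")
over(t,COVER,c,135,255,200,310,12,"pics/oc.png"); over(t,RACK,k,135,180,225,255,8,"pics/or.png")
over(s,COVER,c,325,265,405,325,10,"pics/ocs.png"); over(s,RACK,k,225,215,325,320,7,"pics/ors.png")
a=[cv2.imread(f"pics/{n}.png") for n in("om","oms","oc","or","ocs","ors")]
for x in a: print(x.shape)
E
```

```text
(650, 800, 3)
(585, 780, 3)
(660, 780, 3)
(600, 720, 3)
(600, 800, 3)
(735, 700, 3)
```

View pics/om.png

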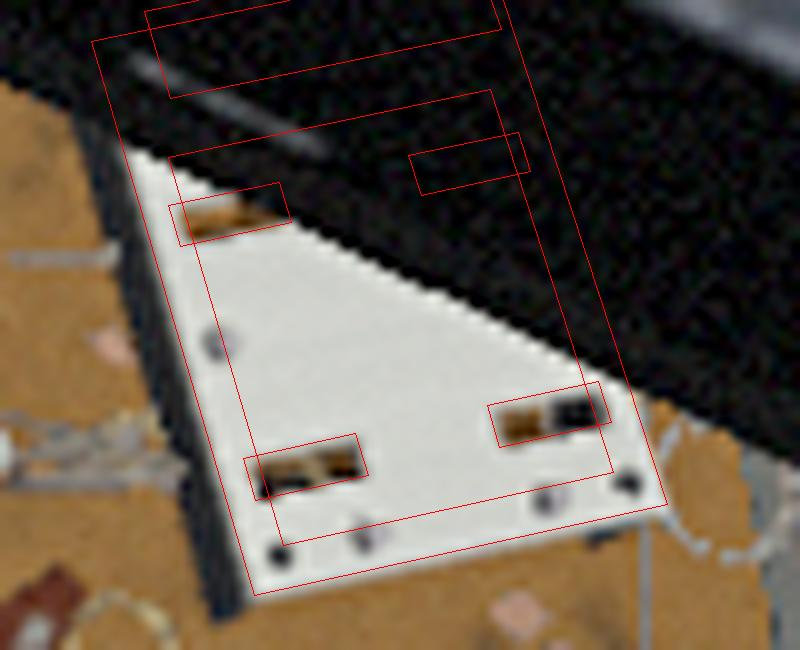

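View pics/oms.png

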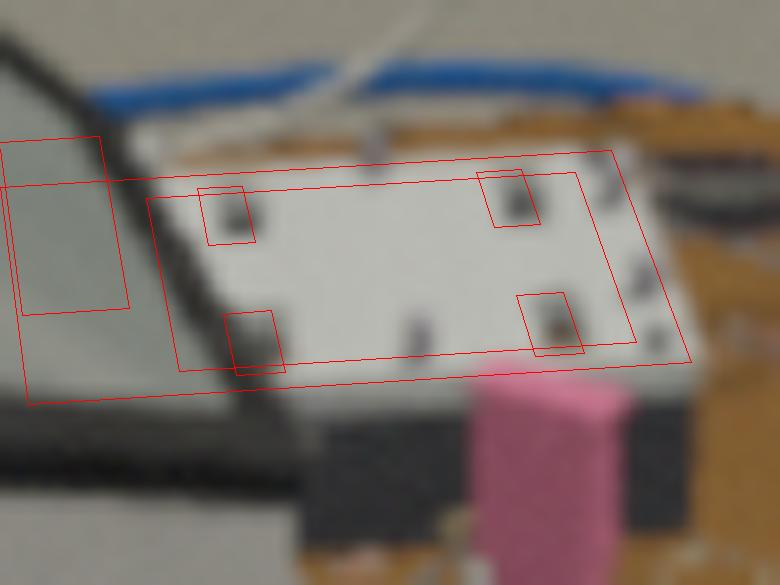

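View pics/oc.png

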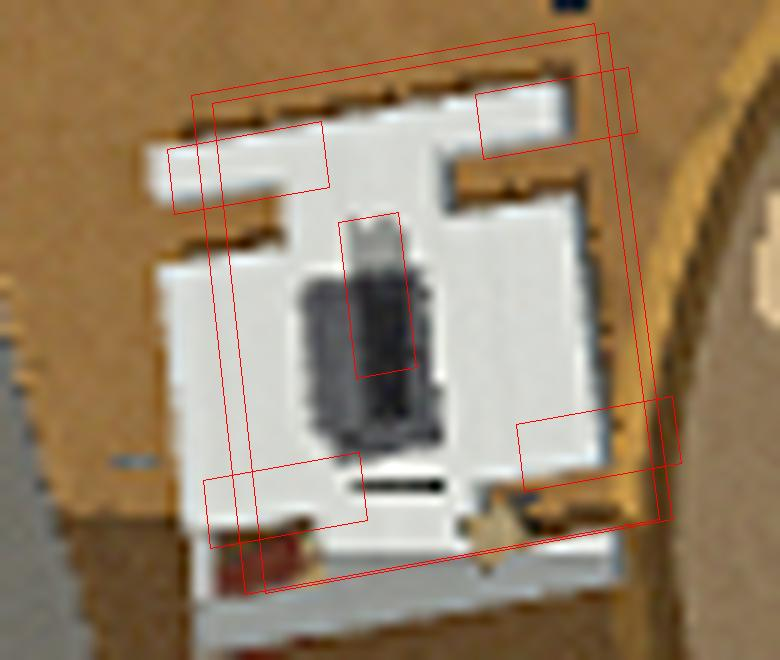

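View pics/ocs.png

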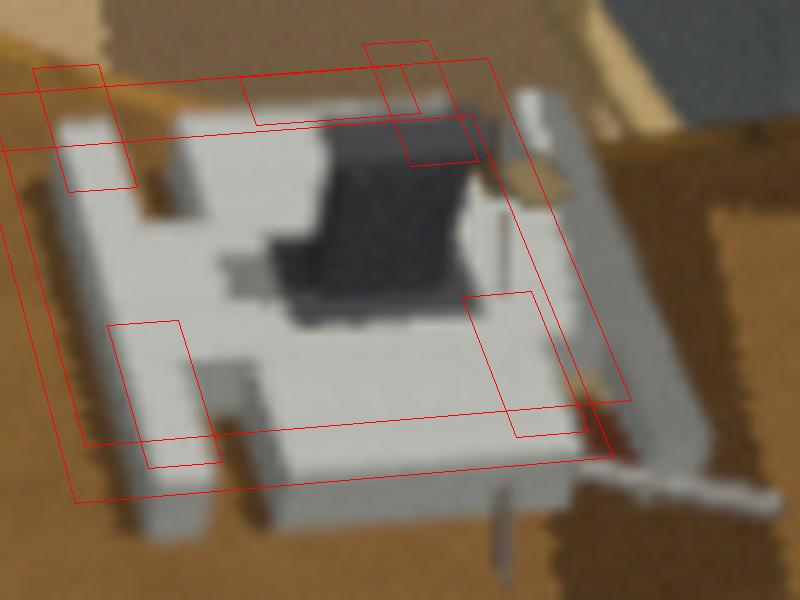

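View pics/or.png

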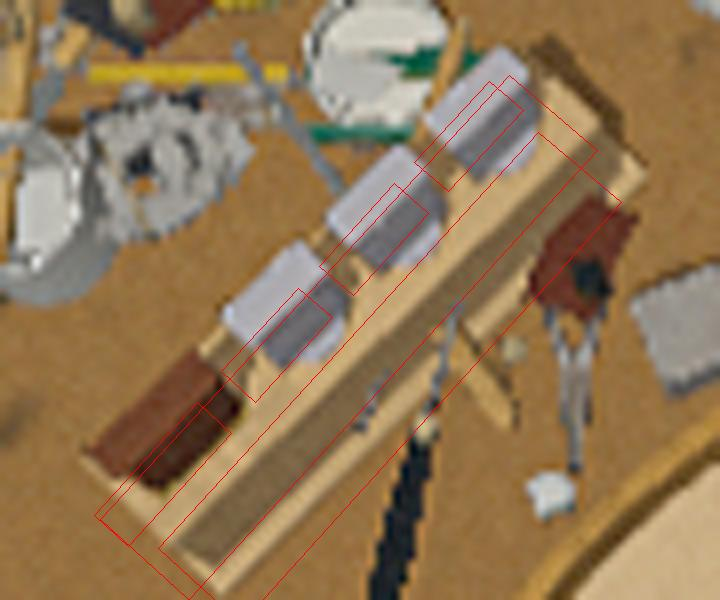

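View pics/ors.png

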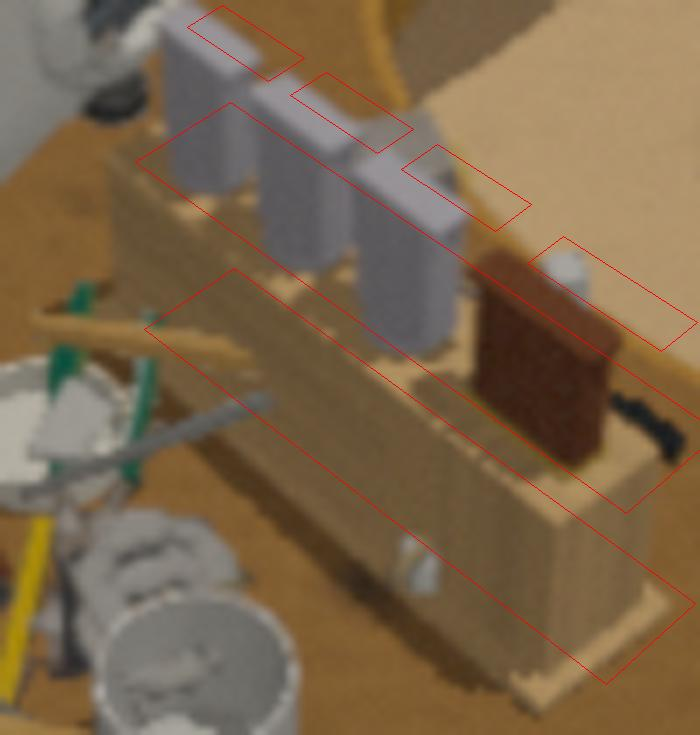

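```bash
cat > run1.py <<'E'
from fit import *
t=load("pics/top0.npz"); s=load("pics/side0.npz")
def px(l,k,x0,y0): return [(x0+a/k-.5,y0+b/k-.5) for a,b in l]
def go(name,ot,os_,p0):
    for tag,obs in(("top",[(t,)+ot]),("side",[(s,)+os_]),("both",[(t,)+ot,(s,)+os_])):
        p,f=fit(obs,p0); print(name,tag,np.round([p[0],p[1],np.degrees(p[2])],2),"rms px",round(float(np.sqrt(np.mean(f**2))),2))
    return p
m=go("mould",([(-88,64,55),(-88,-64,55),(-54,38,55),(-54,-38,55)],px([(252,600),(665,504),(310,471),(550,416)],10,335,165)),
 ([(-88,64,55),(-88,-64,55),(-54,38,55),(-54,-38,55),(26,-38,55)],px([(700,360),(632,150),(557,325),(520,200),(238,213)],13,240,125)),(478,-319,-.12))
c=go("cover",([(60,50,20),(60,-50,20),(-60,50,20),(-60,-50,20)],px([(150,148),(566,80),(195,650),(622,578)],12,135,255)),
 ([(-60,50,20),(60,50,20),(60,-50,20)],px([(712,437),(145,488),(58,122)],10,325,265)),(432,333,-.15))
k=go("rack",([(22,107,80),(-22,107,80),(0,21,138),(0,-27,138),(0,-75,138),(0,78,134)],px([(82,457),(178,545),(277,288),(383,198),(484,95),(145,418)],8,135,180)),
 ([(22,107,80),(-22,107,80),(22,-107,80),(0,21,138),(0,-27,138),(0,-75,138),(0,78,134)],px([(560,520),(655,455),(110,160),(412,193),(305,115),(212,42),(550,303)],7,225,215)),(576,252,.53))
over(t,MOULD,m,335,165,415,230,10,"pics/om.png"); over(s,MOULD,m,240,125,300,170,13,"pics/oms.png")
over(t,COVER,c,135,255,200,310,12,"pics/oc.png"); over(t,RACK,k,135,180,225,255,8,"pics/or.png")
over(s,COVER,c,325,265,405,325,10,"pics/ocs.png"); over(s,RACK,k,225,215,325,320,7,"pics/ors.png")
E
python3 run1.py
```

```text
mould top [ 477.23 -318.31   -6.58] rms px 0.22
mould side [ 474.68 -319.34   -8.22] rms px 0.17
mould both [ 476.   -318.83   -7.34] rms px 0.37
cover top [422.24 345.52  -9.78] rms px 0.34
cover side [420.87 346.4   -9.86] rms px 0.54
cover both [421.65 345.96  -9.75] rms px 0.49
rack top [591.61 246.95  26.6 ] rms px 0.63
rack side [590.65 250.41  27.15] rms px 0.56
rack both [590.9  248.9   26.86] rms px 0.74
```

```bash
cd pics; python3 - <<'E'
import cv2,numpy as np
def p(a,b,o):
    A=cv2.resize(cv2.imread(a),(400,500));B=cv2.resize(cv2.imread(b),(400,500));cv2.imwrite(o,np.hstack([A,B]))
p("oc.png","ocs.png","pc.png");p("or.png","ors.png","pr.png");p("om.png","oms.png","pm.png")
E
```

```text
(no output)
```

View pics/pc.png

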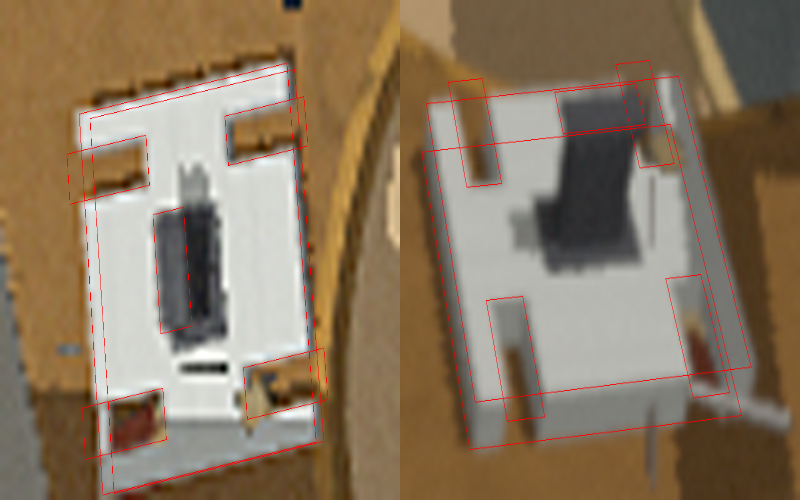

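View pics/pr.png

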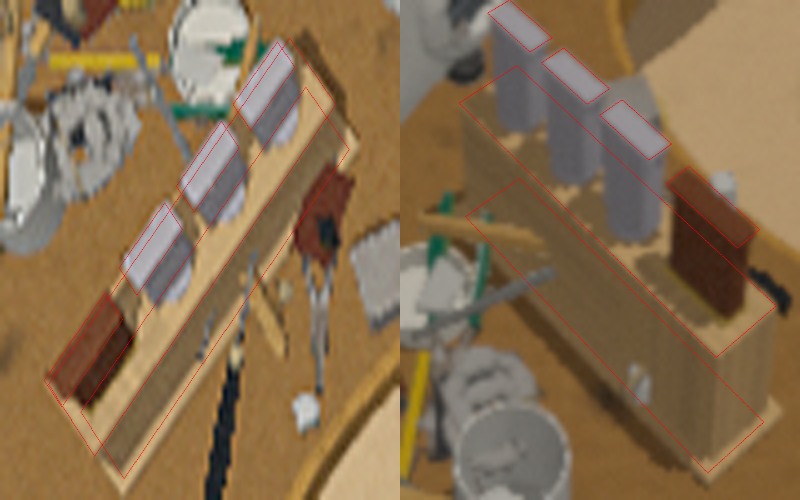

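View pics/pm.png

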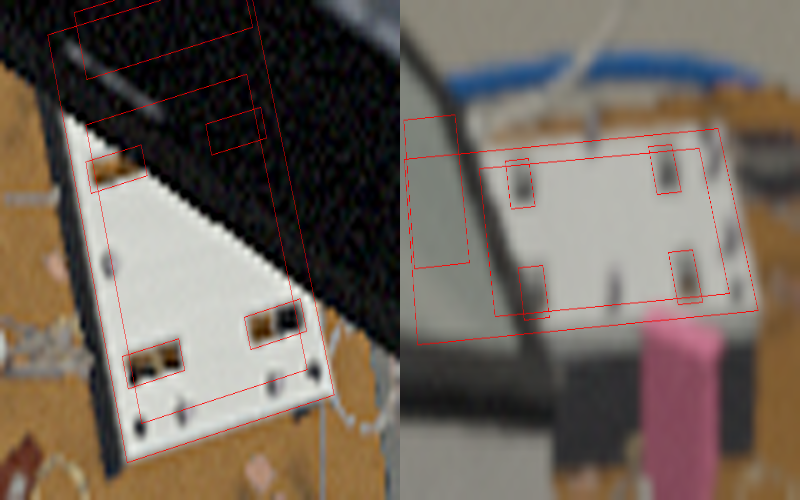

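```bash
cat > d.py <<'E'
import sys,numpy as np
from bench import r
from h import rot,R
def delta(x,y,z,yaw,verbose=True):
    s=r.sense(); M=rot(s["tcp_rot"]); p=s["tool_pos"]
    d=M.T@(np.array([x,y,z])-p); w=R.from_matrix(M.T@rot([180,0,yaw])).as_rotvec()
    print("t %.2f at"%s["time"],np.round(p,1),np.round(s["tcp_rot"],2),"gap %.1f"%s["finger_gap"],"F",np.round(s["ft_force"],1))
    print("shift m",np.round(d/1000,4),"rotvec",np.round(w,4),"deg %.1f"%np.degrees(np.linalg.norm(w)),"dist %.0f"%np.linalg.norm(d))
if __name__=="__main__": delta(*map(float,sys.argv[1:5]))
E
python3 d.py 421.7 346 160 170.2
```

```text
t 0.10 at [166.1 576.  230.3] [-1.7990e+02 -1.0000e-02  1.6391e+02] gap 85.7 F [-0.1 -0.1  0.1]
shift m [-0.3094 -0.1501  0.0705] rotvec [-0.0017 -0.0002 -0.1098] deg 6.3 dist 351
```

jog_arm:
  targets:
    - [-0.03, -0.015, 0.007, 0, 0, -0.02, 0]
    - [-0.065, -0.032, 0.015, 0, 0, -0.05, 0]
    - [-0.1, -0.049, 0.023, 0, 0, -0.08, 0]
    - [-0.135, -0.066, 0.031, 0, 0, -0.11, 0]
    - [-0.17, -0.083, 0.039, 0, 0, -0.11, 0]

```text
time: 0.52
tool_pos: [307.3, 448.1, 191.5]
tcp_rot: [-180.0, -0.0, 170.4]
ft_force: [0.7, -0.6, -0.7]
finger_gap: 85.5
```

```bash
python3 d.py 421.7 346 120 170.2
```

```text
t 0.52 at [307.3 448.1 191.5] [-1.7996e+02 -2.0000e-02  1.7036e+02] gap 85.5 F [ 0.7 -0.6 -0.7]
shift m [-0.1299 -0.0815  0.0715] rotvec [-0.0007 -0.0003  0.0029] deg 0.2 dist 169
```

jog_arm:
  targets:
    - [-0.035, -0.022, 0.019, 0, 0, 0, 0]
    - [-0.07, -0.044, 0.038, 0, 0, 0, 0]
    - [-0.1, -0.063, 0.055, 0, 0, 0, 0]
    - [-0.122, -0.076, 0.067, 0, 0, 0, 0]
    - [-0.13, -0.0815, 0.0715, 0, 0, 0, 0]

```text
time: 0.93
tool_pos: [422.2, 343.2, 117.6]
tcp_rot: [-179.8, -0.1, 170.0]
ft_force: [1.2, -0.5, -1.1]
finger_gap: 85.4
```

```bash
python3 - <<'E'
from fit import *
import d
t=snap("top","top1"); s=snap("side","side1")
d.delta(421.7,346,27,170.2)
c=(421.65,345.96,np.radians(-9.75))
over(t,COVER,c,135,255,200,310,8,"pics/a.png");over(s,COVER,c,310,205,410,325,5,"pics/b.png")
A=cv2.imread("pics/a.png");B=cv2.imread("pics/b.png");h=max(len(A),len(B))
cv2.imwrite("pics/ab1.png",np.hstack([np.pad(q,((0,h-len(q)),(0,0),(0,0))) for q in(A,B)])[:,:1040]);print(A.shape,B.shape)
E
```

```text
t 1.03 at [421.  345.1 119. ] [-1.7986e+02 -1.3000e-01  1.7002e+02] gap 85.5 F [-0.4 -0.1 -0. ]
shift m [-0.0007  0.0012  0.092 ] rotvec [-0.0025 -0.0024 -0.0031] deg 0.3 dist 92
(440, 520, 3) (600, 500, 3)
```

View pics/b.png

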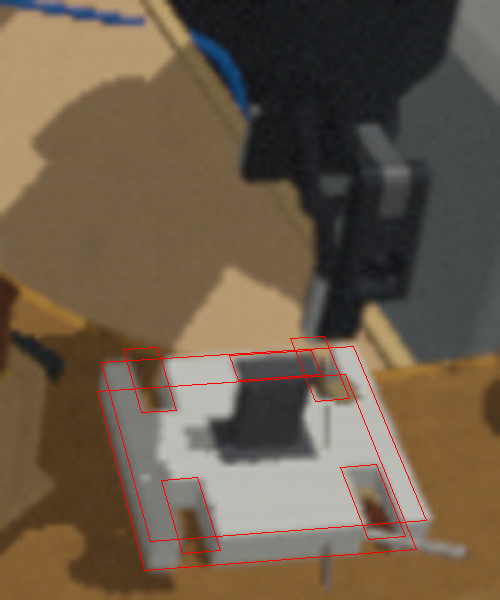

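View pics/a.png

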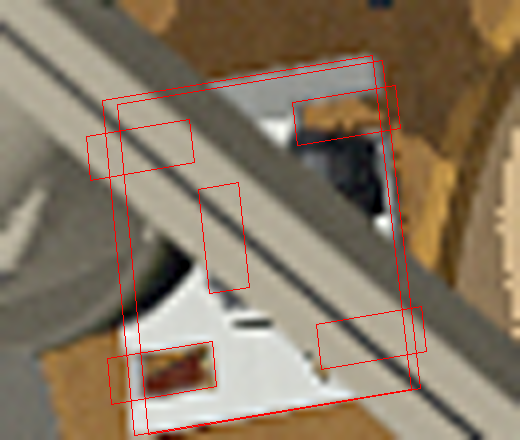

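```bash
python3 - <<'E'
from fit import *
s=load("pics/side1.npz")
crop(s.img,310,180,420,300,6,"pics/b2.png")
print(s.proj([[421,345,119],[421,345,138],[421-.17*40,345-40,132],[421+.17*40,345+40,132]]))
E
```

```text
[[368.4780355  260.1784255 ]
 [370.02569433 253.5176999 ]
 [363.8444773  242.1127809 ]
 [375.69622982 270.37647026]]
```

View pics/b2.png

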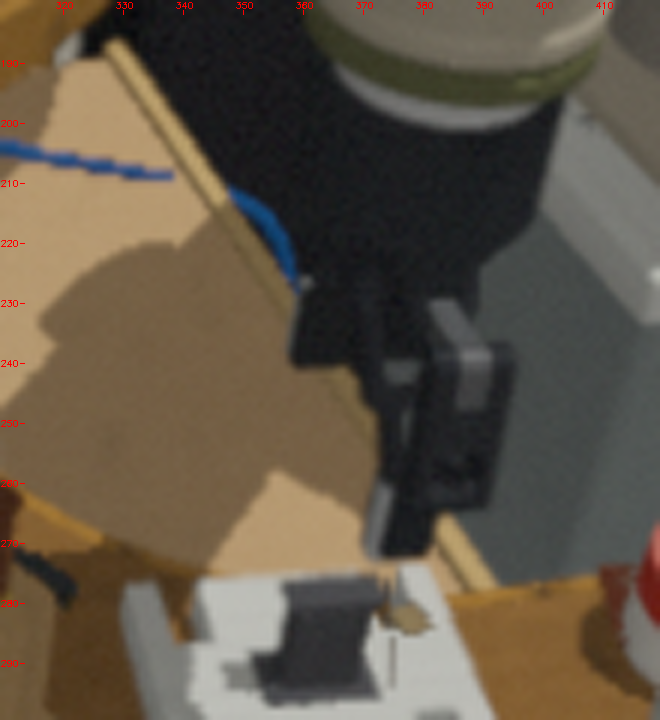

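jog_arm:
  targets:
    - [-0.001, 0.001, 0.025, 0, 0, 0, 0]
    - [-0.001, 0.001, 0.05, 0, 0, 0, 0]
    - [-0.001, 0.001, 0.07, 0, 0, 0, 0]
    - [-0.001, 0.001, 0.085, 0, 0, 0, 0]
    - [-0.001, 0.001, 0.091, 0, 0, 0, 0]

```text
time: 1.45
tool_pos: [419.7, 348.4, 27.8]
tcp_rot: [-179.9, -0.2, 170.3]
ft_force: [-0.3, -0.5, -0.6]
finger_gap: 85.6
```

```bash
python3 - <<'E'
from fit import *
import d
s=snap("side","side2"); crop(s.img,310,220,410,320,7,"pics/c1.png"); d.delta(421.7,346,27,170.2)
E
```

```text
t 1.50 at [419.7 348.3  27.7] [-1.7988e+02 -1.6000e-01  1.7029e+02] gap 85.9 F [-1.9 -0.1 -1.1]
shift m [-0.0023 -0.0019  0.0007] rotvec [-0.0021 -0.0028  0.0016] deg 0.2 dist 3
```

View pics/c1.png

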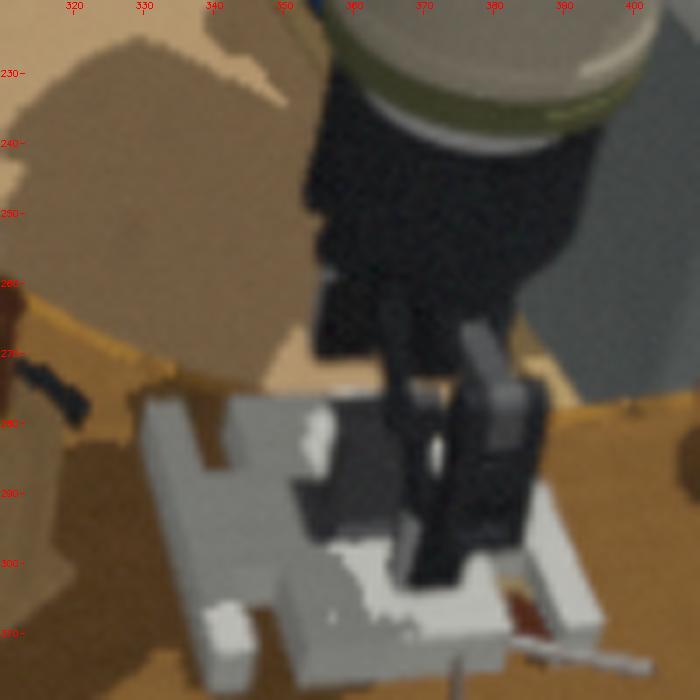

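jog_arm:
  targets:
    - [-0.0023, -0.0019, 0.0, 0, 0, 0, 0]
    - [-0.0023, -0.0019, 0.0, 0, 0, 0, 0.6]
    - [-0.0023, -0.0019, 0, 0, 0, 0, 1]
    - [-0.0023, -0.0019, 0, 0, 0, 0, 1]
    - [-0.0023, -0.0019, 0, 0, 0, 0, 1]
  newtons: 80

```text
time: 1.92
tool_pos: [424.6, 346.3, 30.9]
tcp_rot: [179.9, 0.1, 170.2]
ft_force: [-0.7, -0.2, 0.5]
finger_gap: 38.2
```

jog_arm:
  targets:
    - [0, 0, 0, 0, 0, 0, 1]
    - [0, 0, 0, 0, 0, 0, 1]
    - [0, 0, 0, 0, 0, 0, 1]
    - [0, 0, 0, 0, 0, 0, 1]

```text
time: 2.25
tool_pos: [424.4, 346.2, 30.4]
tcp_rot: [180.0, 0.0, 170.2]
ft_force: [-0.8, -0.1, 4.3]
finger_gap: 13.0
```

jog_arm:
  targets:
    - [0, 0, 0, 0, 0, 0, 1]
    - [0, 0, 0, 0, 0, 0, 1]
    - [0, 0, 0, 0, 0, 0, 1]
    - [0, 0, 0, 0, 0, 0, 1]

```text
time: 2.58
tool_pos: [424.4, 346.2, 30.4]
tcp_rot: [180.0, 0.0, 170.2]
ft_force: [-0.6, 0.7, 5.5]
finger_gap: 13.5
```

```bash
python3 - <<'E'
from bench import r
for i in range(4):
    s=r.sense(); print(s["time"],s["tool_pos"].round(2),s["joint_pos"].round(2),s["qd"].round(2)); r.snapshot("top")
E
```

```text
2.5833 [424.39 346.15  30.41] [ 3.3830e+01  1.0460e+01  1.0408e+02  1.0000e-02  6.5400e+01 -4.6380e+01] [ 0.02  0.07  0.01  0.   -0.01 -0.05]
2.6333 [424.37 346.17  30.41] [ 3.3840e+01  1.0460e+01  1.0408e+02  1.0000e-02  6.5400e+01 -4.6380e+01] [-0.03  0.    0.03  0.01 -0.02 -0.  ]
2.6833 [424.4  346.16  30.42] [ 3.3830e+01  1.0460e+01  1.0408e+02  1.0000e-02  6.5400e+01 -4.6380e+01] [ 0.01 -0.08 -0.02 -0.01  0.03 -0.12]
2.7333 [424.38 346.14  30.4 ] [ 3.3830e+01  1.0460e+01  1.0408e+02  1.0000e-02  6.5400e+01 -4.6380e+01] [ 0.07  0.11 -0.03  0.09  0.01  0.02]
```

jog_arm:
  targets:
    - [0, 0, -0.01, 0, 0, 0, 1]
    - [0, 0, -0.03, 0, 0, 0, 1]
    - [0, 0, -0.05, 0, 0, 0, 1]
    - [0, 0, -0.07, 0, 0, 0, 1]
    - [0, 0, -0.075, 0, 0, 0, 1]

```text
time: 3.2
tool_pos: [425.0, 346.4, 107.8]
tcp_rot: [179.9, 0.1, 170.2]
ft_force: [1.4, -0.2, -4.4]
finger_gap: 12.9
```

```bash
python3 - <<'E'
from fit import *
import d
s=snap("side","side3"); crop(s.img,310,220,410,320,7,"pics/c2.png"); d.delta(464.8,-317.4,185,172.7)
print(s.at_z([(263,185),(262,200),(240,230)],0).round(0), s.at_z([(262,170)],100).round(0))
E
```

```text
t 3.25 at [425.2 346.5 107.5] [1.7986e+02 1.6000e-01 1.7021e+02] gap 13.0 F [ 0.6  0.6 -3.9]
shift m [-0.1521 -0.6473 -0.0787] rotvec [ 0.0024  0.0028 -0.0434] deg 2.5 dist 670
[[ 526. -153.    0.]
 [ 548.  -73.    0.]
 [ 640.   50.    0.]] [[544. -85. 100.]]
```

View pics/c2.png

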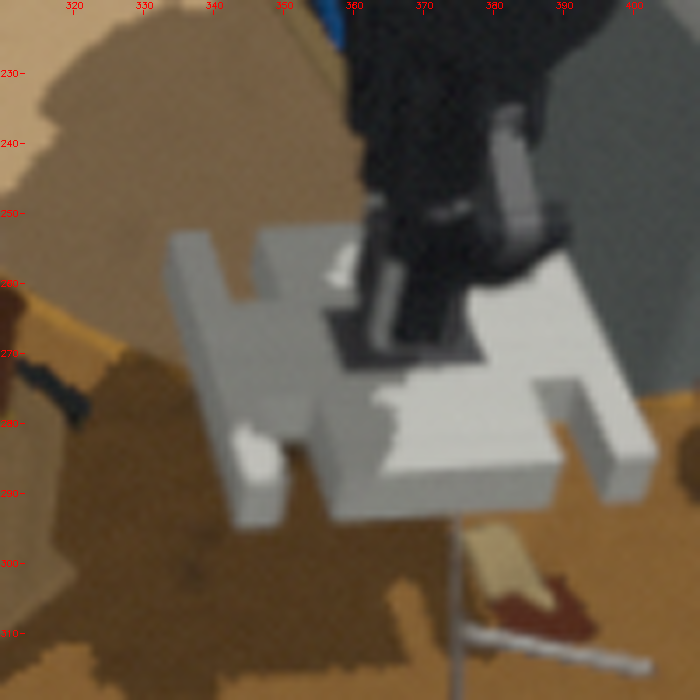

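```bash
python3 - <<'E'
import d
for p in((424,346,185),(418,200,185),(418,0,185),(418,-250,185)): d.delta(*p,170.2)
from h import *
t=load("pics/top0.npz"); print(t.at_z([(265,198),(250,192),(320,172)],0).round(),t.at_z([(265,198),(320,172)],200).round())
E
```

```text
t 3.25 at [425.2 346.5 107.5] [1.7986e+02 1.6000e-01 1.7021e+02] gap 13.0 F [ 0.6  0.6 -3.9]
shift m [ 0.0008 -0.0005 -0.0775] rotvec [0.0024 0.0027 0.0002] deg 0.2 dist 78
t 3.25 at [425.2 346.5 107.5] [1.7986e+02 1.6000e-01 1.7021e+02] gap 13.0 F [ 0.6  0.6 -3.9]
shift m [-0.0181 -0.1454 -0.0778] rotvec [0.0024 0.0027 0.0002] deg 0.2 dist 166
t 3.25 at [425.2 346.5 107.5] [1.7986e+02 1.6000e-01 1.7021e+02] gap 13.0 F [ 0.6  0.6 -3.9]
shift m [-0.0521 -0.3425 -0.0782] rotvec [0.0024 0.0027 0.0002] deg 0.2 dist 355
t 3.25 at [425.2 346.5 107.5] [1.7986e+02 1.6000e-01 1.7021e+02] gap 13.0 F [ 0.6  0.6 -3.9]
shift m [-0.0946 -0.5889 -0.0787] rotvec [0.0024 0.0027 0.0002] deg 0.2 dist 602
[[ 578.  -14.    0.]
 [ 612.   24.    0.]
 [ 601. -209.    0.]] [[ 530.    8.  200.]
 [ 549. -153.  200.]]
```

jog_arm:
  targets:
    - [0, 0, -0.025, 0, 0, 0, 1]
    - [-0.002, -0.01, -0.055, 0, 0, 0, 1]
    - [-0.006, -0.035, -0.075, 0, 0, 0, 1]
    - [-0.012, -0.07, -0.078, 0, 0, 0, 1]
    - [-0.018, -0.105, -0.078, 0, 0, 0, 1]

```text
time: 3.67
tool_pos: [424.0, 238.8, 183.4]
tcp_rot: [180.0, 0.1, 170.3]
ft_force: [1.2, -0.2, -6.1]
finger_gap: 13.3
```

jog_arm:
  targets:
    - [-0.006, -0.036, 0, 0, 0, 0, 1]
    - [-0.012, -0.073, 0, 0, 0, 0, 1]
    - [-0.018, -0.11, 0, 0, 0, 0, 1]
    - [-0.024, -0.147, 0, 0, 0, 0, 1]
    - [-0.03, -0.184, 0, 0, 0, 0, 1]

```text
time: 4.08
tool_pos: [420.6, 51.2, 180.9]
tcp_rot: [-180.0, -0.1, 170.2]
ft_force: [1.8, -0.9, -5.5]
finger_gap: 13.5
```

jog_arm:
  targets:
    - [-0.006, -0.036, 0, 0, 0, 0, 1]
    - [-0.012, -0.073, 0, 0, 0, 0, 1]
    - [-0.018, -0.11, 0, 0, 0, 0, 1]
    - [-0.024, -0.147, 0, 0, 0, 0, 1]
    - [-0.03, -0.184, 0, 0, 0, 0, 1]

```text
time: 4.5
tool_pos: [419.0, -135.0, 181.0]
tcp_rot: [180.0, -0.1, 170.2]
ft_force: [1.1, 0.5, -5.5]
finger_gap: 12.9
```

jog_arm:
  targets:
    - [-0.006, -0.034, 0, 0, 0, 0, 1]
    - [-0.012, -0.064, 0, 0, 0, 0, 1]
    - [-0.016, -0.09, 0, 0, 0, 0, 1]
    - [-0.018, -0.107, 0, 0, 0, 0, 1]
    - [-0.018, -0.114, 0, 0, 0, 0, 1]

```text
time: 4.92
tool_pos: [417.4, -250.9, 180.8]
tcp_rot: [180.0, -0.2, 170.1]
ft_force: [0.3, -0.1, -5.0]
finger_gap: 13.0
```

```bash
python3 - <<'E'
from fit import *
import d
s=snap("side","side4"); t=snap("top","top4");cv2.imwrite("pics/s4.png",s.img);cv2.imwrite("pics/t4.png",t.img);d.delta(464.8,-317.4,185,172.7)
E
```

```text
t 5.02 at [ 417.7 -249.3  181.1] [ 1.7993e+02 -1.6000e-01  1.7010e+02] gap 13.0 F [-0.1  0.3 -5.2]
shift m [-0.0581 -0.059  -0.0041] rotvec [ 0.0013 -0.0027 -0.0454] deg 2.6 dist 83
```

View pics/s4.png

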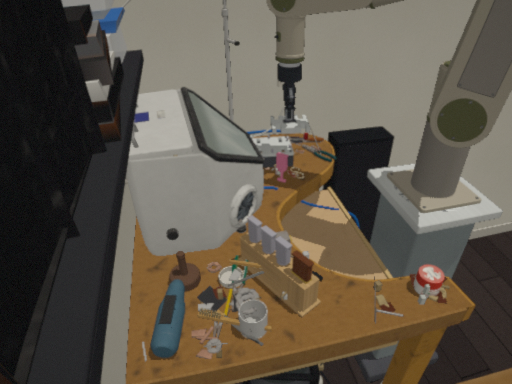

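View pics/t4.png

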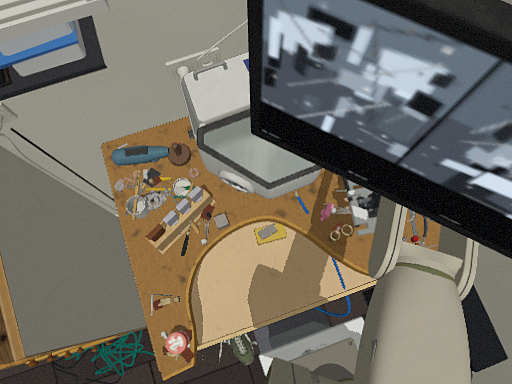

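jog_arm:
  targets:
    - [-0.012, -0.012, 0, 0, 0, -0.01, 1]
    - [-0.028, -0.028, 0, 0, 0, -0.025, 1]
    - [-0.045, -0.045, 0, 0, 0, -0.045, 1]
    - [-0.055, -0.056, 0, 0, 0, -0.045, 1]
    - [-0.058, -0.059, 0, 0, 0, -0.045, 1]

```text
time: 5.43
tool_pos: [466.8, -316.9, 181.9]
tcp_rot: [180.0, -0.0, 172.8]
ft_force: [-0.6, 1.1, -5.1]
finger_gap: 13.3
```

jog_arm:
  targets:
    - [0, 0, 0.01, 0, 0, 0, 1]
    - [0, 0, 0.025, 0, 0, 0, 1]
    - [0, 0, 0.045, 0, 0, 0, 1]
    - [0, 0, 0.06, 0, 0, 0, 1]
    - [0, 0, 0.065, 0, 0, 0, 1]

```text
time: 5.85
tool_pos: [463.6, -313.7, 113.5]
tcp_rot: [179.8, -0.3, 172.8]
ft_force: [-0.8, 1.4, -5.7]
finger_gap: 12.9
```

jog_arm:
  targets:
    - [0, 0, 0, 0, 0, 0, 1]
    - [0, 0, 0, 0, 0, 0, 1]
    - [0, 0, 0, 0, 0, 0, 1]

```text
time: 6.1
tool_pos: [466.5, -317.0, 119.0]
tcp_rot: [-180.0, 0.1, 172.8]
ft_force: [1.4, 0.9, -5.3]
finger_gap: 12.8
```

```bash
python3 - <<'E'
from fit import *
import d
s=snap("side","side5"); t=snap("top","top5");crop(s.img,235,95,305,170,10,"pics/s5.png",5);crop(t.img,330,160,420,230,8,"pics/t5.png",5);d.delta(464.8,-317.4,105,172.7)
E
```

```text
t 6.20 at [ 466.7 -317.4  119.3] [-1.7993e+02  1.2000e-01  1.7280e+02] gap 13.2 F [-1.   0.2 -4.8]
shift m [ 0.0019 -0.0002  0.0143] rotvec [-0.0012  0.0021  0.0017] deg 0.2 dist 14
```

View pics/s5.png

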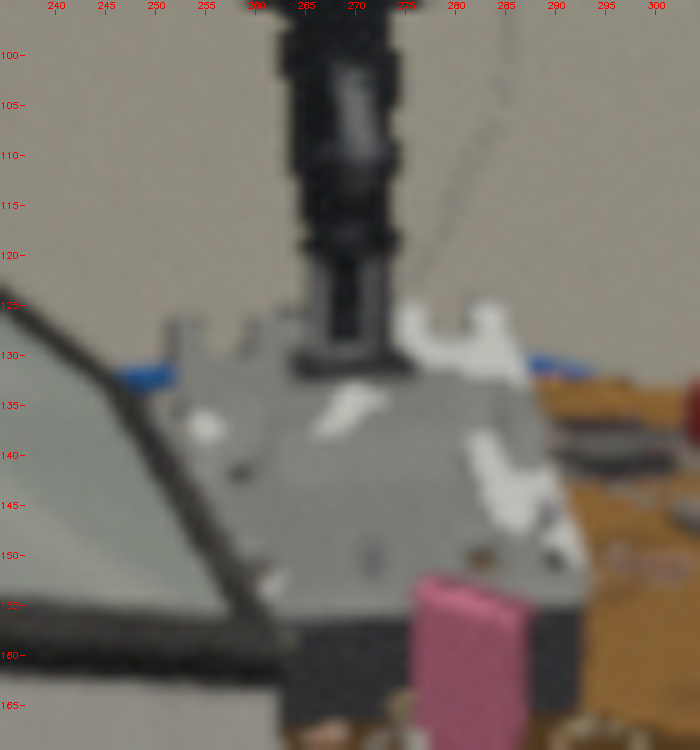

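View pics/t5.png

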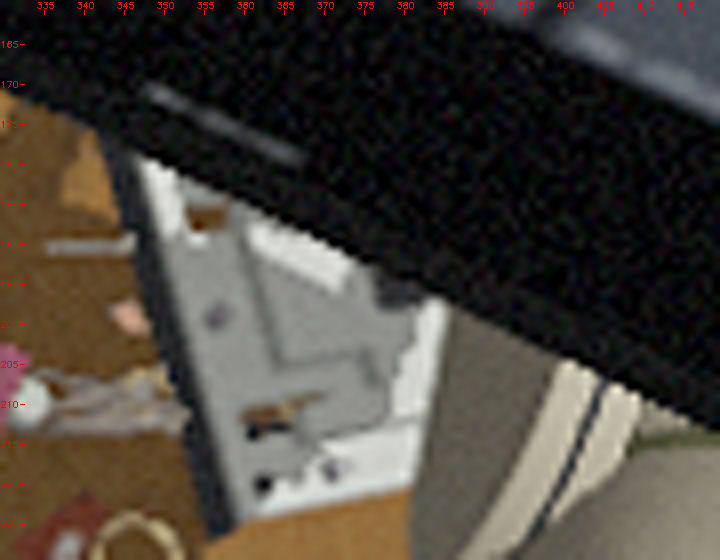

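```bash
cat > ov5.py <<'E'
from fit import *
import sys
s=load("pics/side5.npz"); t=load("pics/top5.npz")
a=np.radians(-7.2); p=(466.7-2.7*np.cos(a),-317.4-2.7*np.sin(a),a); z=88.9
C=[[(x,y,q+z) for x,y,q in P] for P in COVER]
# outline
O=[(60,50),(48,50),(48,31),(32,31),(32,50),(-32,50),(-32,31),(-48,31),(-48,50),(-60,50),(-60,-50),(-48,-50),(-48,-31),(-32,-31),(-32,-50),(32,-50),(32,-31),(48,-31),(48,-50),(60,-50)]
for c,b,k,n in((s,(235,95,305,170),10,"s5o"),(t,(330,160,420,230),8,"t5o")):
    im=c.img.copy(); 
    over(c,[[(x,y,z+20) for x,y in O]],p,*b,k,f"pics/{n}.png")
E
python3 ov5.py
```

```text
(no output)
```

View pics/t5o.png

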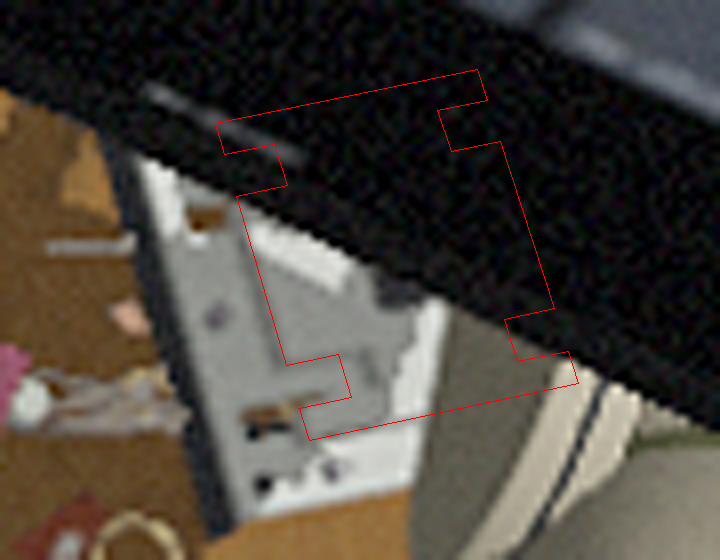

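View pics/s5o.png

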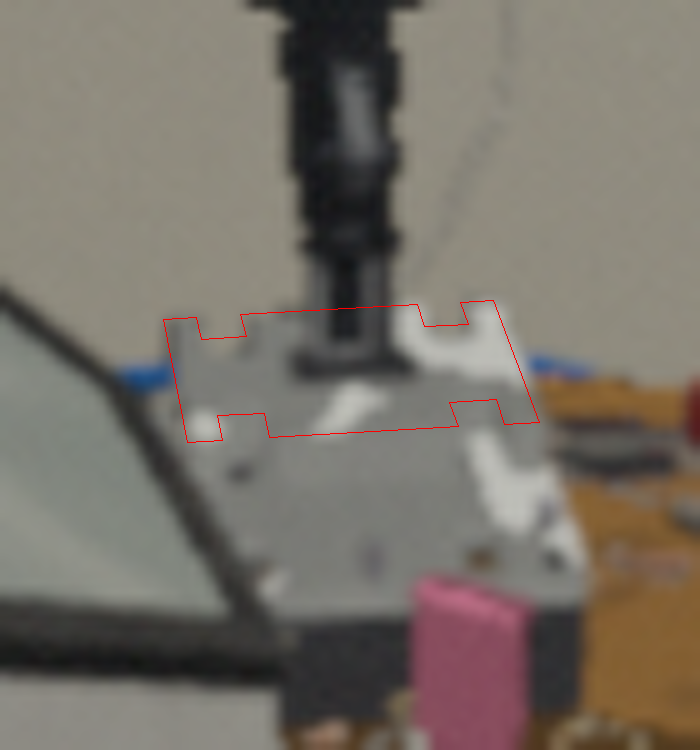

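```bash
cat > edge.py <<'E'
from fit import *
from scipy.ndimage import map_coordinates
def edgefit(c,segs,p0,w=3.0,iters=4,n=25,robust=.5):
    g=cv2.cvtColor(c.img,cv2.COLOR_BGR2GRAY).astype(float)
    p=np.array(p0,float); off=np.arange(-w,w+.01,.25)
    for it in range(iters):
        P=[];U=[];N=[];S=[]
        for si,(a,b) in enumerate(segs):
            for f in np.linspace(.06,.94,n):
                q=np.array(a)*(1-f)+np.array(b)*f
                u0=c.proj(T(p,[q]))[0]; e=c.proj(T(p,[np.array(b)]))[0]-c.proj(T(p,[np.array(a)]))[0]; e/=np.linalg.norm(e); nn=np.array([-e[1],e[0]])
                s=u0+off[:,None]*nn; v=map_coordinates(g,[s[:,1],s[:,0]],order=1)
                d=np.abs(np.gradient(np.convolve(np.pad(v,2,'edge'),np.ones(5)/5,'valid'))); i=d.argmax()
                if d[i]<2 or i in(0,len(d)-1): continue
                lo,hi=max(0,i-3),i+4; P.append(q);U.append(u0+nn*np.average(off[lo:hi],weights=d[lo:hi]));N.append(nn);S.append(si)
        P,U,N,S=map(np.array,(P,U,N,S))
        f=lambda x:((c.proj(T(x,P))-U)*N).sum(1)
        r=least_squares(f,p,loss='soft_l1',f_scale=robust,x_scale=[1,1,.01]); p=r.x
    res=f(p); return p,[(i,int((S==i).sum()),round(float(np.median(res[S==i])),2)) for i in range(len(segs)) if (S==i).any()],(P,U,N)
E
python3 - <<'E'
from edge import *
t=load("pics/top0.npz");s=load("pics/side0.npz")
m=(476,-318.8,np.radians(-7.3)); z=55
A=[((-88,64,z),(38,64,z)),((-88,-64,z),(-88,64,z)),((-88,-64,z),(-58,-64,z))]
B=[((-88,-64,z),(-88,64,z)),((-60,-64,z),(15,-64,z)),((-88,64,0+z),(-82,64,z)),((-35,64,z),(0,64,z))]
out={}
for n,c,S in(("top",t,A),("side",s,B)):
    p,q,d=edgefit(c,S,m); print(n,p[:2].round(2),np.degrees(p[2]).round(2),q); out[n]=(c,)+d
f=lambda x: np.concatenate([((c.proj(T(x,P))-U)*N).sum(1) for c,P,U,N in out.values()])
r=least_squares(f,m,loss='soft_l1',f_scale=.5,x_scale=[1,1,.01]).x; print("joint",r[:2].round(2),np.degrees(r[2]).round(2))
for n,c in(("top",t),("side",s)):
    b=(335,165,415,230) if n=="top" else (240,125,300,170)
    over(c,MOULD,r,*b,9,f"pics/e{n}.png")
E
```

```text
top [ 476.41 -318.24] -7.14 [(0, 25, 0.01), (1, 25, 0.03), (2, 25, -0.34)]
side [ 472.78 -316.09] -7.35 [(0, 25, -0.01), (1, 25, -0.73), (2, 25, 0.06), (3, 25, 2.02)]
joint [ 475.17 -317.83] -7.17
```

View pics/etop.png

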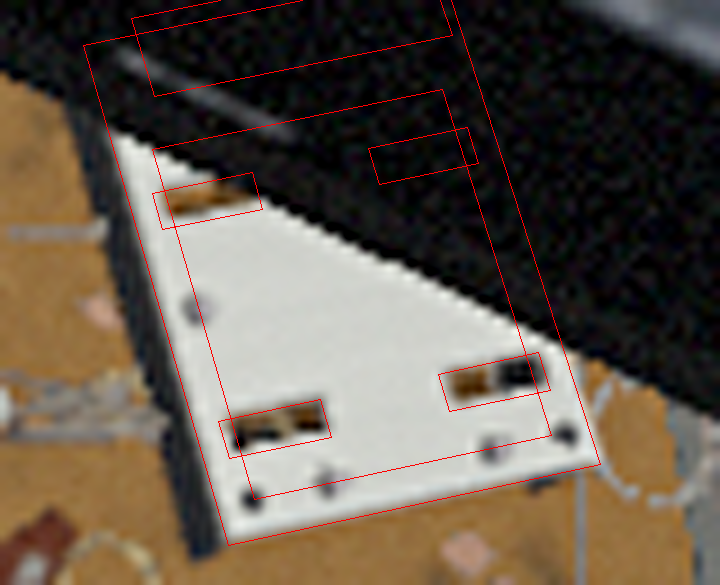

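View pics/eside.png

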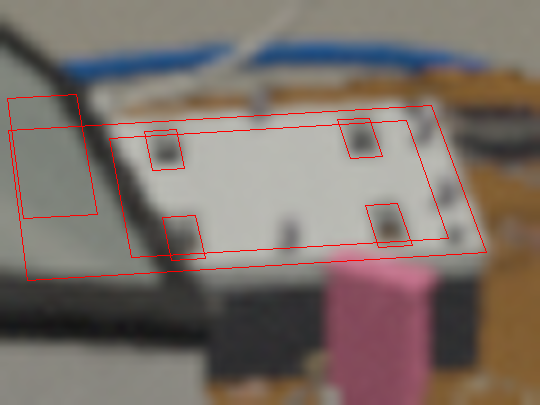

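jog_arm:
  targets:
    - [0.002, -0.001, 0.006, 0, 0, 0, 1]
    - [0.0024, -0.001, 0.012, 0, 0, 0, 1]
    - [0.0024, -0.001, 0.016, 0, 0, 0, 1]
    - [0.0024, -0.001, 0.016, 0, 0, 0, 1]
    - [0.0024, -0.001, 0.016, 0, 0, 0, 1]

```text
time: 6.62
tool_pos: [462.9, -317.4, 101.0]
tcp_rot: [180.0, -0.1, 172.8]
ft_force: [0.0, 0.3, -4.7]
finger_gap: 13.1
```

jog_arm:
  targets:
    - [0, 0, 0, 0, 0, 0, 1]
    - [0, 0, 0, 0, 0, 0, 1]

```text
time: 6.78
tool_pos: [463.6, -317.8, 102.0]
tcp_rot: [-180.0, 0.0, 172.8]
ft_force: [-0.3, -0.0, -5.6]
finger_gap: 13.3
```

```bash
python3 d.py 464.3 -316.7 97 172.8
```

```text
t 6.78 at [ 463.6 -317.8  102. ] [-1.7999e+02  2.0000e-02  1.7279e+02] gap 13.3 F [-0.3 -0.  -5.6]
shift m [-0.0006  0.0012  0.005 ] rotvec [-0.0002  0.0003 -0.0002] deg 0.0 dist 5
```

jog_arm:
  targets:
    - [-0.0006, 0.0012, 0.001, 0, 0, 0, 1]
    - [-0.0006, 0.0012, 0.003, 0, 0, 0, 1]
    - [-0.0006, 0.0012, 0.005, 0, 0, 0, 1]
    - [-0.0006, 0.0012, 0.007, 0, 0, 0, 1]
    - [-0.0006, 0.0012, 0.007, 0, 0, 0, 1]

```text
time: 7.2
tool_pos: [463.9, -316.3, 94.2]
tcp_rot: [180.0, -0.0, 172.8]
ft_force: [0.2, -0.8, -5.1]
finger_gap: 13.4
```

jog_arm:
  targets:
    - [0, 0, 0.001, 0, 0, 0, 1]
    - [0, 0, 0.003, 0, 0, 0, 1]
    - [0, 0, 0.004, 0, 0, 0, 1]
    - [0, 0, 0.004, 0, 0, 0, 1]

```text
time: 7.53
tool_pos: [464.0, -316.5, 90.4]
tcp_rot: [180.0, -0.0, 172.8]
ft_force: [0.4, 0.0, -5.4]
finger_gap: 13.1
```

jog_arm:
  targets:
    - [0, 0, 0.001, 0, 0, 0, 1]
    - [0, 0, 0.003, 0, 0, 0, 1]
    - [0, 0, 0.004, 0, 0, 0, 1]
    - [0, 0, 0.005, 0, 0, 0, 1]
    - [0, 0, 0.005, 0, 0, 0, 1]

```text
time: 7.95
tool_pos: [464.1, -316.5, 85.6]
tcp_rot: [180.0, -0.0, 172.8]
ft_force: [0.0, 0.1, -3.9]
finger_gap: 13.1
```

jog_arm:
  targets:
    - [0, 0, 0.0005, 0, 0, 0, 1]
    - [0, 0, 0.001, 0, 0, 0, 1]
    - [0, 0, 0.001, 0, 0, 0, 1]

```text
time: 8.2
tool_pos: [464.2, -316.6, 85.4]
tcp_rot: [-180.0, 0.0, 172.8]
ft_force: [-5.0, 2.6, 3.1]
finger_gap: 13.3
```

jog_arm:
  targets:
    - [0, 0, -0.0005, 0, 0, 0, 0.6]
    - [0, 0, -0.0005, 0, 0, 0, 0.4]
    - [0, 0, -0.0005, 0, 0, 0, 0.3]
    - [0, 0, -0.0005, 0, 0, 0, 0.2]
    - [0, 0, -0.0005, 0, 0, 0, 0.2]

```text
time: 8.62
tool_pos: [464.3, -316.7, 85.5]
tcp_rot: [-180.0, 0.0, 172.8]
ft_force: [-0.2, -0.4, -0.6]
finger_gap: 68.4
```

jog_arm:
  targets:
    - [0, 0, -0.01, 0, 0, 0, 0.2]
    - [0, 0, -0.04, 0, 0, 0, 0.2]
    - [0, 0, -0.075, 0, 0, 0, 0.2]
    - [0, 0, -0.11, 0, 0, 0, 0.2]
    - [0, 0, -0.13, 0, 0, 0, 0.2]

```text
time: 9.03
tool_pos: [465.3, -317.5, 220.8]
tcp_rot: [-179.8, 0.3, 172.8]
ft_force: [0.5, -0.6, 1.0]
finger_gap: 68.3
```

```bash
python3 - <<'E'
from fit import *
import d
s=snap("side","side6"); t=snap("top","top6");crop(s.img,235,95,305,170,10,"pics/s6.png",5);crop(t.img,330,160,420,230,8,"pics/t6.png",5);d.delta(430,-200,215,150)
E
```

```text
t 9.13 at [ 466.5 -318.5  222. ] [-179.7     0.48  172.8 ] gap 68.4 F [ 0.8 -0.2  0.2]
shift m [0.0511 0.113  0.006 ] rotvec [-0.0036  0.0093  0.3978] deg 22.8 dist 124
```

View pics/s6.png

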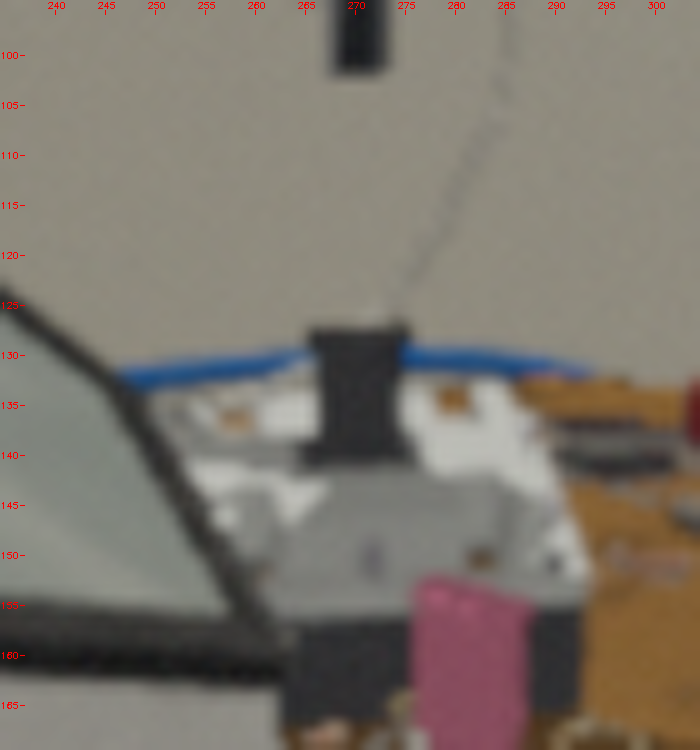

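View pics/t6.png

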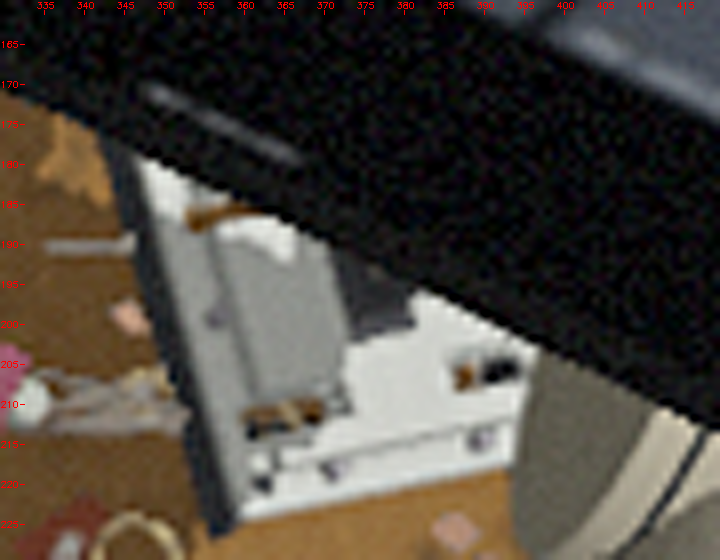

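```bash
python3 - <<'E'
from edge import *
t=load("pics/top6.npz");s=load("pics/side6.npz")
k=np.array((590.9,248.9,np.radians(26.9)))
def segs(P): return [(P[i],P[(i+1)%4]) for i in range(4)]
for nm,y,a,b,z in(("g21",21,16,38,138),("g-27",-27,16,38,138),("g-75",-75,16,38,138),("gauge",78,16,50,134)):
    c0=T(k,[(0,y,0)])[0]; D=[]
    for n,c in(("top",t),("side",s)):
        p,q,d=edgefit(c,segs(rect(0,0,a,b,z)),(c0[0],c0[1],k[2]),w=2.0,n=12); print(nm,n,p[:2].round(1),np.degrees(p[2]).round(1),q); D.append((c,)+d)
    f=lambda x: np.concatenate([((c.proj(T(x,P))-U)*N).sum(1) for c,P,U,N in D])
    r=least_squares(f,(c0[0],c0[1],k[2]),loss='soft_l1',f_scale=.5,x_scale=[1,1,.01]).x; print("  joint",r[:2].round(1),np.degrees(r[2]).round(1))
z=80
S=[((22,107,z),(-22,107,z)),((-22,107,z),(-22,-107,z))]
p,q,d=edgefit(t,S,k,w=2.5);print("rack top",p[:2].round(1),np.degrees(p[2]).round(2),q)
S=[((22,107,z),(-22,107,z)),((22,107,z),(22,-60,z))]
p,q,d=edgefit(s,S,k,w=2.5);print("rack side",p[:2].round(1),np.degrees(p[2]).round(2),q)
for yy in(-75,-27,21,78): print(yy,T(k,[(0,yy,0)])[0].round(1))
over(t,RACK,k,135,180,225,255,8,"pics/or.png")
E
```

```text
g21 top [582.7 266.2] 26.6 [(0, 12, 0.25), (1, 12, 0.04), (2, 12, 0.22), (3, 12, 0.01)]
g21 side [581.6 267.7] 27.4 [(0, 12, -0.02), (1, 12, 0.15), (2, 12, -0.22), (3, 12, 0.23)]
  joint [582.2 266.9] 27.1
g-27 top [604.5 223.6] 27.1 [(0, 12, 0.24), (1, 12, 0.11), (2, 12, 0.21), (3, 12, 0.18)]
g-27 side [603.2 225. ] 28.2 [(0, 11, -0.04), (1, 12, 0.01), (2, 12, -0.13), (3, 12, 0.02)]
  joint [603.9 224.3] 27.8
g-75 top [626.7 181.2] 24.7 [(0, 12, -0.02), (1, 12, 0.0), (2, 12, -0.02), (3, 12, -0.12)]
g-75 side [626. 181.] 28.1 [(0, 12, -1.27), (1, 12, 0.01), (2, 12, -0.65), (3, 12, -0.0)]
  joint [626.3 181. ] 26.8
gauge top [556.9 316.2] 29.0 [(0, 12, 0.02), (1, 12, 0.12), (2, 12, 0.02), (3, 12, 0.04)]
gauge side [555.8 319.1] 27.6 [(0, 12, -0.22), (1, 12, 0.24), (2, 11, -0.57), (3, 12, 0.04)]
  joint [556.4 317.6] 28.2
rack top [592.7 247.4] 26.82 [(0, 25, -0.06), (1, 25, 0.01)]
rack side [591.3 250.4] 27.6 [(0, 25, 0.0), (1, 19, 0.05)]
-75 [624.8 182.    0. ]
-27 [603.1 224.8   0. ]
21 [581.4 267.6   0. ]
78 [555.6 318.5   0. ]
```

View pics/or.png

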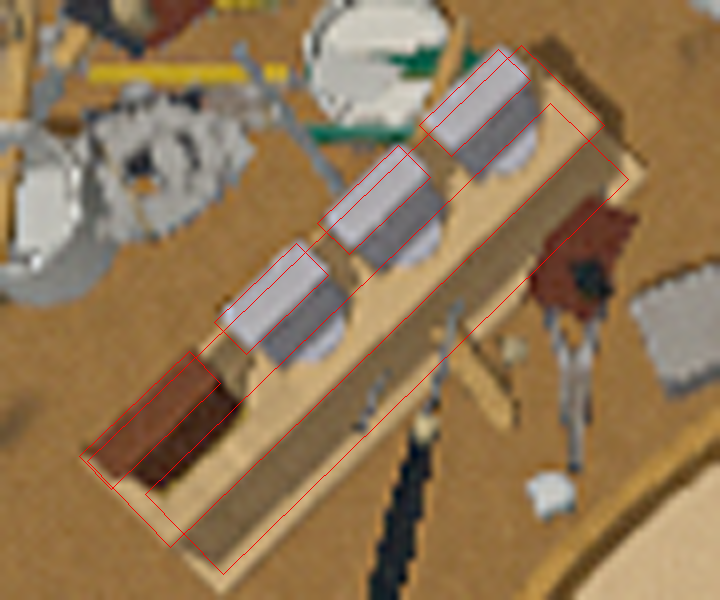

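```bash
python3 - <<'E'
import d
d.delta(420,-230,222,172.8); d.delta(420,100,222,172.8); d.delta(582.2,266.9,200,172.8); d.delta(582.2,266.9,200,117)
from h import *
t=load("pics/top0.npz")
for z in(100,200,300,400): print(z,t.at_z([(197,150),(201,128),(183,80),(225,183)],z).round()[:,:2].tolist())
E
```

```text
t 9.13 at [ 466.5 -318.5  222. ] [-179.7     0.48  172.8 ] gap 68.4 F [ 0.8 -0.2  0.2]
shift m [ 0.0572  0.0819 -0.0009] rotvec [-0.0053  0.0084 -0.0001] deg 0.6 dist 100
t 9.13 at [ 466.5 -318.5  222. ] [-179.7     0.48  172.8 ] gap 68.4 F [ 0.8 -0.2  0.2]
shift m [ 0.0986  0.4093 -0.003 ] rotvec [-0.0053  0.0084 -0.0001] deg 0.6 dist 421
t 9.13 at [ 466.5 -318.5  222. ] [-179.7     0.48  172.8 ] gap 68.4 F [ 0.8 -0.2  0.2]
shift m [-0.0412  0.5954  0.0192] rotvec [-0.0053  0.0084 -0.0001] deg 0.6 dist 597
t 9.13 at [ 466.5 -318.5  222. ] [-179.7     0.48  172.8 ] gap 68.4 F [ 0.8 -0.2  0.2]
shift m [-0.0412  0.5954  0.0192] rotvec [-8.000e-04  1.030e-02  9.738e-01] deg 55.8 dist 597
100 [[759.0, 138.0], [823.0, 106.0], [1000.0, 112.0], [634.0, 91.0]]
200 [[716.0, 136.0], [774.0, 107.0], [934.0, 112.0], [602.0, 93.0]]
300 [[672.0, 134.0], [724.0, 108.0], [868.0, 112.0], [571.0, 96.0]]
400 [[629.0, 132.0], [675.0, 109.0], [801.0, 113.0], [539.0, 98.0]]
```

jog_arm:
  targets:
    - [0.02, 0.028, 0, 0, 0, 0, 0.2]
    - [0.045, 0.06, 0, 0, 0, 0, 0.2]
    - [0.06, 0.095, 0, 0, 0, 0, 0.2]
    - [0.067, 0.135, 0, 0, 0, 0, 0.2]
    - [0.072, 0.175, 0, 0, 0, 0, 0.2]

```text
time: 9.55
tool_pos: [413.3, -132.6, 214.7]
tcp_rot: [180.0, -0.0, 172.7]
ft_force: [0.7, -0.4, 0.0]
finger_gap: 68.2
```

jog_arm:
  targets:
    - [0.005, 0.04, 0, 0, 0, 0, 0.2]
    - [0.01, 0.08, 0, 0, 0, 0, 0.1]
    - [0.015, 0.12, 0, 0, 0, 0, 0]
    - [0.02, 0.16, 0, 0, 0, 0, 0]
    - [0.025, 0.2, 0, 0, 0, 0, 0]

```text
time: 9.97
tool_pos: [414.2, 69.5, 215.2]
tcp_rot: [180.0, 0.0, 172.8]
ft_force: [1.7, 0.5, -0.5]
finger_gap: 85.5
```

```bash
python3 d.py 582.2 266.9 190 117
```

```text
t 9.97 at [414.2  69.5 215.2] [1.8000e+02 1.0000e-02 1.7278e+02] gap 85.5 F [ 1.7  0.5 -0.5]
shift m [-0.1418  0.217   0.0252] rotvec [1.000e-04 1.000e-04 9.735e-01] deg 55.8 dist 260
```

jog_arm:
  targets:
    - [-0.01, 0.035, 0, 0, 0, 0.12, 0]
    - [-0.025, 0.07, 0.003, 0, 0, 0.24, 0]
    - [-0.04, 0.105, 0.006, 0, 0, 0.36, 0]
    - [-0.06, 0.14, 0.01, 0, 0, 0.48, 0]
    - [-0.085, 0.17, 0.014, 0, 0, 0.6, 0]

```text
time: 10.38
tool_pos: [520.5, 228.5, 200.7]
tcp_rot: [-180.0, -0.0, 138.2]
ft_force: [0.7, -0.9, 0.4]
finger_gap: 85.3
```

```bash
python3 d.py 582.2 266.9 170 117
```

```text
t 10.38 at [520.5 228.5 200.7] [-1.8000e+02 -3.0000e-02  1.3815e+02] gap 85.3 F [ 0.7 -0.9  0.4]
shift m [-0.0203  0.0698  0.0307] rotvec [-2.000e-04 -5.000e-04  3.692e-01] deg 21.2 dist 79
```

jog_arm:
  targets:
    - [-0.007, 0.023, 0.006, 0, 0, 0.12, 0]
    - [-0.014, 0.046, 0.014, 0, 0, 0.24, 0]
    - [-0.019, 0.064, 0.022, 0, 0, 0.34, 0]
    - [-0.0203, 0.069, 0.027, 0, 0, 0.369, 0]
    - [-0.0203, 0.0698, 0.028, 0, 0, 0.369, 0]

```text
time: 10.8
tool_pos: [581.8, 264.7, 170.8]
tcp_rot: [-179.8, -0.0, 117.2]
ft_force: [-0.4, 0.3, -0.2]
finger_gap: 85.7
```

jog_arm:
  targets:
    - [0, 0, 0, 0, 0, 0, 0]
    - [0, 0, 0, 0, 0, 0, 0]
    - [0, 0, 0, 0, 0, 0, 0]

```text
time: 11.05
tool_pos: [581.9, 264.1, 174.0]
tcp_rot: [180.0, 0.0, 117.3]
ft_force: [0.1, -0.2, 0.2]
finger_gap: 85.2
```

```bash
python3 - <<'E'
from fit import *
import d
s=snap("side","side7");crop(s.img,225,150,325,270,6,"pics/s7.png");d.delta(582.2,266.9,91,117)
E
```

```text
t 11.10 at [582.  264.1 174.2] [1.7995e+02 1.0000e-02 1.1730e+02] gap 85.8 F [-0.4  0.2  0.1]
shift m [0.0024 0.0013 0.0832] rotvec [0.001  0.0002 0.0053] deg 0.3 dist 83
```

View pics/s7.png

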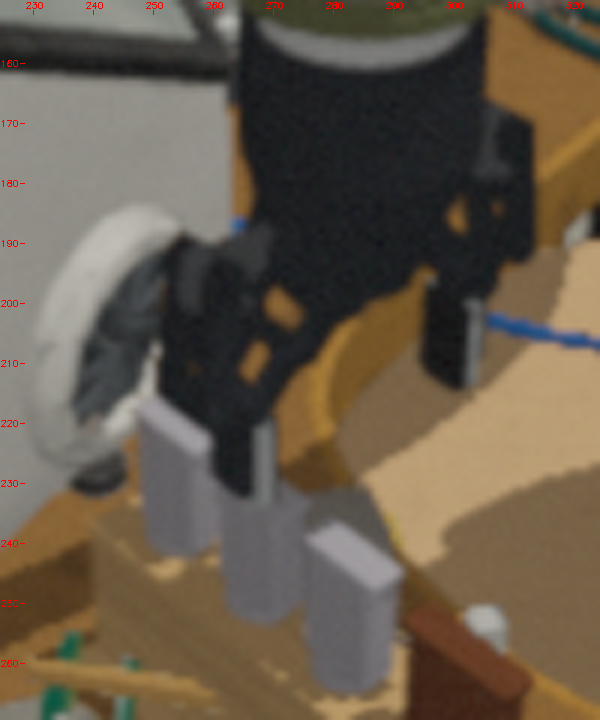

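jog_arm:
  targets:
    - [0.0024, 0.0013, 0.02, 0, 0, 0.005, 0]
    - [0.0024, 0.0013, 0.045, 0, 0, 0.005, 0]
    - [0.0024, 0.0013, 0.065, 0, 0, 0.005, 0]
    - [0.0024, 0.0013, 0.077, 0, 0, 0.005, 0]
    - [0.0024, 0.0013, 0.081, 0, 0, 0.005, 0]

```text
time: 11.52
tool_pos: [580.6, 266.3, 90.0]
tcp_rot: [-179.8, -0.0, 117.0]
ft_force: [-1.4, 0.0, -0.7]
finger_gap: 85.2
```

jog_arm:
  targets:
    - [0, 0, 0, 0, 0, 0, 0]
    - [0, 0, 0, 0, 0, 0, 0.2]
    - [0, 0, 0, 0, 0, 0, 0.4]
    - [0, 0, 0, 0, 0, 0, 0.55]

```text
time: 11.85
tool_pos: [583.3, 267.5, 94.2]
tcp_rot: [179.8, 0.0, 117.0]
ft_force: [0.2, -1.0, 0.4]
finger_gap: 51.5
```

```bash
python3 d.py 582.2 266.9 91 117
```

```text
t 11.85 at [583.3 267.5  94.2] [1.7984e+02 2.0000e-02 1.1699e+02] gap 51.5 F [ 0.2 -1.   0.4]
shift m [-0.     -0.0013  0.0032] rotvec [ 0.0028  0.0004 -0.0002] deg 0.2 dist 3
```

jog_arm:
  targets:
    - [0, -0.001, 0.0015, 0, 0, 0, 0.6]
    - [0, -0.001, 0.0015, 0, 0, 0, 1]
    - [0, -0.001, 0.0015, 0, 0, 0, 1]
    - [0, -0.001, 0.0015, 0, 0, 0, 1]
    - [0, -0.001, 0.0015, 0, 0, 0, 1]
  newtons: 80

```text
time: 12.27
tool_pos: [581.5, 266.7, 91.2]
tcp_rot: [180.0, 0.0, 117.0]
ft_force: [-1.8, 0.0, 2.3]
finger_gap: 15.0
```

jog_arm:
  targets:
    - [0, 0, 0, 0, 0, 0, 1]
    - [0, 0, 0, 0, 0, 0, 1]
    - [0, 0, 0, 0, 0, 0, 1]

```text
time: 12.52
tool_pos: [581.5, 266.7, 91.2]
tcp_rot: [180.0, 0.0, 117.0]
ft_force: [0.2, -1.0, 5.1]
finger_gap: 15.5
```

```bash
python3 d.py 582.2 266.9 200 117
```

```text
t 12.52 at [581.5 266.7  91.2] [179.97   0.   116.99] gap 15.5 F [ 0.2 -1.   5.1]
shift m [-0.0002  0.0007 -0.1088] rotvec [ 0.0005  0.0001 -0.0002] deg 0.0 dist 109
```

jog_arm:
  targets:
    - [0, 0, -0.015, 0, 0, 0, 1]
    - [0, 0, -0.04, 0, 0, 0, 1]
    - [0, 0, -0.075, 0, 0, 0, 1]
    - [0, 0, -0.105, 0, 0, 0, 1]
    - [0, 0, -0.12, 0, 0, 0, 1]

```text
time: 12.93
tool_pos: [582.6, 267.1, 215.1]
tcp_rot: [179.7, 0.0, 117.0]
ft_force: [0.8, 1.0, 0.3]
finger_gap: 14.9
```

```bash
python3 - <<'E'
from fit import *
import d
s=snap("side","side8");crop(s.img,225,100,325,270,4,"pics/s8.png");d.delta(440,180,212,117);d.delta(415,120,212,117);d.delta(415,-200,212,117)
m=(475.6,-318.1,np.radians(-7.15))
for n,q in(("s0",(-54,-38)),("s1",(-54,38)),("s2",(26,-38)),("s3",(26,38)),("gap",(50.5,0))): print(n,T(m,[q+(75,)])[0].round(1))
E
```

```text
t 12.98 at [583.6 267.6 217.6] [1.7954e+02 6.0000e-02 1.1699e+02] gap 15.0 F [0.3 0.1 2.5]
shift m [-0.0128 -0.1677  0.0042] rotvec [ 0.0081  0.001  -0.0002] deg 0.5 dist 168
t 12.98 at [583.6 267.6 217.6] [1.7954e+02 6.0000e-02 1.1699e+02] gap 15.0 F [0.3 0.1 2.5]
shift m [-0.055  -0.2173  0.0038] rotvec [ 0.0081  0.001  -0.0002] deg 0.5 dist 224
t 12.98 at [583.6 267.6 217.6] [1.7954e+02 6.0000e-02 1.1699e+02] gap 15.0 F [0.3 0.1 2.5]
shift m [-0.3401 -0.3625  0.0029] rotvec [ 0.0081  0.001  -0.0002] deg 0.5 dist 497
s0 [ 417.3 -349.1   75. ]
s1 [ 426.7 -273.7   75. ]
s2 [ 496.7 -359.    75. ]
s3 [ 506.1 -283.6   75. ]
gap [ 525.7 -324.4   75. ]
```

View pics/s8.png

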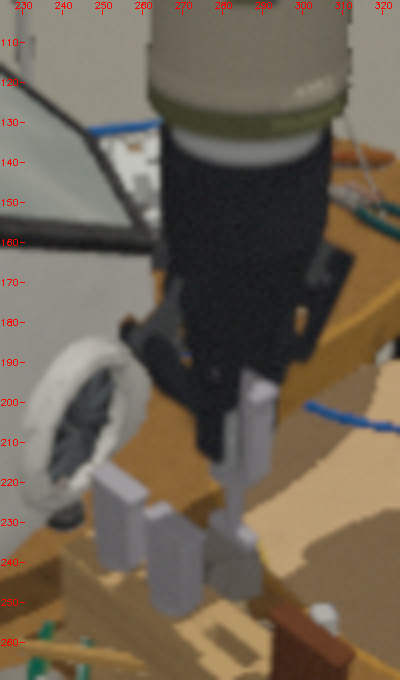

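jog_arm:
  targets:
    - [-0.002, -0.03, 0, 0, 0, 0, 1]
    - [-0.005, -0.067, 0.001, 0, 0, 0, 1]
    - [-0.008, -0.104, 0.002, 0, 0, 0, 1]
    - [-0.012, -0.14, 0.003, 0, 0, 0, 1]
    - [-0.025, -0.173, 0.004, 0, 0, 0, 1]

```text
time: 13.4
tool_pos: [435.7, 165.7, 204.9]
tcp_rot: [-179.9, -0.1, 117.1]
ft_force: [1.1, -0.5, 0.3]
finger_gap: 14.9
```

jog_arm:
  targets:
    - [-0.034, -0.02, 0, 0, 0, 0.1, 1]
    - [-0.068, -0.04, 0, 0, 0, 0.2, 1]
    - [-0.102, -0.06, 0, 0, 0, 0.3, 1]
    - [-0.137, -0.08, 0, 0, 0, 0.4, 1]
    - [-0.172, -0.1, 0, 0, 0, 0.5, 1]

```text
time: 13.82
tool_pos: [426.3, -34.3, 205.8]
tcp_rot: [-180.0, -0.0, 88.1]
ft_force: [1.5, 0.1, -0.4]
finger_gap: 15.2
```

```bash
python3 - <<'E'
import d
d.delta(415,-150,200,82.85);d.delta(426.7,-273.7,180,82.85)
E
```

```text
t 13.82 at [426.3 -34.3 205.8] [-1.7995e+02 -1.0000e-02  8.8090e+01] gap 15.2 F [ 1.5  0.1 -0.4]
shift m [-0.1161 -0.0075  0.0058] rotvec [-0.0008 -0.0002  0.0915] deg 5.2 dist 116
t 13.82 at [426.3 -34.3 205.8] [-1.7995e+02 -1.0000e-02  8.8090e+01] gap 15.2 F [ 1.5  0.1 -0.4]
shift m [-0.2393  0.0083  0.0257] rotvec [-0.0008 -0.0002  0.0915] deg 5.2 dist 241
```

jog_arm:
  targets:
    - [-0.036, 0, 0.002, 0, 0, 0.05, 1]
    - [-0.073, 0.001, 0.005, 0, 0, 0.09, 1]
    - [-0.11, 0.002, 0.008, 0, 0, 0.0915, 1]
    - [-0.145, 0.004, 0.01, 0, 0, 0.0915, 1]
    - [-0.18, 0.006, 0.012, 0, 0, 0.0915, 1]

```text
time: 14.23
tool_pos: [427.2, -214.5, 193.5]
tcp_rot: [-179.9, -0.0, 83.1]
ft_force: [1.0, 1.1, -0.9]
finger_gap: 15.2
```

```bash
python3 d.py 426.7 -273.7 160 82.85
```

```text
t 14.23 at [ 427.2 -214.5  193.5] [-1.7993e+02 -4.0000e-02  8.3070e+01] gap 15.2 F [ 1.   1.1 -0.9]
shift m [-0.0589  0.0066  0.0334] rotvec [-0.0011 -0.0006  0.0038] deg 0.2 dist 68
```

jog_arm:
  targets:
    - [-0.025, 0.003, 0.008, 0, 0, 0.004, 1]
    - [-0.045, 0.005, 0.016, 0, 0, 0.004, 1]
    - [-0.056, 0.0065, 0.026, 0, 0, 0.004, 1]
    - [-0.059, 0.0066, 0.033, 0, 0, 0.004, 1]
    - [-0.059, 0.0066, 0.034, 0, 0, 0.004, 1]

```text
time: 14.65
tool_pos: [426.4, -271.3, 158.0]
tcp_rot: [-179.8, -0.1, 82.8]
ft_force: [-1.3, 0.9, -1.4]
finger_gap: 15.0
```

jog_arm:
  targets:
    - [0, 0, 0, 0, 0, 0, 1]
    - [0, 0, 0, 0, 0, 0, 1]
    - [0, 0, 0, 0, 0, 0, 1]

```text
time: 14.9
tool_pos: [428.2, -271.4, 161.4]
tcp_rot: [179.9, 0.0, 83.0]
ft_force: [0.7, 0.4, -0.2]
finger_gap: 15.0
```

```bash
python3 - <<'E'
from fit import *
import d
s=snap("side","side9");t=snap("top","top9");crop(s.img,235,90,305,170,9,"pics/s9.png",5);crop(t.img,330,160,420,230,8,"pics/t9.png",5);d.delta(426.7,-273.7,135,82.85)
E
```

```text
t 15.00 at [ 428.2 -271.7  161.6] [1.7993e+02 3.0000e-02 8.2940e+01] gap 15.3 F [-0.6 -0.4 -0.7]
shift m [-0.0022 -0.0013  0.0266] rotvec [0.0011 0.0006 0.0015] deg 0.1 dist 27
```

View pics/s9.png

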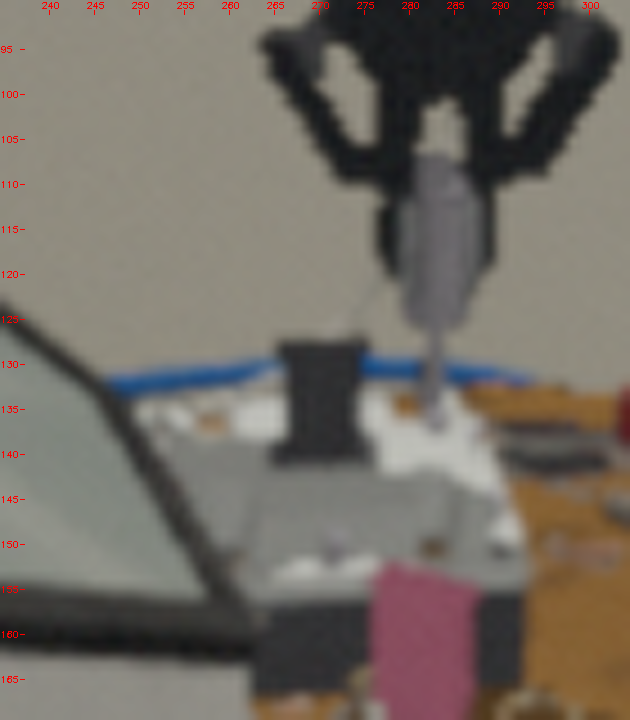

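View pics/t9.png

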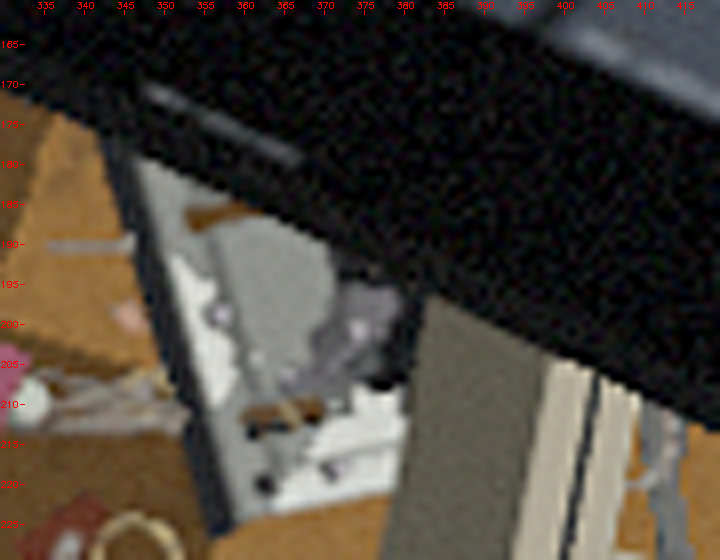

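jog_arm:
  targets:
    - [-0.002, -0.0013, 0.006, 0, 0, 0.0015, 1]
    - [-0.0022, -0.0013, 0.014, 0, 0, 0.0015, 1]
    - [-0.0022, -0.0013, 0.022, 0, 0, 0.0015, 1]
    - [-0.0022, -0.0013, 0.026, 0, 0, 0.0015, 1]
    - [-0.0022, -0.0013, 0.026, 0, 0, 0.0015, 1]

```text
time: 15.42
tool_pos: [425.1, -273.5, 132.7]
tcp_rot: [-179.8, -0.1, 82.8]
ft_force: [0.3, -0.2, -1.3]
finger_gap: 15.3
```

jog_arm:
  targets:
    - [0, 0, 0, 0, 0, 0, 1]
    - [0, 0, 0, 0, 0, 0, 1]

```text
time: 15.58
tool_pos: [426.1, -274.3, 134.9]
tcp_rot: [-180.0, -0.0, 82.8]
ft_force: [0.1, 0.0, -1.3]
finger_gap: 14.9
```

```bash
python3 d.py 426.7 -273.7 115 82.85
```

```text
t 15.58 at [ 426.1 -274.3  134.9] [-180.     -0.     82.78] gap 14.9 F [ 0.1  0.  -1.3]
shift m [0.0007 0.0005 0.0199] rotvec [-0.     -0.     -0.0013] deg 0.1 dist 20
```

jog_arm:
  targets:
    - [0.0005, 0.0004, 0.004, 0, 0, 0, 1]
    - [0.0005, 0.0004, 0.009, 0, 0, 0, 1]
    - [0.0005, 0.0004, 0.014, 0, 0, 0, 1]
    - [0.0005, 0.0004, 0.018, 0, 0, 0, 1]
    - [0.0005, 0.0004, 0.02, 0, 0, 0, 1]

```text
time: 16.0
tool_pos: [426.1, -273.4, 113.7]
tcp_rot: [-179.9, -0.0, 82.8]
ft_force: [-1.0, 0.4, -0.9]
finger_gap: 15.3
```

jog_arm:
  targets:
    - [0, 0, 0.002, 0, 0, 0, 1]
    - [0, 0, 0.004, 0, 0, 0, 1]
    - [0, 0, 0.006, 0, 0, 0, 1]
    - [0, 0, 0.008, 0, 0, 0, 1]
    - [0, 0, 0.009, 0, 0, 0, 1]

```text
time: 16.42
tool_pos: [426.5, -273.8, 105.6]
tcp_rot: [-180.0, -0.0, 82.8]
ft_force: [-0.2, 0.2, -0.8]
finger_gap: 15.1
```

jog_arm:
  targets:
    - [0, 0, 0.004, 0, 0, 0, 1]
    - [0, 0, 0.008, 0, 0, 0, 1]
    - [0, 0, 0.012, 0, 0, 0, 1]
    - [0, 0, 0.016, 0, 0, 0, 1]
    - [0, 0, 0.018, 0, 0, 0, 1]

```text
time: 16.83
tool_pos: [426.2, -273.6, 86.9]
tcp_rot: [-179.9, -0.0, 82.8]
ft_force: [0.6, 0.8, -0.2]
finger_gap: 15.1
```

jog_arm:
  targets:
    - [0, 0, 0.0005, 0, 0, 0, 1]
    - [0, 0, 0.001, 0, 0, 0, 1]
    - [0, 0, 0.001, 0, 0, 0, 1]

```text
time: 17.08
tool_pos: [426.6, -273.8, 86.8]
tcp_rot: [180.0, -0.0, 82.8]
ft_force: [-1.2, 0.4, -1.1]
finger_gap: 15.3
```

jog_arm:
  targets:
    - [0, 0, 0, 0, 0, 0.1, 1]
    - [0, 0, 0, 0, 0, 0.22, 1]
    - [0, 0, 0, 0, 0, 0.34, 1]
    - [0, 0, 0, 0, 0, 0.46, 1]
    - [0, 0, 0, 0, 0, 0.58, 1]

```text
time: 17.5
tool_pos: [426.8, -274.0, 87.2]
tcp_rot: [180.0, -0.0, 49.2]
ft_force: [-0.3, -0.6, -1.5]
finger_gap: 15.4
```

jog_arm:
  targets:
    - [0, 0, 0, 0, 0, 0.12, 1]
    - [0, 0, 0, 0, 0, 0.24, 1]
    - [0, 0, 0, 0, 0, 0.36, 1]
    - [0, 0, 0, 0, 0, 0.48, 1]
    - [0, 0, 0, 0, 0, 0.6, 1]

```text
time: 17.92
tool_pos: [426.7, -274.0, 87.1]
tcp_rot: [180.0, -0.0, 14.8]
ft_force: [0.6, 0.8, -1.8]
finger_gap: 15.2
```

jog_arm:
  targets:
    - [0, 0, 0, 0, 0, 0.12, 1]
    - [0, 0, 0, 0, 0, 0.24, 1]
    - [0, 0, 0, 0, 0, 0.34, 1]
    - [0, 0, 0, 0, 0, 0.39, 1]
    - [0, 0, 0, 0, 0, 0.39, 1]

```text
time: 18.33
tool_pos: [426.7, -274.0, 87.1]
tcp_rot: [180.0, -0.0, -7.3]
ft_force: [0.4, -0.3, -1.4]
finger_gap: 15.0
```

jog_arm:
  targets:
    - [0, 0, 0, 0, 0, 0, 1]
    - [0, 0, 0.0005, 0, 0, 0, 1]
    - [0, 0, 0.001, 0, 0, 0, 1]

```text
time: 18.58
tool_pos: [426.7, -274.0, 86.2]
tcp_rot: [180.0, -0.0, -7.1]
ft_force: [-2.1, 3.1, 7.5]
finger_gap: 15.4
```

```bash
python3 d.py 426.7 -273.7 86 -7.15
```

```text
t 18.58 at [ 426.7 -274.    86.2] [ 1.7999e+02 -2.0000e-02 -7.0900e+00] gap 15.4 F [-2.1  3.1  7.5]
shift m [-0.0001 -0.0003  0.0002] rotvec [ 0.0003 -0.0004  0.001 ] deg 0.1 dist 0
```

jog_arm:
  targets:
    - [0, 0, -0.0005, 0, 0, 0, 0.7]
    - [0, 0, -0.0005, 0, 0, 0, 0.5]
    - [0, 0, -0.0005, 0, 0, 0, 0.5]
    - [0, 0, -0.0005, 0, 0, 0, 0.5]

```text
time: 18.92
tool_pos: [426.6, -273.9, 86.3]
tcp_rot: [180.0, -0.0, -7.2]
ft_force: [-0.3, 0.0, -0.2]
finger_gap: 42.5
```

jog_arm:
  targets:
    - [0, 0, -0.01, 0, 0, 0, 0.5]
    - [0, 0, -0.035, 0, 0, 0, 0.5]
    - [0, 0, -0.07, 0, 0, 0, 0.5]
    - [0, 0, -0.1, 0, 0, 0, 0.5]
    - [0, 0, -0.12, 0, 0, 0, 0.5]

```text
time: 19.33
tool_pos: [427.4, -274.5, 210.7]
tcp_rot: [179.9, -0.2, -7.2]
ft_force: [1.6, -0.2, 0.2]
finger_gap: 42.6
```

```bash
python3 - <<'E'
from fit import *
import d
s=snap("side","sidea");crop(s.img,235,90,305,170,9,"pics/sa.png",5);d.delta(415,-150,205,-7);d.delta(415,50,205,-7)
E
```

```text
t 19.38 at [ 428.9 -275.6  214.6] [179.72  -0.47  -7.16] gap 42.5 F [-0.1 -0.1  3.2]
shift m [-0.0295 -0.123   0.0087] rotvec [ 0.005  -0.0081 -0.0029] deg 0.6 dist 127
t 19.38 at [ 428.9 -275.6  214.6] [179.72  -0.47  -7.16] gap 42.5 F [-0.1 -0.1  3.2]
shift m [-0.0544 -0.3214  0.0075] rotvec [ 0.005  -0.0081 -0.0029] deg 0.6 dist 326
```

View pics/sa.png

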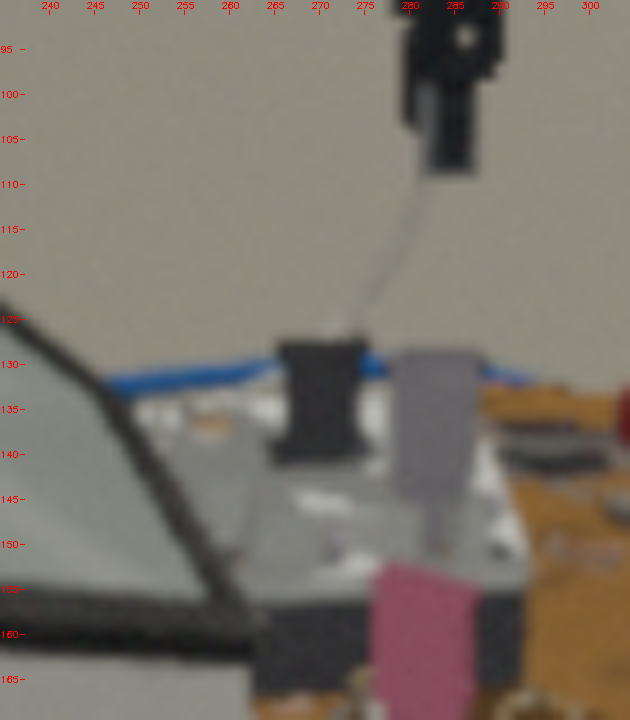

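```bash
python3 - <<'E'
from h import *
s=load("pics/sidea.npz"); print(s.proj([[426.7,-274,z] for z in(133,127,80,75,55,41,32)]).round(1))
E
```

```text
[[282.9 128.9]
 [282.9 130.6]
 [282.6 143. ]
 [282.6 144.3]
 [282.4 149.4]
 [282.4 153. ]
 [282.3 155.2]]
```

jog_arm:
  targets:
    - [-0.005, -0.03, 0, 0, 0, -0.12, 0.5]
    - [-0.01, -0.068, 0, 0, 0, -0.24, 0.5]
    - [-0.02, -0.106, 0.003, 0, 0, -0.36, 0.4]
    - [-0.03, -0.144, 0.005, 0, 0, -0.48, 0.2]
    - [-0.035, -0.18, 0.007, 0, 0, -0.6, 0]

```text
time: 19.8
tool_pos: [413.4, -89.2, 199.6]
tcp_rot: [180.0, -0.0, 27.5]
ft_force: [0.5, 0.0, -0.6]
finger_gap: 73.8
```

```bash
python3 - <<'E'
import d
d.delta(415,100,205,117); d.delta(603.9,224.3,180,117)
E
```

```text
t 19.80 at [413.4 -89.2 199.6] [ 1.800e+02 -1.000e-02  2.751e+01] gap 73.8 F [ 0.5  0.  -0.6]
shift m [ 0.0888 -0.167  -0.0054] rotvec [ 3.0000e-04 -1.0000e-04 -1.5619e+00] deg 89.5 dist 189
t 19.80 at [413.4 -89.2 199.6] [ 1.800e+02 -1.000e-02  2.751e+01] gap 73.8 F [ 0.5  0.  -0.6]
shift m [ 0.3138 -0.19    0.0197] rotvec [ 3.0000e-04 -1.0000e-04 -1.5619e+00] deg 89.5 dist 367
```

jog_arm:
  targets:
    - [0.018, -0.034, 0, 0, 0, -0.12, 0]
    - [0.036, -0.068, 0, 0, 0, -0.24, 0]
    - [0.054, -0.102, 0, 0, 0, -0.36, 0]
    - [0.072, -0.136, 0, 0, 0, -0.48, 0]
    - [0.09, -0.168, 0, 0, 0, -0.6, 0]

```text
time: 20.22
tool_pos: [417.1, 101.8, 200.1]
tcp_rot: [179.9, -0.0, 61.9]
ft_force: [1.0, 0.7, 0.2]
finger_gap: 85.3
```

```bash
python3 - <<'E'
import d
d.delta(500,210,200,117); d.delta(603.9,224.3,180,117)
E
```

```text
t 20.22 at [417.1 101.8 200.1] [ 1.7994e+02 -5.0000e-02  6.1940e+01] gap 85.3 F [1.  0.7 0.2]
shift m [0.1345 0.0222 0.0002] rotvec [ 1.300e-03 -2.000e-04 -9.611e-01] deg 55.1 dist 136
t 20.22 at [417.1 101.8 200.1] [ 1.7994e+02 -5.0000e-02  6.1940e+01] gap 85.3 F [1.  0.7 0.2]
shift m [0.196  0.1071 0.0204] rotvec [ 1.300e-03 -2.000e-04 -9.611e-01] deg 55.1 dist 224
```

jog_arm:
  targets:
    - [0.034, 0.006, 0, 0, 0, -0.12, 0]
    - [0.068, 0.012, 0, 0, 0, -0.24, 0]
    - [0.102, 0.02, 0.003, 0, 0, -0.36, 0]
    - [0.135, 0.035, 0.006, 0, 0, -0.48, 0]
    - [0.16, 0.06, 0.01, 0, 0, -0.6, 0]

```text
time: 20.63
tool_pos: [546.9, 215.3, 189.9]
tcp_rot: [180.0, -0.1, 96.5]
ft_force: [0.6, -0.2, 0.7]
finger_gap: 85.3
```

```bash
python3 - <<'E'
import d
d.delta(603.9,224.3,170,117)
E
```

```text
t 20.63 at [546.9 215.3 189.9] [ 1.7996e+02 -7.0000e-02  9.6470e+01] gap 85.3 F [ 0.6 -0.2  0.7]
shift m [0.0025 0.0576 0.0199] rotvec [ 0.001  -0.001  -0.3584] deg 20.5 dist 61
```

jog_arm:
  targets:
    - [0.001, 0.022, 0, 0, 0, -0.12, 0]
    - [0.002, 0.042, 0, 0, 0, -0.24, 0]
    - [0.0025, 0.054, 0.006, 0, 0, -0.34, 0]
    - [0.0025, 0.0576, 0.014, 0, 0, -0.358, 0]
    - [0.0025, 0.0576, 0.018, 0, 0, -0.358, 0]

```text
time: 21.05
tool_pos: [603.4, 220.1, 169.9]
tcp_rot: [-179.9, -0.0, 116.4]
ft_force: [0.4, 0.8, -0.7]
finger_gap: 85.4
```

jog_arm:
  targets:
    - [0, 0, 0, 0, 0, 0, 0]
    - [0, 0, 0, 0, 0, 0, 0]
    - [0, 0, 0, 0, 0, 0, 0]

```text
time: 21.3
tool_pos: [602.9, 220.3, 171.7]
tcp_rot: [180.0, -0.0, 116.4]
ft_force: [0.7, 0.3, 0.3]
finger_gap: 85.3
```

```bash
python3 - <<'E'
import d
d.delta(603.9,224.3,92,117)
E
```

```text
t 21.30 at [602.9 220.3 171.7] [180.    -0.   116.38] gap 85.3 F [0.7 0.3 0.3]
shift m [0.0031 0.0027 0.0797] rotvec [ 0.0001 -0.     -0.0108] deg 0.6 dist 80
```

jog_arm:
  targets:
    - [0.003, 0.0027, 0.015, 0, 0, -0.013, 0]
    - [0.0031, 0.0027, 0.04, 0, 0, -0.013, 0]
    - [0.0031, 0.0027, 0.06, 0, 0, -0.013, 0]
    - [0.0031, 0.0027, 0.072, 0, 0, -0.013, 0]
    - [0.0031, 0.0027, 0.078, 0, 0, -0.013, 0]

```text
time: 21.72
tool_pos: [602.7, 224.1, 90.2]
tcp_rot: [-179.8, -0.0, 117.2]
ft_force: [-0.3, -0.8, 0.4]
finger_gap: 85.6
```

jog_arm:
  targets:
    - [0, 0, 0, 0, 0, 0, 0.1]
    - [0, 0, 0, 0, 0, 0, 0.3]
    - [0, 0, 0, 0, 0, 0, 0.5]
    - [0, 0, 0, 0, 0, 0, 0.6]

```text
time: 22.05
tool_pos: [605.7, 224.6, 95.1]
tcp_rot: [179.8, 0.0, 117.2]
ft_force: [1.1, 0.8, 0.1]
finger_gap: 41.9
```

```bash
python3 - <<'E'
import d
d.delta(603.9,224.3,91.5,117.2)
E
```

```text
t 22.05 at [605.7 224.6  95.1] [1.7984e+02 3.0000e-02 1.1721e+02] gap 41.9 F [1.1 0.8 0.1]
shift m [ 0.0005 -0.0017  0.0036] rotvec [0.0027 0.0006 0.0002] deg 0.2 dist 4
```

jog_arm:
  targets:
    - [0.0005, -0.001, 0.0015, 0, 0, 0, 0.6]
    - [0.0005, -0.001, 0.0015, 0, 0, 0, 1]
    - [0.0005, -0.001, 0.0015, 0, 0, 0, 1]
    - [0.0005, -0.001, 0.0015, 0, 0, 0, 1]
    - [0.0005, -0.001, 0.0015, 0, 0, 0, 1]
  newtons: 80

```text
time: 22.47
tool_pos: [603.6, 224.4, 92.3]
tcp_rot: [180.0, 0.0, 117.2]
ft_force: [-1.7, -0.8, 3.2]
finger_gap: 15.1
```

jog_arm:
  targets:
    - [0, 0, 0, 0, 0, 0, 1]
    - [0, 0, 0, 0, 0, 0, 1]
    - [0, 0, 0, 0, 0, 0, 1]

```text
time: 22.72
tool_pos: [603.7, 224.4, 92.3]
tcp_rot: [180.0, 0.0, 117.2]
ft_force: [-0.9, -0.5, 4.9]
finger_gap: 15.3
```

jog_arm:
  targets:
    - [0, 0, -0.015, 0, 0, 0, 1]
    - [0, 0, -0.04, 0, 0, 0, 1]
    - [0, 0, -0.075, 0, 0, 0, 1]
    - [0, 0, -0.105, 0, 0, 0, 1]
    - [0, 0, -0.12, 0, 0, 0, 1]

```text
time: 23.13
tool_pos: [604.8, 224.7, 216.1]
tcp_rot: [179.7, 0.1, 117.2]
ft_force: [1.2, 1.0, -0.0]
finger_gap: 15.4
```

```bash
python3 - <<'E'
from fit import *
import d
s=snap("side","sideb");crop(s.img,225,80,325,270,4,"pics/sb.png");d.delta(440,180,212,117);d.delta(415,-200,212,117)
E
```

```text
t 23.18 at [605.9 225.  218.6] [1.7953e+02 1.0000e-01 1.1721e+02] gap 15.0 F [0.3 0.  1.2]
shift m [ 0.0359 -0.1681  0.0052] rotvec [0.0081 0.0017 0.0037] deg 0.5 dist 172
t 23.18 at [605.9 225.  218.6] [1.7953e+02 1.0000e-01 1.1721e+02] gap 15.0 F [0.3 0.  1.2]
shift m [-0.2906 -0.3641  0.0041] rotvec [0.0081 0.0017 0.0037] deg 0.5 dist 466
```

View pics/sb.png

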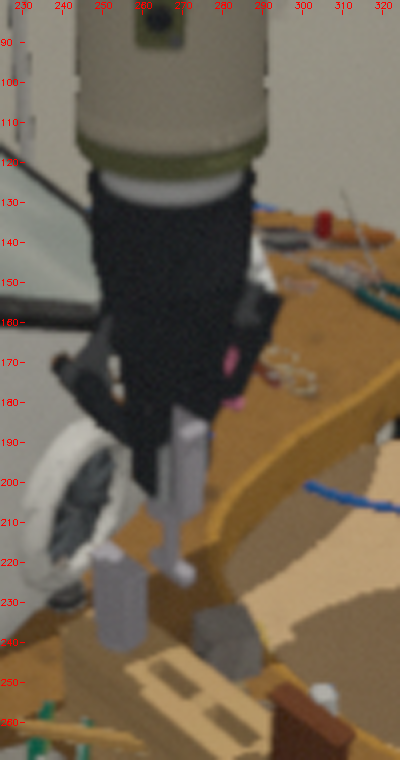

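jog_arm:
  targets:
    - [0.006, -0.03, 0, 0, 0, 0, 1]
    - [0.014, -0.067, 0.001, 0, 0, 0, 1]
    - [0.022, -0.104, 0.002, 0, 0, 0, 1]
    - [0.028, -0.14, 0.003, 0, 0, 0, 1]
    - [0.016, -0.175, 0.004, 0, 0, 0, 1]

```text
time: 23.6
tool_pos: [437.4, 159.5, 205.9]
tcp_rot: [-179.9, -0.1, 117.3]
ft_force: [0.4, -0.1, 0.3]
finger_gap: 15.4
```

jog_arm:
  targets:
    - [-0.034, -0.02, 0, 0, 0, 0.1, 1]
    - [-0.068, -0.04, 0, 0, 0, 0.2, 1]
    - [-0.102, -0.06, 0, 0, 0, 0.3, 1]
    - [-0.137, -0.08, 0, 0, 0, 0.4, 1]
    - [-0.172, -0.1, 0, 0, 0, 0.5, 1]

```text
time: 24.02
tool_pos: [429.2, -41.7, 206.9]
tcp_rot: [-180.0, -0.0, 88.3]
ft_force: [1.5, 0.1, -1.2]
finger_gap: 14.9
```

```bash
python3 - <<'E'
import d
d.delta(415,-150,200,82.85);d.delta(417.3,-349.1,200,82.85)
E
```

```text
t 24.02 at [429.2 -41.7 206.9] [-1.7997e+02 -1.0000e-02  8.8320e+01] gap 14.9 F [ 1.5  0.1 -1.2]
shift m [-0.1087 -0.011   0.0069] rotvec [-0.0006 -0.0001  0.0955] deg 5.5 dist 109
t 24.02 at [429.2 -41.7 206.9] [-1.7997e+02 -1.0000e-02  8.8320e+01] gap 14.9 F [ 1.5  0.1 -1.2]
shift m [-0.3076 -0.0029  0.0068] rotvec [-0.0006 -0.0001  0.0955] deg 5.5 dist 308
```

jog_arm:
  targets:
    - [-0.036, -0.001, 0, 0, 0, 0.05, 1]
    - [-0.073, -0.002, 0, 0, 0, 0.0955, 1]
    - [-0.11, -0.003, 0, 0, 0, 0.0955, 1]
    - [-0.147, -0.003, 0, 0, 0, 0.0955, 1]
    - [-0.184, -0.003, 0, 0, 0, 0.0955, 1]

```text
time: 24.43
tool_pos: [421.7, -225.7, 206.7]
tcp_rot: [-179.9, -0.0, 83.1]
ft_force: [0.2, -0.8, -0.6]
finger_gap: 15.1
```

jog_arm:
  targets:
    - [-0.034, -0.008, 0, 0, 0, 0, 1]
    - [-0.065, -0.008, 0, 0, 0, 0, 1]
    - [-0.09, -0.01, 0, 0, 0, 0, 1]
    - [-0.11, -0.011, 0.005, 0, 0, 0, 1]
    - [-0.12, -0.011, 0.01, 0, 0, 0, 1]

```text
time: 24.85
tool_pos: [396.2, -344.0, 196.6]
tcp_rot: [-180.0, 0.0, 83.0]
ft_force: [0.4, 0.6, -1.5]
finger_gap: 15.2
```

jog_arm:
  targets:
    - [0, 0, 0.003, 0, 0, 0, 1]
    - [0, 0, 0.005, 0, 0, 0, 1]
    - [0, 0, 0.005, 0, 0, 0, 1]

```text
time: 25.1
tool_pos: [397.1, -340.4, 191.5]
tcp_rot: [-179.9, -0.1, 83.1]
ft_force: [0.5, 0.4, -1.4]
finger_gap: 15.3
```

```bash
python3 - <<'E'
import d
d.delta(417.3,-349.1,138,82.85)
E
```

```text
t 25.10 at [ 397.1 -340.4  191.5] [-1.7991e+02 -1.0000e-01  8.3140e+01] gap 15.3 F [ 0.5  0.4 -1.4]
shift m [-0.0064  0.0212  0.0534] rotvec [-0.0016 -0.0018  0.005 ] deg 0.3 dist 58
```

jog_arm:
  targets:
    - [-0.003, 0.01, 0.003, 0, 0, 0.005, 1]
    - [-0.0064, 0.0205, 0.012, 0, 0, 0.005, 1]
    - [-0.0064, 0.0212, 0.027, 0, 0, 0.005, 1]
    - [-0.0064, 0.0212, 0.043, 0, 0, 0.005, 1]
    - [-0.0064, 0.0212, 0.05, 0, 0, 0.005, 1]

```text
time: 25.52
tool_pos: [417.5, -348.7, 140.8]
tcp_rot: [-179.9, -0.1, 82.9]
ft_force: [0.1, 0.9, -1.4]
finger_gap: 15.0
```

jog_arm:
  targets:
    - [0, 0, 0, 0, 0, 0, 1]
    - [0, 0, 0, 0, 0, 0, 1]
    - [0, 0, 0, 0, 0, 0, 1]
    - [0, 0, 0, 0, 0, 0, 1]

```text
time: 25.85
tool_pos: [418.2, -351.1, 144.2]
tcp_rot: [179.9, 0.1, 82.8]
ft_force: [-0.5, -1.1, -0.7]
finger_gap: 14.9
```

```bash
python3 - <<'E'
from fit import *
import d
s=snap("side","sidec");crop(s.img,235,90,305,170,9,"pics/sc.png",5)
d.delta(417.3,-349.1,118,82.85)
E
```

```text
t 25.90 at [ 418.1 -351.2  144.1] [1.7991e+02 7.0000e-02 8.2810e+01] gap 15.1 F [ 0.7 -0.1 -0.2]
shift m [ 0.002  -0.0011  0.0261] rotvec [ 0.0016  0.0012 -0.0006] deg 0.1 dist 26
```

View pics/sc.png

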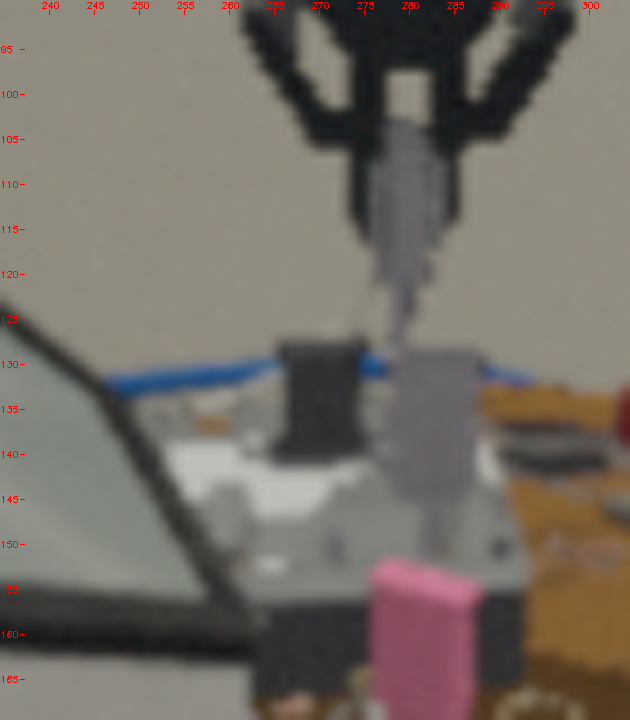

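jog_arm:
  targets:
    - [0.001, -0.0006, 0.003, 0, 0, 0, 1]
    - [0.002, -0.0008, 0.006, 0, 0, 0, 1]
    - [0.002, -0.0008, 0.009, 0, 0, 0, 1]
    - [0.002, -0.0008, 0.01, 0, 0, 0, 1]
    - [0.002, -0.0008, 0.01, 0, 0, 0, 1]

```text
time: 26.32
tool_pos: [416.6, -348.4, 132.1]
tcp_rot: [-179.9, -0.0, 82.8]
ft_force: [-0.7, 0.4, -0.7]
finger_gap: 15.0
```

jog_arm:
  targets:
    - [0, 0, 0, 0, 0, 0, 1]
    - [0, 0, 0, 0, 0, 0, 1]
    - [0, 0, 0, 0, 0, 0, 1]

```text
time: 26.57
tool_pos: [417.1, -348.8, 132.9]
tcp_rot: [180.0, 0.0, 82.8]
ft_force: [-0.0, 0.1, -0.6]
finger_gap: 15.1
```

```bash
python3 - <<'E'
import d
d.delta(417.3,-349.1,118,82.85)
E
```

```text
t 26.57 at [ 417.1 -348.8  132.9] [1.7999e+02 1.0000e-02 8.2810e+01] gap 15.1 F [-0.   0.1 -0.6]
shift m [-0.0003  0.0003  0.0149] rotvec [ 0.0002  0.0001 -0.0007] deg 0.0 dist 15
```

jog_arm:
  targets:
    - [0, 0, 0.004, 0, 0, 0, 1]
    - [0, 0, 0.009, 0, 0, 0, 1]
    - [0, 0, 0.014, 0, 0, 0, 1]
    - [0, 0, 0.018, 0, 0, 0, 1]
    - [0, 0, 0.02, 0, 0, 0, 1]

```text
time: 26.98
tool_pos: [416.5, -348.2, 111.5]
tcp_rot: [-179.9, -0.1, 82.8]
ft_force: [0.6, 0.2, -0.8]
finger_gap: 15.2
```

jog_arm:
  targets:
    - [0, 0, 0.002, 0, 0, 0, 1]
    - [0, 0, 0.004, 0, 0, 0, 1]
    - [0, 0, 0.006, 0, 0, 0, 1]
    - [0, 0, 0.008, 0, 0, 0, 1]
    - [0, 0, 0.009, 0, 0, 0, 1]

```text
time: 27.4
tool_pos: [417.0, -348.7, 103.6]
tcp_rot: [-180.0, -0.0, 82.8]
ft_force: [0.2, 0.4, -0.6]
finger_gap: 14.8
```

jog_arm:
  targets:
    - [0, 0, 0.003, 0, 0, 0, 1]
    - [0, 0, 0.006, 0, 0, 0, 1]
    - [0, 0, 0.01, 0, 0, 0, 1]
    - [0, 0, 0.013, 0, 0, 0, 1]
    - [0, 0, 0.0145, 0, 0, 0, 1]

```text
time: 27.82
tool_pos: [416.7, -348.4, 88.5]
tcp_rot: [-180.0, -0.0, 82.8]
ft_force: [0.2, -0.2, -0.7]
finger_gap: 15.4
```

jog_arm:
  targets:
    - [0, 0, 0.0005, 0, 0, 0, 1]
    - [0, 0, 0.0005, 0, 0, 0, 1]

```text
time: 27.98
tool_pos: [416.9, -348.6, 88.6]
tcp_rot: [-180.0, -0.0, 82.8]
ft_force: [1.0, 0.1, -0.5]
finger_gap: 15.6
```

jog_arm:
  targets:
    - [0, 0, 0, 0, 0, -0.1, 1]
    - [0, 0, 0, 0, 0, -0.22, 1]
    - [0, 0, 0, 0, 0, -0.34, 1]
    - [0, 0, 0, 0, 0, -0.46, 1]
    - [0, 0, 0, 0, 0, -0.58, 1]

```text
time: 28.4
tool_pos: [417.1, -348.9, 89.1]
tcp_rot: [180.0, 0.0, 116.4]
ft_force: [0.8, 0.0, -1.5]
finger_gap: 15.0
```

jog_arm:
  targets:
    - [0, 0, 0, 0, 0, -0.12, 1]
    - [0, 0, 0, 0, 0, -0.24, 1]
    - [0, 0, 0, 0, 0, -0.36, 1]
    - [0, 0, 0, 0, 0, -0.48, 1]
    - [0, 0, 0, 0, 0, -0.6, 1]

```text
time: 28.82
tool_pos: [417.1, -348.9, 89.1]
tcp_rot: [-180.0, 0.0, 150.8]
ft_force: [-0.4, 0.4, -0.3]
finger_gap: 15.0
```

jog_arm:
  targets:
    - [0, 0, 0, 0, 0, -0.12, 1]
    - [0, 0, 0, 0, 0, -0.24, 1]
    - [0, 0, 0, 0, 0, -0.34, 1]
    - [0, 0, 0, 0, 0, -0.39, 1]
    - [0, 0, 0, 0, 0, -0.39, 1]

```text
time: 29.23
tool_pos: [417.1, -348.8, 89.1]
tcp_rot: [-180.0, 0.0, 172.9]
ft_force: [-0.1, 0.5, -0.6]
finger_gap: 15.1
```

jog_arm:
  targets:
    - [0, 0, 0, 0, 0, 0, 1]
    - [0, 0, 0.0007, 0, 0, 0, 1]
    - [0, 0, 0.0015, 0, 0, 0, 1]
    - [0, 0, 0.0015, 0, 0, 0, 1]

```text
time: 29.57
tool_pos: [417.1, -348.8, 87.3]
tcp_rot: [-180.0, 0.0, 172.7]
ft_force: [0.0, 0.4, -0.2]
finger_gap: 15.1
```

jog_arm:
  targets:
    - [0, 0, 0.0005, 0, 0, 0, 1]
    - [0, 0, 0.0007, 0, 0, 0, 1]
    - [0, 0, 0.0007, 0, 0, 0, 1]

```text
time: 29.82
tool_pos: [417.1, -348.8, 87.3]
tcp_rot: [-180.0, 0.0, 172.7]
ft_force: [-1.9, 2.4, 6.0]
finger_gap: 15.0
```

jog_arm:
  targets:
    - [0, 0, -0.0003, 0, 0, 0, 0.7]
    - [0, 0, -0.0003, 0, 0, 0, 0.5]
    - [0, 0, -0.0003, 0, 0, 0, 0.5]
    - [0, 0, -0.0003, 0, 0, 0, 0.5]

```text
time: 30.15
tool_pos: [417.0, -348.7, 86.8]
tcp_rot: [180.0, -0.0, 172.8]
ft_force: [-0.4, -0.9, 0.0]
finger_gap: 43.2
```

jog_arm:
  targets:
    - [0, 0, -0.01, 0, 0, 0, 0.5]
    - [0, 0, -0.035, 0, 0, 0, 0.5]
    - [0, 0, -0.07, 0, 0, 0, 0.5]
    - [0, 0, -0.1, 0, 0, 0, 0.5]
    - [0, 0, -0.12, 0, 0, 0, 0.5]

```text
time: 30.57
tool_pos: [417.8, -349.5, 211.4]
tcp_rot: [-179.8, 0.2, 172.8]
ft_force: [0.2, 0.3, 1.5]
finger_gap: 42.8
```

```bash
python3 - <<'E'
from fit import *
import d
s=snap("side","sided");crop(s.img,235,90,305,170,9,"pics/sd.png",5)
d.delta(415,-100,205,172.85);print(s.proj([(417,-349,133),(427,-274,133)]))
E
```

```text
t 30.62 at [ 419.1 -350.8  215.3] [-179.66    0.44  172.76] gap 42.5 F [ 1.  -0.9  3.9]
shift m [0.0358 0.2483 0.0086] rotvec [-0.006   0.0076 -0.0015] deg 0.6 dist 251
[[279.68466725 119.95146928]
 [282.81988567 128.95641379]]
```

View pics/sd.png

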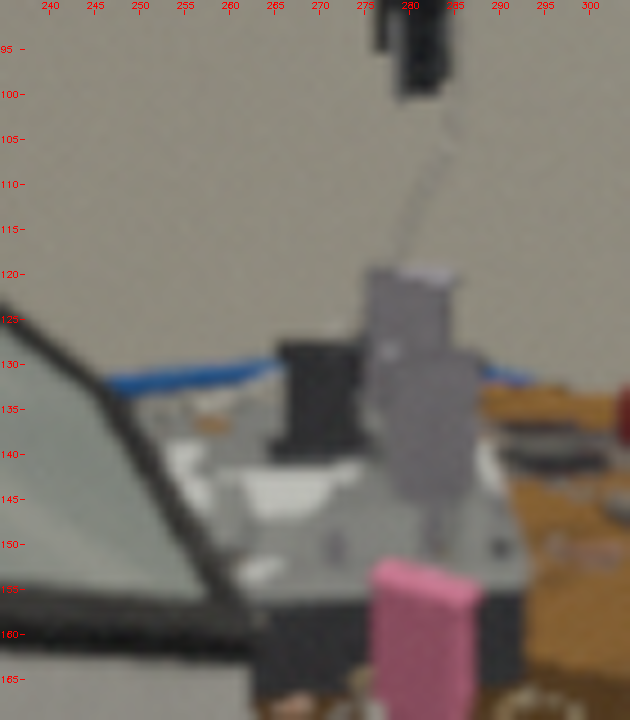

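jog_arm:
  targets:
    - [0.006, 0.03, 0, 0, 0, 0.05, 0.5]
    - [0.012, 0.068, 0.002, 0, 0, 0.1, 0.5]
    - [0.018, 0.106, 0.004, 0, 0, 0.15, 0.4]
    - [0.024, 0.144, 0.006, 0, 0, 0.2, 0.3]
    - [0.03, 0.182, 0.008, 0, 0, 0.25, 0.2]

```text
time: 31.03
tool_pos: [409.7, -162.9, 199.2]
tcp_rot: [180.0, 0.0, 158.3]
ft_force: [1.5, 1.3, 0.1]
finger_gap: 68.1
```

```bash
python3 - <<'E'
import d
d.delta(415,20,205,150); d.delta(415,100,205,117); d.delta(480,200,200,117)
E
```

```text
t 31.03 at [ 409.7 -162.9  199.2] [1.8000e+02 4.0000e-02 1.5825e+02] gap 68.1 F [1.5 1.3 0.1]
shift m [ 0.0629  0.1719 -0.0058] rotvec [0.     0.0006 0.144 ] deg 8.3 dist 183
t 31.03 at [ 409.7 -162.9  199.2] [1.8000e+02 4.0000e-02 1.5825e+02] gap 68.1 F [1.5 1.3 0.1]
shift m [ 0.0925  0.2462 -0.0058] rotvec [2.0e-04 6.0e-04 7.2e-01] deg 41.3 dist 263
t 31.03 at [ 409.7 -162.9  199.2] [1.8000e+02 4.0000e-02 1.5825e+02] gap 68.1 F [1.5 1.3 0.1]
shift m [ 0.0692  0.3631 -0.0008] rotvec [2.0e-04 6.0e-04 7.2e-01] deg 41.3 dist 370
```

jog_arm:
  targets:
    - [0.013, 0.035, 0, 0, 0, 0.1, 0.2]
    - [0.027, 0.073, 0, 0, 0, 0.2, 0.2]
    - [0.041, 0.111, 0, 0, 0, 0.3, 0.2]
    - [0.055, 0.149, 0, 0, 0, 0.4, 0.2]
    - [0.068, 0.187, 0, 0, 0, 0.5, 0.2]

```text
time: 31.45
tool_pos: [415.1, 24.2, 199.6]
tcp_rot: [179.9, 0.0, 130.5]
ft_force: [1.1, 0.4, 0.1]
finger_gap: 68.5
```

```bash
python3 - <<'E'
import d
d.delta(430,130,205,117); d.delta(500,200,200,117)
E
```

```text
t 31.45 at [415.1  24.2 199.6] [1.7995e+02 5.0000e-02 1.3046e+02] gap 68.5 F [1.1 0.4 0.1]
shift m [ 0.0709  0.08   -0.0054] rotvec [0.001  0.0007 0.2349] deg 13.5 dist 107
t 31.45 at [415.1  24.2 199.6] [1.7995e+02 5.0000e-02 1.3046e+02] gap 68.5 F [1.1 0.4 0.1]
shift m [ 0.0787  0.1787 -0.0003] rotvec [0.001  0.0007 0.2349] deg 13.5 dist 195
```

jog_arm:
  targets:
    - [0.024, 0.027, 0, 0, 0, 0.1, 0.2]
    - [0.047, 0.054, 0, 0, 0, 0.2, 0.2]
    - [0.065, 0.084, 0, 0, 0, 0.235, 0.2]
    - [0.074, 0.122, 0, 0, 0, 0.235, 0.2]
    - [0.078, 0.16, 0, 0, 0, 0.235, 0.2]

```text
time: 31.87
tool_pos: [485.9, 188.4, 199.7]
tcp_rot: [179.9, 0.0, 117.3]
ft_force: [0.3, -0.7, 1.7]
finger_gap: 68.5
```

```bash
python3 - <<'E'
import d
d.delta(626.3,181.2,170,117)
E
```

```text
t 31.87 at [485.9 188.4 199.7] [179.92   0.   117.33] gap 68.5 F [ 0.3 -0.7  1.7]
shift m [-0.0709  0.1214  0.0299] rotvec [0.0013 0.     0.0058] deg 0.3 dist 144
```

jog_arm:
  targets:
    - [-0.018, 0.032, 0, 0, 0, 0.005, 0.2]
    - [-0.038, 0.066, 0.004, 0, 0, 0.005, 0.2]
    - [-0.055, 0.096, 0.012, 0, 0, 0.005, 0.2]
    - [-0.067, 0.115, 0.021, 0, 0, 0.005, 0.2]
    - [-0.0705, 0.121, 0.027, 0, 0, 0.005, 0.2]

```text
time: 32.28
tool_pos: [628.1, 177.9, 170.8]
tcp_rot: [-180.0, 0.0, 116.9]
ft_force: [0.3, 1.1, -0.9]
finger_gap: 68.4
```

jog_arm:
  targets:
    - [0, 0, 0, 0, 0, 0, 0.2]
    - [0, 0, 0, 0, 0, 0, 0.2]
    - [0, 0, 0, 0, 0, 0, 0.2]
    - [0, 0, 0, 0, 0, 0, 0.2]

```text
time: 32.62
tool_pos: [625.0, 178.9, 173.1]
tcp_rot: [179.9, 0.0, 117.0]
ft_force: [-1.1, 0.2, -0.6]
finger_gap: 68.4
```

```bash
python3 - <<'E'
from fit import *
import d
s=snap("side","sidee");crop(s.img,215,110,325,270,5,"pics/se.png")
d.delta(626.3,181.2,92,117)
E
```

```text
t 32.67 at [625.2 178.9 173.2] [1.7992e+02 2.0000e-02 1.1701e+02] gap 68.4 F [-0.4 -0.4 -0.6]
shift m [0.0015 0.0019 0.0812] rotvec [0.0014 0.0003 0.0002] deg 0.1 dist 81
```

View pics/se.png

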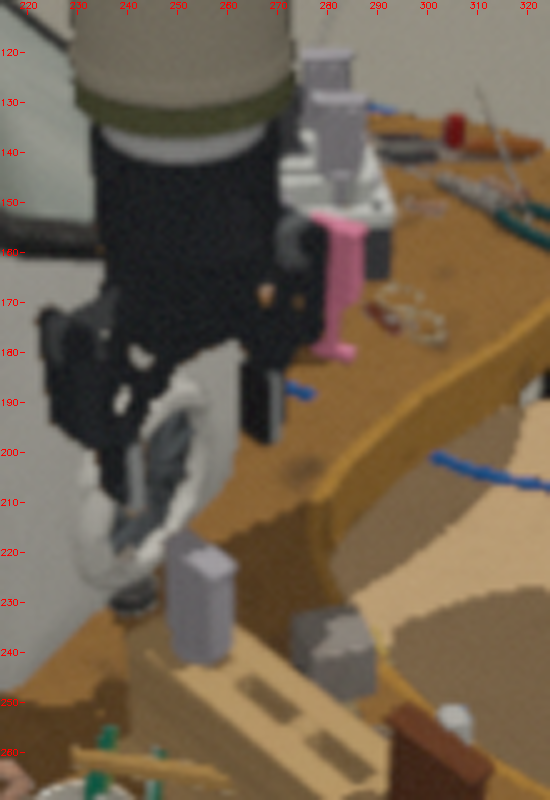

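Fine: the jaws straddle the last toggle (rim at 250, 217). Descending.

jog_arm:
  targets:
    - [0.0015, 0.0019, 0.015, 0, 0, 0, 0.2]
    - [0.0015, 0.0019, 0.04, 0, 0, 0, 0.2]
    - [0.0015, 0.0019, 0.06, 0, 0, 0, 0.2]
    - [0.0015, 0.0019, 0.074, 0, 0, 0, 0.2]
    - [0.0015, 0.0019, 0.0795, 0, 0, 0, 0.2]

```text
time: 33.08
tool_pos: [624.3, 180.6, 88.7]
tcp_rot: [-179.7, -0.1, 117.0]
ft_force: [-0.7, 0.3, -0.4]
finger_gap: 68.4
```

jog_arm:
  targets:
    - [0, 0, 0, 0, 0, 0, 0.2]
    - [0, 0, 0, 0, 0, 0, 0.4]
    - [0, 0, 0, 0, 0, 0, 0.5]
    - [0, 0, 0, 0, 0, 0, 0.6]

```text
time: 33.42
tool_pos: [627.8, 181.0, 94.2]
tcp_rot: [179.8, 0.0, 117.0]
ft_force: [0.5, 0.3, 0.5]
finger_gap: 34.5
```

```bash
python3 - <<'E'
import d
d.delta(626.3,181.2,92,117)
E
```

```text
t 33.42 at [627.8 181.   94.2] [1.7985e+02 4.0000e-02 1.1698e+02] gap 34.5 F [0.5 0.3 0.5]
shift m [ 0.0008 -0.0012  0.0022] rotvec [ 0.0027  0.0007 -0.0004] deg 0.2 dist 3
```

jog_arm:
  targets:
    - [0.0008, -0.0005, 0.0005, 0, 0, 0, 0.7]
    - [0.0008, -0.0005, 0.0005, 0, 0, 0, 1]
    - [0.0008, -0.0005, 0.0005, 0, 0, 0, 1]
    - [0.0008, -0.0005, 0.0005, 0, 0, 0, 1]
    - [0.0008, -0.0005, 0.0005, 0, 0, 0, 1]
  newtons: 80

```text
time: 33.83
tool_pos: [626.5, 181.4, 92.9]
tcp_rot: [179.9, 0.0, 117.0]
ft_force: [-0.2, 0.1, 5.3]
finger_gap: 15.2
```

jog_arm:
  targets:
    - [0, 0, 0, 0, 0, 0, 1]
    - [0, 0, 0, 0, 0, 0, 1]
    - [0, 0, 0, 0, 0, 0, 1]

```text
time: 34.08
tool_pos: [626.5, 181.5, 93.0]
tcp_rot: [179.9, 0.0, 117.0]
ft_force: [-1.2, -0.1, 6.7]
finger_gap: 15.0
```

jog_arm:
  targets:
    - [0, 0, -0.015, 0, 0, 0, 1]
    - [0, 0, -0.04, 0, 0, 0, 1]
    - [0, 0, -0.075, 0, 0, 0, 1]
    - [0, 0, -0.105, 0, 0, 0, 1]
    - [0, 0, -0.12, 0, 0, 0, 1]

```text
time: 34.5
tool_pos: [627.2, 181.5, 216.5]
tcp_rot: [179.7, 0.1, 117.0]
ft_force: [1.7, -0.3, -0.1]
finger_gap: 15.1
```

```bash
python3 - <<'E'
from fit import *
import d
s=snap("side","sidef");crop(s.img,215,80,325,270,4,"pics/sf.png")
d.delta(440,180,212,117)
E
```

```text
t 34.55 at [628.3 181.7 218.9] [1.7954e+02 1.3000e-01 1.1698e+02] gap 15.3 F [0.2 0.3 2.3]
shift m [ 0.0839 -0.1686  0.0054] rotvec [ 0.0081  0.0023 -0.0003] deg 0.5 dist 188
```

View pics/sf.png

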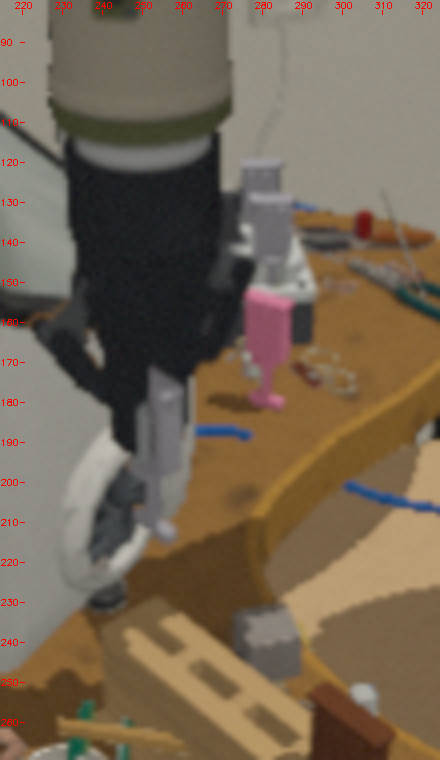

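jog_arm:
  targets:
    - [0.015, -0.03, 0, 0, 0, 0, 1]
    - [0.031, -0.064, 0.001, 0, 0, 0, 1]
    - [0.048, -0.098, 0.002, 0, 0, 0, 1]
    - [0.064, -0.132, 0.003, 0, 0, 0, 1]
    - [0.075, -0.168, 0.004, 0, 0, 0, 1]

```text
time: 34.97
tool_pos: [439.7, 172.0, 206.2]
tcp_rot: [-179.9, -0.0, 117.0]
ft_force: [0.1, -0.4, -0.1]
finger_gap: 15.0
```

```bash
python3 - <<'E'
import d
d.delta(415,0,207,97);d.delta(415,-20,207,97)
E
```

```text
t 34.97 at [439.7 172.  206.2] [-1.7989e+02 -5.0000e-02  1.1700e+02] gap 15.0 F [ 0.1 -0.4 -0.1]
shift m [-0.1421 -0.1001 -0.0007] rotvec [-0.002  -0.0005  0.349 ] deg 20.0 dist 174
t 34.97 at [439.7 172.  206.2] [-1.7989e+02 -5.0000e-02  1.1700e+02] gap 15.0 F [ 0.1 -0.4 -0.1]
shift m [-0.1599 -0.1092 -0.0007] rotvec [-0.002  -0.0005  0.349 ] deg 20.0 dist 194
```

jog_arm:
  targets:
    - [-0.032, -0.022, 0, 0, 0, 0.1, 1]
    - [-0.064, -0.044, 0, 0, 0, 0.2, 1]
    - [-0.096, -0.066, 0, 0, 0, 0.3, 1]
    - [-0.128, -0.088, 0, 0, 0, 0.4, 1]
    - [-0.16, -0.109, 0, 0, 0, 0.5, 1]

```text
time: 35.38
tool_pos: [416.3, -21.5, 207.0]
tcp_rot: [-180.0, -0.0, 88.1]
ft_force: [0.4, -1.0, -0.7]
finger_gap: 15.3
```

```bash
python3 - <<'E'
import d
d.delta(418,-200,207,82.85);d.delta(496.7,-359,207,82.85)
E
```

```text
t 35.38 at [416.3 -21.5 207. ] [-179.95   -0.     88.1 ] gap 15.3 F [ 0.4 -1.  -0.7]
shift m [-0.1784  0.0076 -0.    ] rotvec [-0.0008  0.      0.0916] deg 5.3 dist 179
t 35.38 at [416.3 -21.5 207. ] [-179.95   -0.     88.1 ] gap 15.3 F [ 0.4 -1.  -0.7]
shift m [-3.347e-01  9.150e-02 -1.000e-04] rotvec [-0.0008  0.      0.0916] deg 5.3 dist 347
```

jog_arm:
  targets:
    - [-0.036, 0.001, 0, 0, 0, 0.05, 1]
    - [-0.073, 0.002, 0, 0, 0, 0.0916, 1]
    - [-0.11, 0.003, 0, 0, 0, 0.0916, 1]
    - [-0.147, 0.005, 0, 0, 0, 0.0916, 1]
    - [-0.184, 0.008, 0, 0, 0, 0.0916, 1]

```text
time: 35.8
tool_pos: [419.3, -206.0, 207.0]
tcp_rot: [-180.0, -0.0, 83.1]
ft_force: [0.0, 0.7, -0.3]
finger_gap: 15.3
```

```bash
python3 - <<'E'
import d
d.delta(496.7,-359,195,82.85)
E
```

```text
t 35.80 at [ 419.3 -206.   207. ] [-1.7995e+02 -2.0000e-02  8.3070e+01] gap 15.3 F [ 0.   0.7 -0.3]
shift m [-0.1426  0.0954  0.0119] rotvec [-0.0008 -0.0004  0.0038] deg 0.2 dist 172
```

jog_arm:
  targets:
    - [-0.03, 0.02, 0, 0, 0, 0.004, 1]
    - [-0.063, 0.042, 0, 0, 0, 0.004, 1]
    - [-0.097, 0.065, 0.002, 0, 0, 0.004, 1]
    - [-0.127, 0.085, 0.005, 0, 0, 0.004, 1]
    - [-0.142, 0.095, 0.01, 0, 0, 0.004, 1]

```text
time: 36.22
tool_pos: [497.9, -360.2, 196.5]
tcp_rot: [-180.0, 0.0, 82.7]
ft_force: [0.5, -0.5, -0.6]
finger_gap: 15.6
```

jog_arm:
  targets:
    - [0, 0, 0.005, 0, 0, 0, 1]
    - [0, 0, 0.015, 0, 0, 0, 1]
    - [0, 0, 0.03, 0, 0, 0, 1]
    - [0, 0, 0.042, 0, 0, 0, 1]
    - [0, 0, 0.048, 0, 0, 0, 1]

```text
time: 36.63
tool_pos: [496.0, -354.7, 146.7]
tcp_rot: [-179.8, -0.1, 82.9]
ft_force: [-0.2, 1.0, -1.0]
finger_gap: 15.0
```

jog_arm:
  targets:
    - [0, 0, 0, 0, 0, 0, 1]
    - [0, 0, 0, 0, 0, 0, 1]
    - [0, 0, 0, 0, 0, 0, 1]
    - [0, 0, 0, 0, 0, 0, 1]

```text
time: 36.97
tool_pos: [497.9, -357.0, 151.2]
tcp_rot: [179.9, 0.1, 82.9]
ft_force: [-0.3, -0.2, -0.9]
finger_gap: 15.0
```

```bash
python3 - <<'E'
from fit import *
import d
s=snap("side","sideg");crop(s.img,235,70,305,170,8,"pics/sg.png",5)
d.delta(496.7,-359,134,82.85);print(s.proj([(496.7,-359,x) for x in (133,75,55)]))
E
```

```text
t 37.02 at [ 497.9 -357.   151.1] [1.7991e+02 6.0000e-02 8.2860e+01] gap 15.1 F [ 1.1 -0.1 -0.7]
shift m [-0.0021 -0.001   0.0171] rotvec [0.0016 0.001  0.0002] deg 0.1 dist 17
[[257.15806549 121.18758695]
 [257.46406934 136.07764354]
 [257.56631023 141.0484844 ]]
```

View pics/sg.png

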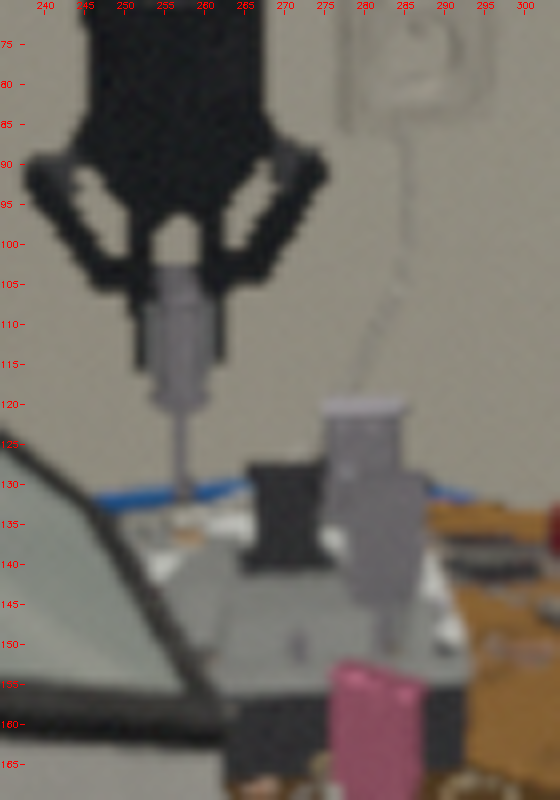

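Toggle hangs straight above slot 2 (slot patch at 257.5, 136). Continue down.

jog_arm:
  targets:
    - [-0.001, -0.0005, 0.004, 0, 0, 0, 1]
    - [-0.0021, -0.0007, 0.009, 0, 0, 0, 1]
    - [-0.0021, -0.0007, 0.014, 0, 0, 0, 1]
    - [-0.0021, -0.0007, 0.016, 0, 0, 0, 1]
    - [-0.0021, -0.0007, 0.016, 0, 0, 0, 1]

```text
time: 37.43
tool_pos: [495.8, -358.3, 132.5]
tcp_rot: [-179.9, -0.1, 82.8]
ft_force: [1.0, -0.0, -1.4]
finger_gap: 15.4
```

jog_arm:
  targets:
    - [0, 0, 0, 0, 0, 0, 1]
    - [0, 0, 0, 0, 0, 0, 1]
    - [0, 0, 0, 0, 0, 0, 1]
    - [0, 0, 0, 0, 0, 0, 1]

```text
time: 37.77
tool_pos: [496.6, -358.8, 134.2]
tcp_rot: [180.0, 0.0, 82.9]
ft_force: [0.2, -0.1, -1.0]
finger_gap: 15.1
```

```bash
python3 - <<'E'
import d
d.delta(496.7,-359,113,82.85)
E
```

```text
t 37.77 at [ 496.6 -358.8  134.2] [1.7998e+02 2.0000e-02 8.2850e+01] gap 15.1 F [ 0.2 -0.1 -1. ]
shift m [-0.0001  0.0001  0.0212] rotvec [0.0004 0.0003 0.0001] deg 0.0 dist 21
```

jog_arm:
  targets:
    - [0, 0, 0.004, 0, 0, 0, 1]
    - [0, 0, 0.009, 0, 0, 0, 1]
    - [0, 0, 0.014, 0, 0, 0, 1]
    - [0, 0, 0.018, 0, 0, 0, 1]
    - [0, 0, 0.02, 0, 0, 0, 1]

```text
time: 38.18
tool_pos: [495.9, -358.3, 112.5]
tcp_rot: [-179.9, -0.1, 82.9]
ft_force: [0.2, 0.3, -0.8]
finger_gap: 15.2
```

jog_arm:
  targets:
    - [0, 0, 0.002, 0, 0, 0, 1]
    - [0, 0, 0.004, 0, 0, 0, 1]
    - [0, 0, 0.006, 0, 0, 0, 1]
    - [0, 0, 0.008, 0, 0, 0, 1]
    - [0, 0, 0.009, 0, 0, 0, 1]

```text
time: 38.6
tool_pos: [496.4, -358.9, 104.8]
tcp_rot: [180.0, 0.0, 82.8]
ft_force: [-1.4, -1.4, 0.1]
finger_gap: 15.2
```

jog_arm:
  targets:
    - [0, 0, 0.003, 0, 0, 0, 1]
    - [0, 0, 0.006, 0, 0, 0, 1]
    - [0, 0, 0.01, 0, 0, 0, 1]
    - [0, 0, 0.013, 0, 0, 0, 1]
    - [0, 0, 0.0155, 0, 0, 0, 1]

```text
time: 39.02
tool_pos: [496.2, -358.4, 88.7]
tcp_rot: [-180.0, -0.0, 82.9]
ft_force: [-0.8, 1.1, -0.8]
finger_gap: 15.1
```

jog_arm:
  targets:
    - [0, 0, 0.0005, 0, 0, 0, 1]
    - [0, 0, 0.0005, 0, 0, 0, 1]

```text
time: 39.18
tool_pos: [496.2, -358.4, 88.4]
tcp_rot: [-180.0, -0.0, 82.9]
ft_force: [1.1, -0.1, -1.0]
finger_gap: 15.0
```

jog_arm:
  targets:
    - [0, 0, 0, 0, 0, -0.1, 1]
    - [0, 0, 0, 0, 0, -0.22, 1]
    - [0, 0, 0, 0, 0, -0.34, 1]
    - [0, 0, 0, 0, 0, -0.46, 1]
    - [0, 0, 0, 0, 0, -0.58, 1]

```text
time: 39.6
tool_pos: [496.5, -358.6, 89.0]
tcp_rot: [180.0, -0.0, 116.4]
ft_force: [-0.4, -0.0, -0.7]
finger_gap: 14.8
```

jog_arm:
  targets:
    - [0, 0, 0, 0, 0, -0.12, 1]
    - [0, 0, 0, 0, 0, -0.24, 1]
    - [0, 0, 0, 0, 0, -0.36, 1]
    - [0, 0, 0, 0, 0, -0.48, 1]
    - [0, 0, 0, 0, 0, -0.6, 1]

```text
time: 40.02
tool_pos: [496.5, -358.6, 89.0]
tcp_rot: [180.0, 0.0, 150.8]
ft_force: [-0.5, -1.5, -0.5]
finger_gap: 15.3
```

jog_arm:
  targets:
    - [0, 0, 0, 0, 0, -0.12, 1]
    - [0, 0, 0, 0, 0, -0.24, 1]
    - [0, 0, 0, 0, 0, -0.34, 1]
    - [0, 0, 0, 0, 0, -0.39, 1]
    - [0, 0, 0, 0, 0, -0.39, 1]

```text
time: 40.43
tool_pos: [496.5, -358.7, 89.0]
tcp_rot: [180.0, 0.0, 173.0]
ft_force: [1.1, -0.4, -0.7]
finger_gap: 15.1
```

jog_arm:
  targets:
    - [0, 0, 0, 0, 0, 0, 1]
    - [0, 0, 0.0005, 0, 0, 0, 1]
    - [0, 0, 0.001, 0, 0, 0, 1]
    - [0, 0, 0.001, 0, 0, 0, 1]

```text
time: 40.77
tool_pos: [496.5, -358.8, 88.0]
tcp_rot: [-180.0, 0.0, 172.8]
ft_force: [0.1, 0.1, 0.7]
finger_gap: 15.0
```

jog_arm:
  targets:
    - [0, 0, 0.0004, 0, 0, 0, 1]
    - [0, 0, 0.0006, 0, 0, 0, 1]
    - [0, 0, 0.0006, 0, 0, 0, 1]

```text
time: 41.02
tool_pos: [496.5, -358.8, 87.9]
tcp_rot: [-180.0, 0.0, 172.8]
ft_force: [-1.4, 2.2, 5.3]
finger_gap: 15.4
```

jog_arm:
  targets:
    - [0, 0, -0.0003, 0, 0, 0, 0.7]
    - [0, 0, -0.0003, 0, 0, 0, 0.5]
    - [0, 0, -0.0003, 0, 0, 0, 0.5]
    - [0, 0, -0.0003, 0, 0, 0, 0.5]

```text
time: 41.35
tool_pos: [496.4, -358.7, 87.4]
tcp_rot: [180.0, -0.0, 172.8]
ft_force: [0.2, 0.2, 0.2]
finger_gap: 42.4
```

jog_arm:
  targets:
    - [0, 0, -0.01, 0, 0, 0, 0.5]
    - [0, 0, -0.035, 0, 0, 0, 0.5]
    - [0, 0, -0.07, 0, 0, 0, 0.5]
    - [0, 0, -0.1, 0, 0, 0, 0.5]
    - [0, 0, -0.12, 0, 0, 0, 0.5]

```text
time: 41.77
tool_pos: [497.4, -359.5, 212.3]
tcp_rot: [-179.9, 0.2, 172.8]
ft_force: [-0.2, -0.5, 0.9]
finger_gap: 42.7
```

```bash
python3 - <<'E'
from fit import *
import d
s=snap("side","sideh");crop(s.img,235,90,305,170,9,"pics/sh.png",5)
d.delta(420,-250,205,172.85);d.delta(418,-100,205,172.85);
E
```

```text
t 41.82 at [ 498.8 -360.7  216.6] [-179.68    0.49  172.81] gap 42.6 F [ 0.8 -0.   3.3]
shift m [0.0921 0.1    0.0103] rotvec [-0.0056  0.0085 -0.0007] deg 0.6 dist 136
t 41.82 at [ 498.8 -360.7  216.6] [-179.68    0.49  172.81] gap 42.6 F [ 0.8 -0.   3.3]
shift m [0.1128 0.2486 0.0093] rotvec [-0.0056  0.0085 -0.0007] deg 0.6 dist 273
```

View pics/sh.png

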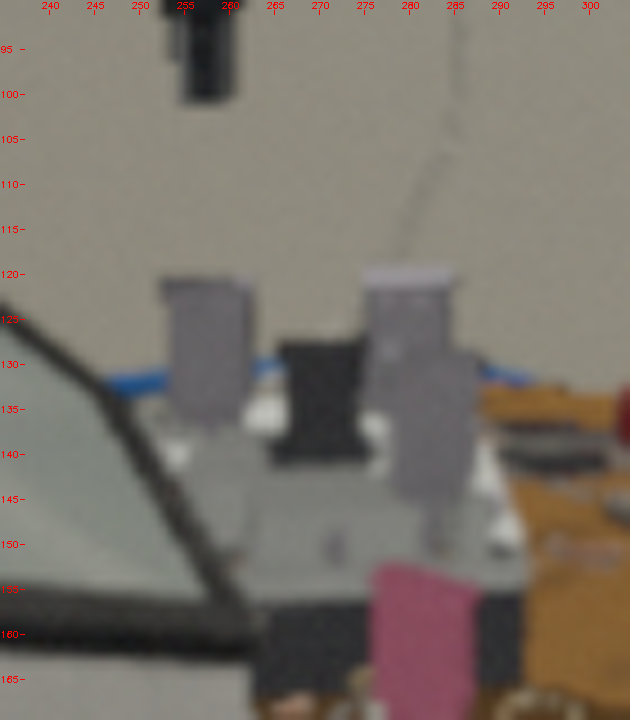

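jog_arm:
  targets:
    - [0.025, 0.026, 0.002, 0, 0, 0, 0.5]
    - [0.05, 0.054, 0.004, 0, 0, 0, 0.5]
    - [0.075, 0.082, 0.006, 0, 0, 0.05, 0.4]
    - [0.09, 0.115, 0.008, 0, 0, 0.1, 0.2]
    - [0.1, 0.155, 0.009, 0, 0, 0.15, 0.2]

```text
time: 42.23
tool_pos: [415.0, -192.0, 198.5]
tcp_rot: [-180.0, -0.0, 163.9]
ft_force: [1.1, 0.5, 0.3]
finger_gap: 68.3
```

```bash
python3 - <<'E'
import d
d.delta(415,-20,203,140);
E
```

```text
t 42.23 at [ 415.  -192.   198.5] [-179.97   -0.    163.95] gap 68.3 F [1.1 0.5 0.3]
shift m [ 0.0475  0.1653 -0.0045] rotvec [-6.00e-04  1.00e-04  4.18e-01] deg 23.9 dist 172
```

jog_arm:
  targets:
    - [0.01, 0.036, 0, 0, 0, 0.1, 0.2]
    - [0.02, 0.073, 0, 0, 0, 0.2, 0.2]
    - [0.03, 0.11, 0, 0, 0, 0.3, 0.2]
    - [0.041, 0.147, 0, 0, 0, 0.4, 0.2]
    - [0.052, 0.184, 0, 0, 0, 0.5, 0.2]

```text
time: 42.65
tool_pos: [416.5, -2.6, 199.4]
tcp_rot: [179.9, 0.1, 135.7]
ft_force: [0.5, 0.3, 0.2]
finger_gap: 68.4
```

```bash
python3 - <<'E'
import d
d.delta(440,170,200,117);
E
```

```text
t 42.65 at [416.5  -2.6 199.4] [1.7995e+02 7.0000e-02 1.3573e+02] gap 68.4 F [0.5 0.3 0.2]
shift m [ 0.1037  0.14   -0.0006] rotvec [0.0011 0.001  0.3269] deg 18.7 dist 174
```

jog_arm:
  targets:
    - [0.022, 0.029, 0, 0, 0, 0.08, 0.2]
    - [0.044, 0.059, 0, 0, 0, 0.16, 0.2]
    - [0.067, 0.09, 0, 0, 0, 0.24, 0.2]
    - [0.09, 0.121, 0, 0, 0, 0.327, 0.2]
    - [0.11, 0.153, 0, 0, 0, 0.327, 0.2]

```text
time: 43.07
tool_pos: [443.6, 184.4, 199.4]
tcp_rot: [179.9, 0.0, 117.0]
ft_force: [0.7, -1.8, 0.2]
finger_gap: 68.2
```

```bash
python3 - <<'E'
import d
d.delta(556.4,317.6,168,117.3);
E
```

```text
t 43.07 at [443.6 184.4 199.4] [1.7993e+02 1.0000e-02 1.1699e+02] gap 68.2 F [ 0.7 -1.8  0.2]
shift m [0.0675 0.1609 0.0315] rotvec [ 0.0011  0.0002 -0.0054] deg 0.3 dist 177
```

jog_arm:
  targets:
    - [0.015, 0.037, 0.002, 0, 0, -0.005, 0.2]
    - [0.03, 0.073, 0.006, 0, 0, -0.005, 0.2]
    - [0.045, 0.109, 0.012, 0, 0, -0.005, 0.2]
    - [0.06, 0.143, 0.02, 0, 0, -0.005, 0.2]
    - [0.067, 0.16, 0.027, 0, 0, -0.005, 0.2]

```text
time: 43.48
tool_pos: [557.0, 318.3, 171.3]
tcp_rot: [179.9, -0.0, 117.7]
ft_force: [0.9, 0.5, 0.4]
finger_gap: 68.3
```

jog_arm:
  targets:
    - [0, 0, 0, 0, 0, 0, 0.2]
    - [0, 0, 0, 0, 0, 0, 0.2]
    - [0, 0, 0, 0, 0, 0, 0.2]
    - [0, 0, 0, 0, 0, 0, 0.2]

```text
time: 43.82
tool_pos: [555.3, 314.4, 172.5]
tcp_rot: [180.0, 0.0, 117.5]
ft_force: [0.3, 0.1, 0.5]
finger_gap: 67.9
```

```bash
python3 - <<'E'
from fit import *
import d
s=snap("side","sidei");crop(s.img,225,110,335,290,4,"pics/si.png")
t=snap("top","topi");crop(t.img,330,160,420,230,8,"pics/ti.png",5)
d.delta(556.4,317.6,89,117.3);
E
```

```text
t 43.92 at [555.4 314.5 172.7] [1.7992e+02 1.0000e-02 1.1753e+02] gap 67.9 F [ 0.1  0.2 -0.4]
shift m [0.0023 0.0022 0.0837] rotvec [0.0013 0.0002 0.0041] deg 0.2 dist 84
```

View pics/si.png

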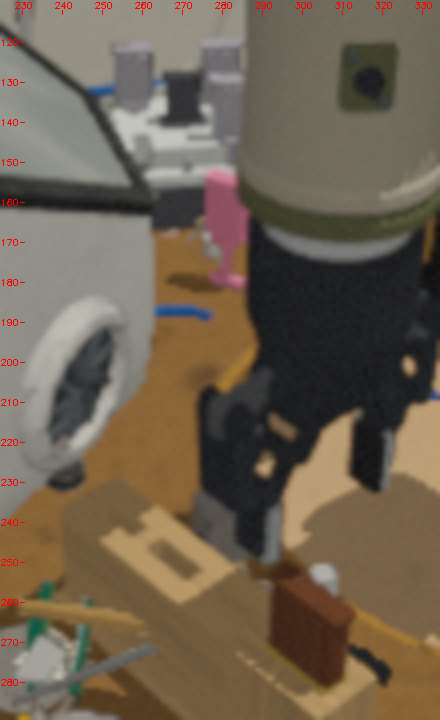

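View pics/ti.png

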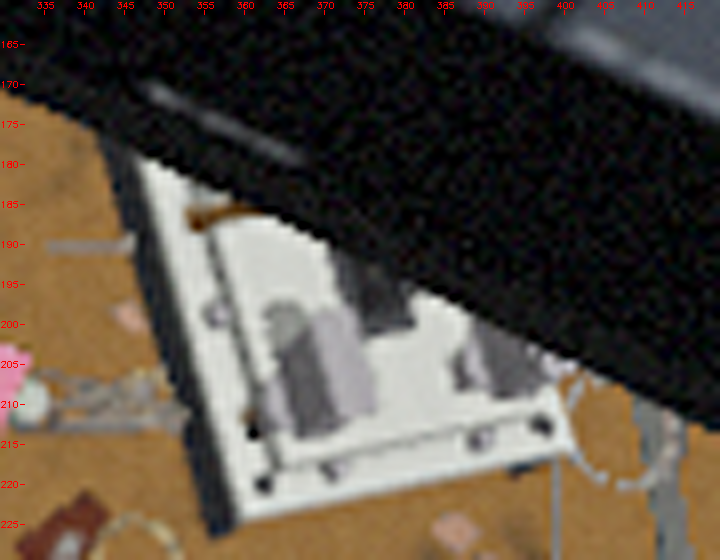

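```bash
python3 - <<'E'
from edge import *
t=load("pics/topi.npz")
z=75; c0=(461.6,-316.3,np.radians(-7.15))
p,q,_=edgefit(t,[((-32,50,z),(20,50,z)),((-60,45,z),(-60,-45,z))],c0,w=2); print("cover",p[:2].round(2),np.degrees(p[2]).round(2),q)
z=55; m=(475.6,-318.1,np.radians(-7.15))
p2,q,_=edgefit(t,[((-88,64,z),(38,64,z)),((-88,-64,z),(-88,64,z))],m,w=2.5); print("mould",p2[:2].round(2),np.degrees(p2[2]).round(2),q)
c,s=np.cos(p2[2]),np.sin(p2[2]);dd=p[:2]-p2[:2];print("cover in mould",(c*dd[0]+s*dd[1]).round(2),(-s*dd[0]+c*dd[1]).round(2))
E
```

```text
cover [ 463.2  -316.88] -5.78 [(0, 24, -0.02), (1, 25, 0.05)]
mould [ 476.28 -318.12] -7.54 [(0, 25, 0.0), (1, 25, 0.02)]
cover in mould -13.13 -0.49
```

jog_arm:
  targets:
    - [0.0023, 0.0022, 0.015, 0, 0, 0.003, 0.2]
    - [0.0023, 0.0022, 0.04, 0, 0, 0.003, 0.2]
    - [0.0023, 0.0022, 0.062, 0, 0, 0.003, 0.2]
    - [0.0023, 0.0022, 0.076, 0, 0, 0.003, 0.2]
    - [0.0023, 0.0022, 0.081, 0, 0, 0.003, 0.2]

```text
time: 44.33
tool_pos: [554.0, 317.0, 86.6]
tcp_rot: [-179.7, -0.0, 117.4]
ft_force: [-1.2, -0.2, -1.4]
finger_gap: 68.0
```

jog_arm:
  targets:
    - [0, 0, 0, 0, 0, 0, 0.2]
    - [0, 0, 0, 0, 0, 0, 0.4]
    - [0, 0, 0, 0, 0, 0, 0.5]
    - [0, 0, 0, 0, 0, 0, 0.6]

```text
time: 44.67
tool_pos: [557.4, 318.7, 92.5]
tcp_rot: [179.8, 0.0, 117.4]
ft_force: [-0.3, 0.7, 0.4]
finger_gap: 34.5
```

```bash
python3 - <<'E'
import d
d.delta(556.4,317.6,90,117.3);
E
```

```text
t 44.67 at [557.4 318.7  92.5] [1.7983e+02 1.0000e-02 1.1740e+02] gap 34.5 F [-0.3  0.7  0.4]
shift m [-0.0005 -0.0014  0.0025] rotvec [0.0029 0.0001 0.0017] deg 0.2 dist 3
```

jog_arm:
  targets:
    - [-0.0005, -0.0006, 0.0012, 0, 0, 0, 0.7]
    - [-0.0005, -0.0006, 0.0012, 0, 0, 0, 1]
    - [-0.0005, -0.0006, 0.0012, 0, 0, 0, 1]
    - [-0.0005, -0.0006, 0.0012, 0, 0, 0, 1]
    - [-0.0005, -0.0006, 0.0012, 0, 0, 0, 1]
  newtons: 80

```text
time: 45.08
tool_pos: [556.5, 317.6, 90.3]
tcp_rot: [179.9, 0.0, 117.4]
ft_force: [-0.4, -0.9, 5.8]
finger_gap: 15.4
```

jog_arm:
  targets:
    - [0, 0, 0, 0, 0, 0, 1]
    - [0, 0, 0, 0, 0, 0, 1]
    - [0, 0, 0, 0, 0, 0, 1]

```text
time: 45.33
tool_pos: [556.5, 317.6, 90.3]
tcp_rot: [179.9, 0.0, 117.4]
ft_force: [-0.7, -0.5, 6.2]
finger_gap: 15.1
```

jog_arm:
  targets:
    - [0, 0, -0.015, 0, 0, 0, 1]
    - [0, 0, -0.04, 0, 0, 0, 1]
    - [0, 0, -0.075, 0, 0, 0, 1]
    - [0, 0, -0.105, 0, 0, 0, 1]
    - [0, 0, -0.12, 0, 0, 0, 1]

```text
time: 45.75
tool_pos: [557.2, 318.1, 213.9]
tcp_rot: [179.7, 0.0, 117.4]
ft_force: [1.1, 0.8, -0.0]
finger_gap: 15.2
```

```bash
python3 - <<'E'
from fit import *
import d
s=snap("side","sidej");crop(s.img,225,110,335,290,4,"pics/sj.png")
d.delta(440,180,208,117.3);
m=(475.6,-318.1,np.radians(-7.15)); print(T(m,[(50.8,0,75)]),T(m,[(50.5,0,75)]))
E
```

```text
t 45.80 at [558.2 318.5 216.3] [1.7953e+02 2.0000e-02 1.1741e+02] gap 14.9 F [0.9 0.8 2.8]
shift m [-0.0686 -0.1688  0.007 ] rotvec [0.0083 0.0003 0.0018] deg 0.5 dist 182
[[ 526.00496383 -324.42294405   75.        ]] [[ 525.70729672 -324.38560383   75.        ]]
```

View pics/sj.png

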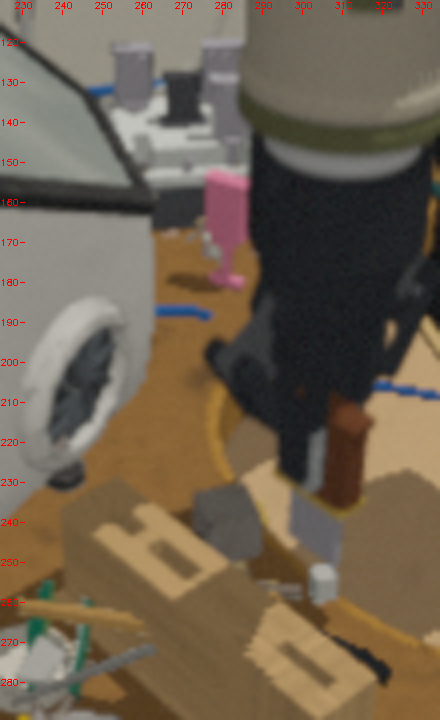

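jog_arm:
  targets:
    - [-0.011, -0.027, 0.001, 0, 0, 0, 1]
    - [-0.025, -0.061, 0.002, 0, 0, 0, 1]
    - [-0.039, -0.095, 0.004, 0, 0, 0, 1]
    - [-0.053, -0.13, 0.006, 0, 0, 0, 1]
    - [-0.068, -0.165, 0.008, 0, 0, 0, 1]

```text
time: 46.22
tool_pos: [438.8, 180.0, 199.7]
tcp_rot: [-179.9, -0.0, 117.4]
ft_force: [0.6, -0.4, -0.0]
finger_gap: 15.3
```

```bash
python3 - <<'E'
import d
d.delta(415,0,207,90);
E
```

```text
t 46.22 at [438.8 180.  199.7] [-1.7989e+02 -2.0000e-02  1.1743e+02] gap 15.3 F [ 0.6 -0.4 -0. ]
shift m [-0.1488 -0.1041 -0.0072] rotvec [-2.000e-03  1.000e-04  4.788e-01] deg 27.4 dist 182
```

jog_arm:
  targets:
    - [-0.03, -0.021, -0.002, 0, 0, 0.1, 1]
    - [-0.06, -0.042, -0.004, 0, 0, 0.2, 1]
    - [-0.09, -0.063, -0.006, 0, 0, 0.3, 1]
    - [-0.12, -0.084, -0.007, 0, 0, 0.4, 1]
    - [-0.15, -0.104, -0.007, 0, 0, 0.5, 1]

```text
time: 46.63
tool_pos: [416.4, -1.3, 207.7]
tcp_rot: [-180.0, -0.0, 88.5]
ft_force: [1.2, -0.7, -0.5]
finger_gap: 15.1
```

```bash
python3 - <<'E'
import d
d.delta(418,-180,207,82.85);
E
```

```text
t 46.63 at [416.4  -1.3 207.7] [-179.97   -0.     88.5 ] gap 15.1 F [ 1.2 -0.7 -0.5]
shift m [-0.1786  0.0062  0.0007] rotvec [-0.0005 -0.      0.0987] deg 5.7 dist 179
```

jog_arm:
  targets:
    - [-0.036, 0.001, 0, 0, 0, 0.05, 1]
    - [-0.073, 0.002, 0, 0, 0, 0.0987, 1]
    - [-0.11, 0.003, 0, 0, 0, 0.0987, 1]
    - [-0.147, 0.005, 0, 0, 0, 0.0987, 1]
    - [-0.184, 0.007, 0, 0, 0, 0.0987, 1]

```text
time: 47.05
tool_pos: [419.6, -185.7, 207.4]
tcp_rot: [-180.0, -0.0, 83.1]
ft_force: [0.4, 0.3, -0.9]
finger_gap: 15.1
```

```bash
python3 - <<'E'
import d
d.delta(425,-324.4,200,82.85);d.delta(525.9,-324.4,200,82.85)
E
```

```text
t 47.05 at [ 419.6 -185.7  207.4] [-1.7995e+02 -3.0000e-02  8.3090e+01] gap 15.1 F [ 0.4  0.3 -0.9]
shift m [-0.1371  0.022   0.0074] rotvec [-0.0008 -0.0005  0.0041] deg 0.2 dist 139
t 47.05 at [ 419.6 -185.7  207.4] [-1.7995e+02 -3.0000e-02  8.3090e+01] gap 15.1 F [ 0.4  0.3 -0.9]
shift m [-0.1249  0.1222  0.0073] rotvec [-0.0008 -0.0005  0.0041] deg 0.2 dist 175
```

jog_arm:
  targets:
    - [-0.035, 0.01, 0, 0, 0, 0.004, 1]
    - [-0.07, 0.03, 0, 0, 0, 0.004, 1]
    - [-0.098, 0.06, 0.002, 0, 0, 0.004, 1]
    - [-0.117, 0.092, 0.005, 0, 0, 0.004, 1]
    - [-0.124, 0.117, 0.007, 0, 0, 0.004, 1]

```text
time: 47.47
tool_pos: [522.0, -324.3, 199.4]
tcp_rot: [-179.9, 0.0, 82.7]
ft_force: [0.5, -0.3, -0.3]
finger_gap: 15.2
```

jog_arm:
  targets:
    - [-0.001, 0.005, 0.01, 0, 0, 0, 1]
    - [-0.001, 0.005, 0.025, 0, 0, 0, 1]
    - [-0.001, 0.005, 0.042, 0, 0, 0, 1]
    - [-0.001, 0.005, 0.052, 0, 0, 0, 1]
    - [-0.001, 0.005, 0.055, 0, 0, 0, 1]

```text
time: 47.88
tool_pos: [524.6, -321.2, 142.6]
tcp_rot: [-179.7, -0.2, 82.9]
ft_force: [-1.1, -0.6, -0.4]
finger_gap: 14.8
```

jog_arm:
  targets:
    - [0, 0, 0, 0, 0, 0, 1]
    - [0, 0, 0, 0, 0, 0, 1]
    - [0, 0, 0, 0, 0, 0, 1]
    - [0, 0, 0, 0, 0, 0, 1]

```text
time: 48.22
tool_pos: [527.2, -323.2, 147.9]
tcp_rot: [179.9, 0.1, 82.9]
ft_force: [0.0, -0.3, -1.4]
finger_gap: 15.2
```

```bash
python3 - <<'E'
from fit import *
import d
s=snap("side","sidek");crop(s.img,225,70,305,170,7,"pics/sk.png",5)
d.delta(525.9,-324.4,130,82.85);
E
```

```text
t 48.27 at [ 527.1 -323.2  147.7] [1.7989e+02 6.0000e-02 8.2870e+01] gap 15.0 F [-0.2  0.2 -1.9]
shift m [-0.0013 -0.0011  0.0177] rotvec [0.0018 0.001  0.0004] deg 0.1 dist 18
```

View pics/sk.png

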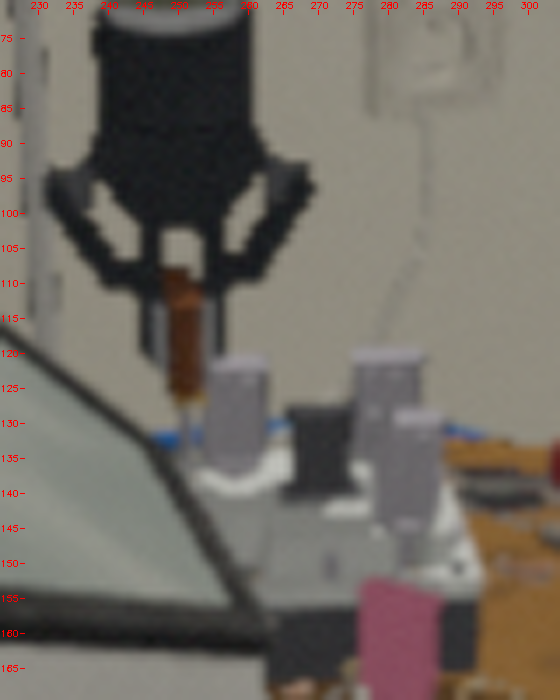

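jog_arm:
  targets:
    - [-0.001, -0.0005, 0.005, 0, 0, 0, 1]
    - [-0.0014, -0.0008, 0.011, 0, 0, 0, 1]
    - [-0.0014, -0.0008, 0.017, 0, 0, 0, 1]
    - [-0.0014, -0.0008, 0.018, 0, 0, 0, 1]
    - [-0.0014, -0.0008, 0.018, 0, 0, 0, 1]

```text
time: 48.68
tool_pos: [524.9, -323.6, 127.0]
tcp_rot: [-179.9, -0.1, 82.9]
ft_force: [-0.3, 0.3, -0.9]
finger_gap: 14.8
```

jog_arm:
  targets:
    - [0, 0, 0, 0, 0, 0, 1]
    - [0, 0, 0, 0, 0, 0, 1]
    - [0, 0, 0, 0, 0, 0, 1]
    - [0, 0, 0, 0, 0, 0, 1]

```text
time: 49.02
tool_pos: [525.8, -324.2, 128.7]
tcp_rot: [180.0, 0.0, 82.9]
ft_force: [0.2, 0.2, -0.8]
finger_gap: 14.7
```

```bash
python3 - <<'E'
import d
d.delta(525.9,-324.4,117,82.85);
E
```

```text
t 49.02 at [ 525.8 -324.2  128.7] [1.7997e+02 2.0000e-02 8.2880e+01] gap 14.7 F [ 0.2  0.2 -0.8]
shift m [-0.0002  0.0001  0.0117] rotvec [0.0005 0.0003 0.0005] deg 0.0 dist 12
```

jog_arm:
  targets:
    - [0, 0, 0.002, 0, 0, 0, 1]
    - [0, 0, 0.004, 0, 0, 0, 1]
    - [0, 0, 0.006, 0, 0, 0, 1]
    - [0, 0, 0.008, 0, 0, 0, 1]
    - [0, 0, 0.01, 0, 0, 0, 1]

```text
time: 49.43
tool_pos: [525.5, -324.0, 118.0]
tcp_rot: [-180.0, -0.0, 82.9]
ft_force: [0.3, -0.2, -1.2]
finger_gap: 15.3
```

jog_arm:
  targets:
    - [0, 0, 0.003, 0, 0, 0, 1]
    - [0, 0, 0.007, 0, 0, 0, 1]
    - [0, 0, 0.011, 0, 0, 0, 1]
    - [0, 0, 0.014, 0, 0, 0, 1]
    - [0, 0, 0.016, 0, 0, 0, 1]

```text
time: 49.85
tool_pos: [525.3, -323.9, 101.6]
tcp_rot: [-180.0, -0.0, 82.9]
ft_force: [-0.2, 0.6, -0.6]
finger_gap: 15.0
```

jog_arm:
  targets:
    - [0, 0, 0.003, 0, 0, 0, 1]
    - [0, 0, 0.007, 0, 0, 0, 1]
    - [0, 0, 0.011, 0, 0, 0, 1]
    - [0, 0, 0.014, 0, 0, 0, 1]
    - [0, 0, 0.0155, 0, 0, 0, 1]

```text
time: 50.27
tool_pos: [525.3, -323.8, 86.1]
tcp_rot: [-180.0, -0.0, 82.9]
ft_force: [0.5, 0.3, -1.1]
finger_gap: 15.2
```

jog_arm:
  targets:
    - [0, 0, 0.0005, 0, 0, 0, 1]
    - [0, 0, 0.001, 0, 0, 0, 1]
    - [0, 0, 0.001, 0, 0, 0, 1]

```text
time: 50.52
tool_pos: [525.7, -324.1, 86.0]
tcp_rot: [180.0, 0.0, 82.9]
ft_force: [-0.5, 0.9, -1.0]
finger_gap: 15.1
```

jog_arm:
  targets:
    - [0, 0, 0.0005, 0, 0, 0, 1]
    - [0, 0, 0.001, 0, 0, 0, 1]
    - [0, 0, 0.0013, 0, 0, 0, 1]
    - [0, 0, 0.0013, 0, 0, 0, 1]

```text
time: 50.85
tool_pos: [525.8, -324.2, 85.3]
tcp_rot: [180.0, 0.0, 82.9]
ft_force: [-2.7, 1.3, 5.5]
finger_gap: 15.3
```

jog_arm:
  targets:
    - [0, 0, 0, 0, 0, 0, 1]
    - [0, 0, 0.0003, 0, 0, 0, 1]
    - [0, 0, 0.0003, 0, 0, 0, 1]
    - [0, 0, 0.0003, 0, 0, 0, 1]

```text
time: 51.18
tool_pos: [525.8, -324.2, 85.3]
tcp_rot: [180.0, 0.0, 82.9]
ft_force: [-3.5, 3.1, 7.7]
finger_gap: 15.4
```

```bash
python3 - <<'E'
from fit import *
import d
s=snap("side","sidel");crop(s.img,225,70,305,170,7,"pics/sl.png",5)
d.delta(525.9,-324.4,85,82.85);
E
```

```text
t 51.23 at [ 525.8 -324.3   85.3] [1.7996e+02 2.0000e-02 8.2870e+01] gap 15.1 F [-3.8  2.   7.9]
shift m [-0.0001  0.0001  0.0003] rotvec [0.0006 0.0004 0.0004] deg 0.0 dist 0
```

View pics/sl.png

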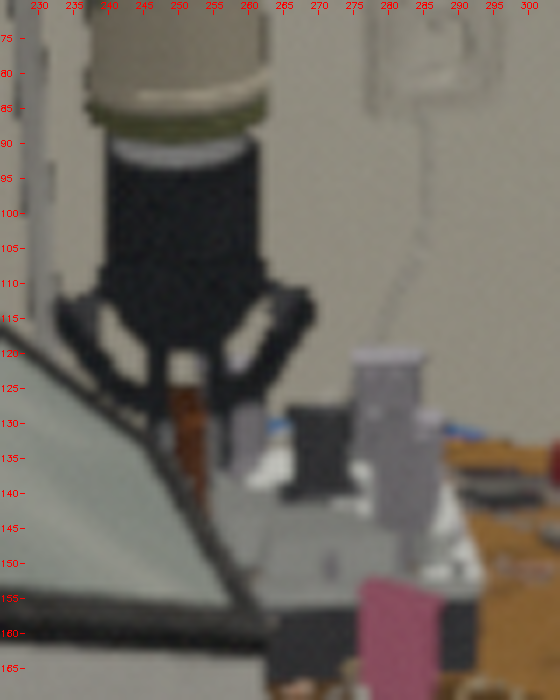

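jog_arm:
  targets:
    - [0, 0, -0.008, 0, 0, 0, 1]
    - [0, 0, -0.02, 0, 0, 0, 1]
    - [0, 0, -0.035, 0, 0, 0, 1]
    - [0, 0, -0.052, 0, 0, 0, 1]
    - [0, 0, -0.07, 0, 0, 0, 1]

```text
time: 51.65
tool_pos: [525.5, -324.0, 155.5]
tcp_rot: [-180.0, -0.0, 82.9]
ft_force: [0.8, -0.1, -0.3]
finger_gap: 15.3
```

jog_arm:
  targets:
    - [0, 0, -0.018, 0, 0, 0, 1]
    - [0, 0, -0.036, 0, 0, 0, 1]
    - [0, 0, -0.048, 0, 0, 0, 1]
    - [0, 0, -0.052, 0, 0, 0, 1]

```text
time: 51.98
tool_pos: [526.8, -325.0, 210.0]
tcp_rot: [179.8, 0.1, 82.9]
ft_force: [0.2, -0.0, -0.6]
finger_gap: 15.4
```

```bash
python3 - <<'E'
from fit import *
import d
s=snap("side","sidem");crop(s.img,225,70,305,170,7,"pics/sm.png",5)
d.delta(425,-230,206,82.85);d.delta(417,-180,206,82.85);
E
```

```text
t 52.03 at [ 526.7 -324.9  209.3] [1.7979e+02 1.2000e-01 8.2870e+01] gap 14.6 F [ 0.1 -0.5 -0.5]
shift m [ 0.0815 -0.1127  0.0027] rotvec [0.0037 0.0021 0.0004] deg 0.2 dist 139
t 52.03 at [ 526.7 -324.9  209.3] [1.7979e+02 1.2000e-01 8.2870e+01] gap 14.6 F [ 0.1 -0.5 -0.5]
shift m [ 0.1301 -0.1268  0.0026] rotvec [0.0037 0.0021 0.0004] deg 0.2 dist 182
```

View pics/sm.png

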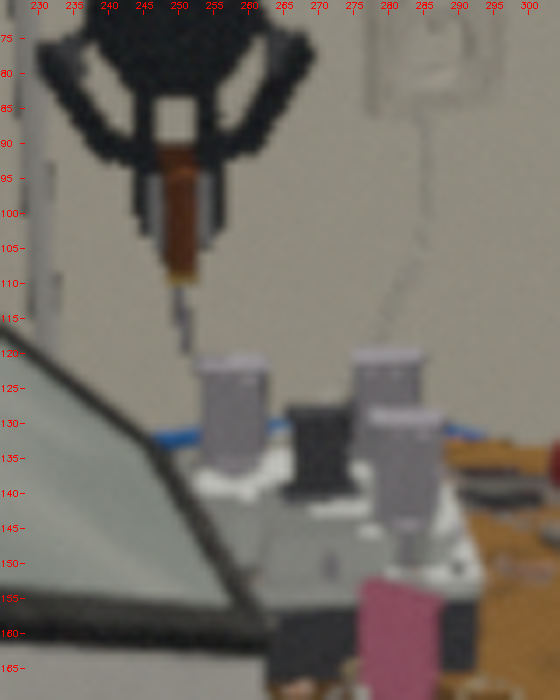

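Gauge out; mould undisturbed. Carry it back to the rack.

jog_arm:
  targets:
    - [0.02, -0.026, 0, 0, 0, 0, 1]
    - [0.042, -0.055, 0.001, 0, 0, 0, 1]
    - [0.065, -0.084, 0.002, 0, 0, 0, 1]
    - [0.09, -0.11, 0.003, 0, 0, 0, 1]
    - [0.124, -0.122, 0.003, 0, 0, 0, 1]

```text
time: 52.45
tool_pos: [416.7, -185.3, 201.2]
tcp_rot: [-179.8, -0.0, 82.8]
ft_force: [-0.4, 0.0, -0.2]
finger_gap: 15.2
```

```bash
python3 - <<'E'
import d
d.delta(416,0,206,110)
E
```

```text
t 52.45 at [ 416.7 -185.3  201.2] [-1.798e+02 -3.000e-02  8.276e+01] gap 15.2 F [-0.4  0.  -0.2]
shift m [ 0.1837 -0.0241 -0.0046] rotvec [-0.0033 -0.0013 -0.4755] deg 27.2 dist 185
```

jog_arm:
  targets:
    - [0.034, -0.0045, -0.001, 0, 0, -0.1, 1]
    - [0.07, -0.009, -0.002, 0, 0, -0.2, 1]
    - [0.106, -0.0135, -0.003, 0, 0, -0.3, 1]
    - [0.142, -0.018, -0.004, 0, 0, -0.4, 1]
    - [0.18, -0.0235, -0.005, 0, 0, -0.5, 1]

```text
time: 52.87
tool_pos: [418.1, -2.9, 207.4]
tcp_rot: [-180.0, -0.0, 111.8]
ft_force: [1.1, 0.9, -0.9]
finger_gap: 14.9
```

```bash
python3 - <<'E'
import d
d.delta(440,180,206,117.4)
E
```

```text
t 52.87 at [418.1  -2.9 207.4] [-1.7995e+02 -2.0000e-02  1.1176e+02] gap 14.9 F [ 1.1  0.9 -0.9]
shift m [0.1618 0.0882 0.0014] rotvec [-0.0008 -0.0004 -0.0984] deg 5.6 dist 184
```

jog_arm:
  targets:
    - [0.033, 0.018, 0, 0, 0, -0.05, 1]
    - [0.066, 0.036, 0, 0, 0, -0.0984, 1]
    - [0.098, 0.053, 0, 0, 0, -0.0984, 1]
    - [0.13, 0.071, 0, 0, 0, -0.0984, 1]
    - [0.162, 0.088, 0, 0, 0, -0.0984, 1]

```text
time: 53.28
tool_pos: [440.7, 180.5, 207.2]
tcp_rot: [-179.9, -0.0, 117.2]
ft_force: [0.7, -1.1, 0.2]
finger_gap: 15.1
```

```bash
python3 - <<'E'
import d
d.delta(556.5,317.6,190,117.4)
E
```

```text
t 53.28 at [440.7 180.5 207.2] [-1.7993e+02 -1.0000e-02  1.1717e+02] gap 15.1 F [ 0.7 -1.1  0.2]
shift m [0.0691 0.1657 0.0171] rotvec [-0.0011 -0.0002 -0.004 ] deg 0.2 dist 180
```

jog_arm:
  targets:
    - [0.015, 0.036, 0.001, 0, 0, -0.004, 1]
    - [0.03, 0.072, 0.003, 0, 0, -0.004, 1]
    - [0.045, 0.108, 0.006, 0, 0, -0.004, 1]
    - [0.06, 0.142, 0.01, 0, 0, -0.004, 1]
    - [0.068, 0.163, 0.014, 0, 0, -0.004, 1]

```text
time: 53.7
tool_pos: [556.1, 316.2, 192.2]
tcp_rot: [-179.9, -0.0, 117.5]
ft_force: [1.7, 1.5, -0.7]
finger_gap: 15.7
```

jog_arm:
  targets:
    - [0.001, 0.0025, 0.01, 0, 0, 0, 1]
    - [0.001, 0.0025, 0.025, 0, 0, 0, 1]
    - [0.001, 0.0025, 0.04, 0, 0, 0, 1]
    - [0.001, 0.0025, 0.046, 0, 0, 0, 1]
    - [0.001, 0.0025, 0.048, 0, 0, 0, 1]

```text
time: 54.12
tool_pos: [555.3, 314.4, 143.2]
tcp_rot: [-179.7, -0.0, 117.4]
ft_force: [0.2, 0.6, -1.4]
finger_gap: 15.2
```

jog_arm:
  targets:
    - [0, 0, 0, 0, 0, 0, 1]
    - [0, 0, 0, 0, 0, 0, 1]
    - [0, 0, 0, 0, 0, 0, 1]
    - [0, 0, 0, 0, 0, 0, 1]

```text
time: 54.45
tool_pos: [557.8, 315.7, 147.6]
tcp_rot: [179.9, 0.0, 117.4]
ft_force: [-0.2, -0.3, -0.6]
finger_gap: 15.0
```

```bash
python3 - <<'E'
from fit import *
import d
s=snap("side","siden");crop(s.img,245,170,335,290,6,"pics/sn.png",5)
d.delta(556.5,317.6,133,117.4)
E
```

```text
t 54.50 at [557.7 315.7 147.5] [1.7989e+02 1.0000e-02 1.1738e+02] gap 14.9 F [ 0.  -1.2 -0.4]
shift m [ 0.0022 -0.0002  0.0145] rotvec [ 0.0018  0.0001 -0.0004] deg 0.1 dist 15
```

View pics/sn.png

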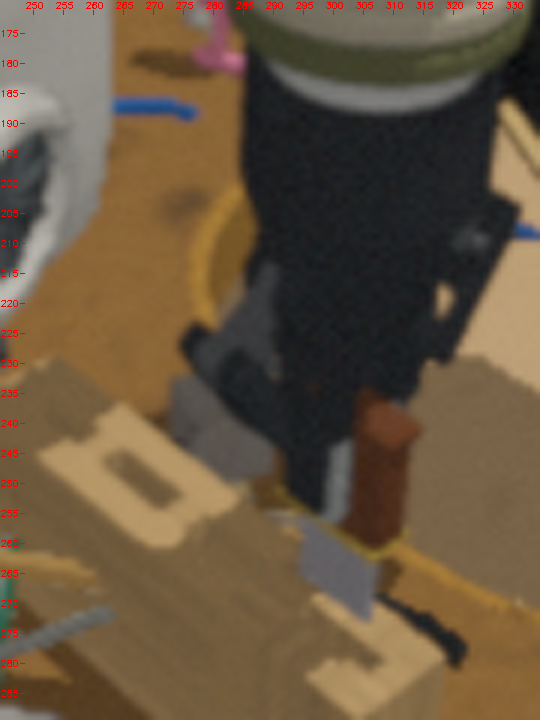

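jog_arm:
  targets:
    - [0.001, 0, 0.005, 0, 0, 0, 1]
    - [0.0022, 0, 0.01, 0, 0, 0, 1]
    - [0.0022, 0, 0.015, 0, 0, 0, 1]
    - [0.0022, 0, 0.0155, 0, 0, 0, 1]
    - [0.0022, 0, 0.0155, 0, 0, 0, 1]

```text
time: 54.92
tool_pos: [555.5, 317.3, 129.6]
tcp_rot: [-179.9, -0.0, 117.4]
ft_force: [1.0, 0.1, 0.5]
finger_gap: 15.0
```

jog_arm:
  targets:
    - [0, 0, 0, 0, 0, 0, 1]
    - [0, 0, 0, 0, 0, 0, 1]
    - [0, 0, 0, 0, 0, 0, 1]
    - [0, 0, 0, 0, 0, 0, 1]

```text
time: 55.25
tool_pos: [556.4, 317.6, 131.1]
tcp_rot: [180.0, 0.0, 117.4]
ft_force: [0.3, 0.2, 0.2]
finger_gap: 14.8
```

```bash
python3 d.py 556.5 317.6 120 117.4
```

```text
t 55.25 at [556.4 317.6 131.1] [179.97   0.   117.38] gap 14.8 F [0.3 0.2 0.2]
shift m [-0.      0.0001  0.0111] rotvec [ 0.0005  0.     -0.0003] deg 0.0 dist 11
```

jog_arm:
  targets:
    - [0, 0, 0.002, 0, 0, 0, 1]
    - [0, 0, 0.004, 0, 0, 0, 1]
    - [0, 0, 0.006, 0, 0, 0, 1]
    - [0, 0, 0.008, 0, 0, 0, 1]
    - [0, 0, 0.01, 0, 0, 0, 1]

```text
time: 55.67
tool_pos: [556.0, 317.4, 120.4]
tcp_rot: [-180.0, -0.0, 117.4]
ft_force: [-0.4, -0.2, -1.5]
finger_gap: 14.8
```

jog_arm:
  targets:
    - [0, 0, 0.003, 0, 0, 0, 1]
    - [0, 0, 0.007, 0, 0, 0, 1]
    - [0, 0, 0.011, 0, 0, 0, 1]
    - [0, 0, 0.014, 0, 0, 0, 1]
    - [0, 0, 0.016, 0, 0, 0, 1]

```text
time: 56.08
tool_pos: [555.8, 317.3, 104.0]
tcp_rot: [-179.9, -0.0, 117.4]
ft_force: [-0.5, -0.6, -0.3]
finger_gap: 15.3
```

jog_arm:
  targets:
    - [0, 0, 0.003, 0, 0, 0, 1]
    - [0, 0, 0.006, 0, 0, 0, 1]
    - [0, 0, 0.009, 0, 0, 0, 1]
    - [0, 0, 0.012, 0, 0, 0, 1]
    - [0, 0, 0.0135, 0, 0, 0, 1]

```text
time: 56.5
tool_pos: [555.9, 317.4, 90.7]
tcp_rot: [-180.0, -0.0, 117.4]
ft_force: [0.0, -0.1, -1.2]
finger_gap: 15.2
```

jog_arm:
  targets:
    - [0, 0, 0.0004, 0, 0, 0, 1]
    - [0, 0, 0.0008, 0, 0, 0, 1]
    - [0, 0, 0.0008, 0, 0, 0, 1]

```text
time: 56.75
tool_pos: [556.2, 317.5, 90.5]
tcp_rot: [180.0, -0.0, 117.4]
ft_force: [-0.3, -0.4, -1.1]
finger_gap: 14.8
```

jog_arm:
  targets:
    - [0, 0, 0.0005, 0, 0, 0, 1]
    - [0, 0, 0.0008, 0, 0, 0, 1]
    - [0, 0, 0.0008, 0, 0, 0, 1]

```text
time: 57.0
tool_pos: [556.3, 317.6, 90.3]
tcp_rot: [180.0, 0.0, 117.4]
ft_force: [-2.6, -1.4, 4.0]
finger_gap: 15.2
```

jog_arm:
  targets:
    - [0, 0, -0.0002, 0, 0, 0, 0.7]
    - [0, 0, -0.0002, 0, 0, 0, 0.5]
    - [0, 0, -0.0002, 0, 0, 0, 0.3]
    - [0, 0, -0.0002, 0, 0, 0, 0.2]
    - [0, 0, -0.0002, 0, 0, 0, 0.2]

```text
time: 57.42
tool_pos: [556.1, 317.5, 89.8]
tcp_rot: [-180.0, 0.0, 117.4]
ft_force: [0.4, 0.3, 0.6]
finger_gap: 68.7
```

jog_arm:
  targets:
    - [0, 0, -0.01, 0, 0, 0, 0.2]
    - [0, 0, -0.035, 0, 0, 0, 0.2]
    - [0, 0, -0.07, 0, 0, 0, 0.2]
    - [0, 0, -0.1, 0, 0, 0, 0.2]
    - [0, 0, -0.12, 0, 0, 0, 0.2]

```text
time: 57.83
tool_pos: [557.2, 318.0, 214.8]
tcp_rot: [179.7, 0.0, 117.4]
ft_force: [0.5, 0.2, 0.3]
finger_gap: 68.1
```

```bash
python3 d.py 440 180 230 117.4
```

```text
t 57.83 at [557.2 318.  214.8] [1.7974e+02 1.0000e-02 1.1738e+02] gap 68.1 F [0.5 0.2 0.3]
shift m [-0.0686 -0.1675 -0.016 ] rotvec [ 0.0046  0.0002 -0.0003] deg 0.3 dist 182
```

jog_arm:
  targets:
    - [-0.013, -0.032, -0.003, 0, 0, 0, 0.2]
    - [-0.027, -0.066, -0.006, 0, 0, 0, 0.2]
    - [-0.042, -0.1, -0.01, 0, 0, 0, 0.2]
    - [-0.056, -0.134, -0.014, 0, 0, 0, 0.2]
    - [-0.068, -0.165, -0.016, 0, 0, 0, 0.2]

```text
time: 58.25
tool_pos: [439.9, 180.0, 227.0]
tcp_rot: [179.9, 0.0, 117.4]
ft_force: [0.7, -0.8, 0.6]
finger_gap: 68.3
```

jog_arm:
  targets:
    - [0, 0, 0, 0, 0, 0, 0.2]
    - [0, 0, 0, 0, 0, 0, 0.2]
    - [0, 0, 0, 0, 0, 0, 0.2]
    - [0, 0, 0, 0, 0, 0, 0.2]

```text
time: 58.58
tool_pos: [441.6, 181.8, 226.5]
tcp_rot: [179.9, 0.0, 117.4]
ft_force: [0.3, -0.4, -0.4]
finger_gap: 68.2
```

```bash
python3 - <<'E'
from edge import *
s=snap("side","sidez");t=snap("top","topz")
k=(591.3,248.9,np.radians(27.1)); g=(556.4,317.6,np.radians(27.4))
def segs(P): return [(P[i],P[(i+1)%4]) for i in range(4)]
for n,c in(("top",t),("side",s)):
    p,q,_=edgefit(c,segs(rect(0,0,16,50,134)),g,w=2,n=12); print("gauge",n,p[:2].round(1),np.degrees(p[2]).round(1),q)
for nm,x,y in(("s0",417.1,-348.8),("s1",426.7,-274),("s2",496.5,-358.8)):
    p,q,_=edgefit(s,segs(rect(0,0,38,16,133)),(x,y,np.radians(-7.15)),w=2,n=12); print(nm,p[:2].round(1),np.degrees(p[2]).round(1),q)
p,q,_=edgefit(t,segs(rect(0,0,38,16,133)),(426.7,-274,np.radians(-7.15)),w=2,n=12); print("s1 top",p[:2].round(1),np.degrees(p[2]).round(1),q)
crop(s.img,225,100,335,300,4,"pics/sz.png");crop(t.img,120,150,420,300,2,"pics/tz.png",20);crop(t.img,330,160,420,230,8,"pics/tz2.png",5)
E
```

```text
gauge top [555.3 324.9] 40.7 [(1, 6, -0.02), (2, 12, -0.07), (3, 4, -0.03)]
gauge side [555.2 320.8] 29.0 [(0, 1, -1.58), (1, 12, 0.24), (2, 12, 0.01), (3, 12, 0.35)]Traceback (most recent call last):
  File "<stdin>", line 8, in <module>
  File "edge.py", line 18, in edgefit
    r=least_squares(f,p,loss='soft_l1',f_scale=robust,x_scale=[1,1,.01]); p=r.x
    return func(*args, **kwargs)
    vector_fun = VectorFunction(
        fun_wrapped,
    ...<6 lines>...
        workers=workers
    )
    self._update_fun()
    ~~~~~~~~~~~~~~~~^^
    self.f = self.fun_wrapped(xp_copy(self.x))
             ~~~~~~~~~~~~~~~~^^^^^^^^^^^^^^^^^
    return np.atleast_1d(self.fun(x))
                         ~~~~~~~~^^^
    return self.f(x, *self.args, **self.kwargs)
           ~~~~~~^^^^^^^^^^^^^^^^^^^^^^^^^^^^^^
  File "edge.py", line 17, in <lambda>
    f=lambda x:((c.proj(T(x,P))-U)*N).sum(1)
                        ~^^^^^
  File "fit.py", line 5, in T
    return np.c_[c*P[:,0]-s*P[:,1]+p[0],s*P[:,0]+c*P[:,1]+p[1],P[:,2]]
                   ~^^^^^
IndexError: too many indices for array: array is 1-dimensional, but 2 were indexed
```

```bash
python3 d.py 320 360 230 117.4; python3 d.py 240 500 230 117.4
```

```text
t 58.68 at [441.5 181.9 226. ] [ 1.8000e+02 -1.0000e-02  1.1743e+02] gap 68.1 F [-0.1  0.3  0.2]
shift m [ 0.2141 -0.0258 -0.004 ] rotvec [ 0.     -0.0001  0.0004] deg 0.0 dist 216
t 58.68 at [441.5 181.9 226. ] [ 1.8000e+02 -1.0000e-02  1.1743e+02] gap 68.1 F [-0.1  0.3  0.2]
shift m [ 0.3752 -0.0323 -0.004 ] rotvec [ 0.     -0.0001  0.0004] deg 0.0 dist 377
```

jog_arm:
  targets:
    - [0.038, -0.004, 0, 0, 0, 0, 0.2]
    - [0.077, -0.008, -0.001, 0, 0, 0, 0.2]
    - [0.116, -0.012, -0.002, 0, 0, 0, 0.2]
    - [0.155, -0.016, -0.003, 0, 0, 0, 0.2]
    - [0.193, -0.02, -0.004, 0, 0, 0, 0.2]

```text
time: 59.1
tool_pos: [333.2, 345.3, 229.8]
tcp_rot: [-180.0, -0.0, 117.4]
ft_force: [1.5, -0.7, 0.2]
finger_gap: 68.3
```

jog_arm:
  targets:
    - [0.038, -0.002, 0, 0, 0, 0, 0.2]
    - [0.077, -0.004, 0, 0, 0, 0, 0.2]
    - [0.116, -0.006, 0, 0, 0, 0, 0.2]
    - [0.15, -0.009, 0, 0, 0, 0, 0.2]
    - [0.17, -0.011, 0, 0, 0, 0, 0.2]

```text
time: 59.52
tool_pos: [243.8, 492.5, 229.3]
tcp_rot: [-179.9, -0.0, 117.6]
ft_force: [0.6, -0.0, -0.5]
finger_gap: 68.6
```

jog_arm:
  targets:
    - [0, 0, 0, 0, 0, 0, 0.2]
    - [0, 0, 0, 0, 0, 0, 0.2]
    - [0, 0, 0, 0, 0, 0, 0.2]
    - [0, 0, 0, 0, 0, 0, 0.2]

```text
time: 59.85
tool_pos: [247.1, 488.6, 229.6]
tcp_rot: [-180.0, 0.0, 117.3]
ft_force: [0.2, -1.9, -0.2]
finger_gap: 68.2
```

```bash
python3 - <<'E'
from edge import *
s=snap("side","sidez");t=snap("top","topz")
crop(s.img,225,100,335,300,4,"pics/sz.png");crop(t.img,120,150,420,300,2,"pics/tz.png",20);crop(t.img,330,160,420,230,8,"pics/tz2.png",5)
g=(556.4,317.6,np.radians(27.4))
def segs(P): return [(P[i],P[(i+1)%4]) for i in range(4)]
def tr(nm,*a):
    try: p,q,_=edgefit(*a,w=2,n=12); print(nm,p[:2].round(1),np.degrees(p[2]).round(1),q)
    except Exception as e: print(nm,"fail")
for n,c in(("top",t),("side",s)): tr("gauge "+n,c,segs(rect(0,0,16,50,134)),g)
for nm,x,y in(("s0",417.1,-348.8),("s1",426.7,-274),("s2",496.5,-358.8)): tr(nm,s,segs(rect(0,0,38,16,133)),(x,y,np.radians(-7.15)))
tr("s1top",t,segs(rect(0,0,38,16,133)),(426.7,-274,np.radians(-7.15)))
E
```

```text
gauge top [557.2 316.3] 27.9 [(0, 12, -0.01), (1, 12, 0.03), (2, 12, 0.0), (3, 12, 0.01)]
gauge side [555.7 319.3] 28.3 [(0, 12, -0.25), (1, 12, 0.02), (2, 11, -0.53), (3, 12, -0.04)]
s0 fail
s1 [ 427.3 -273.3] -0.5 [(0, 10, -0.26), (1, 12, 0.18), (2, 12, -0.26), (3, 2, 0.06)]
s2 [ 499.2 -349.6] -7.2 [(0, 10, 1.11), (1, 12, -0.06), (2, 11, 0.77), (3, 6, 0.05)]
s1top [ 429.  -274.6] -8.5 [(0, 12, -0.02), (1, 12, -0.37), (2, 12, -0.05), (3, 12, -0.3)]
```

View pics/sz.png

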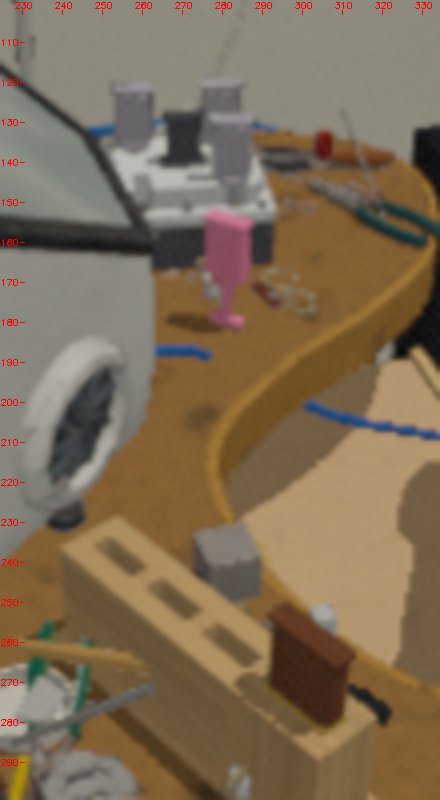

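View pics/tz.png

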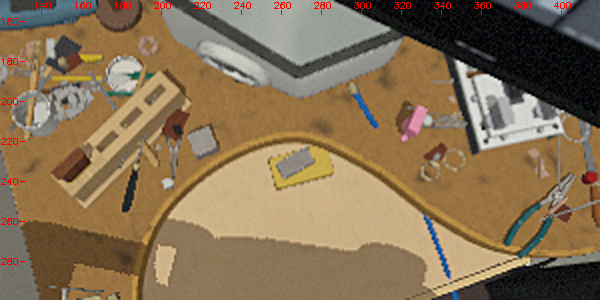

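View pics/tz2.png

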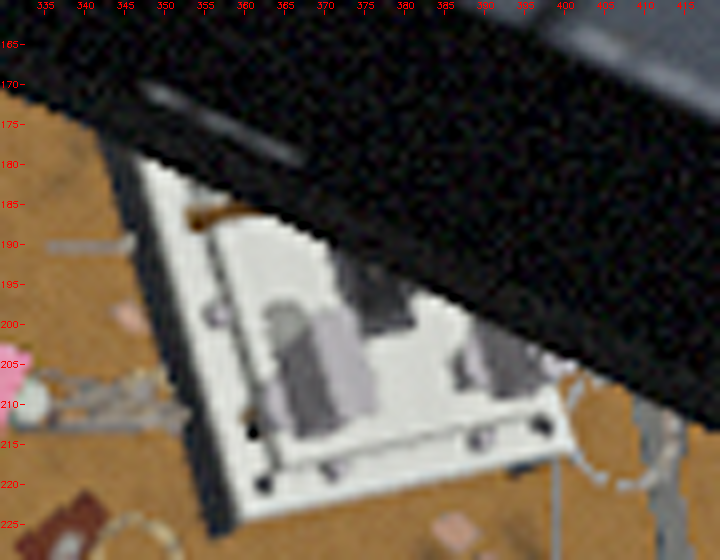

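```bash
python3 - <<'E'
from bench import r
print(r.hand_in()); print(r.sense()["time"])
E
```

```text
the job is handed in; nothing more can be done
None
the job is handed in; nothing more can be done
```

I finished the job and handed it in at about 60 s of the 210 s; the hand-in gives no verdict.

**What I did**
- **Cover:** it went down flat into its nest, touching at the expected height.
- **Toggles:** all three were there. They are in slots 1, 0 and 2, turned a quarter, and each collar met the cover at the expected height with about 5–8 N.
- **Gauge:** I pushed the blade down into the gate gap until the shoulder met the cover and end block, with about 8 N for about 0.4 s. Then I put it back in its rack slot, where it touched at the same height I had picked it up from.

**Last checks**
- **Pictures:** the gauge stands upright in the rack, the three toggles stand in line with the slots, and the cover is in its nest. The pink look-alike and the other things in view are where they were, and the arm is clear.
- **Gauge fit:** the two cameras put it at (557, 316) and (556, 319) mm; I let go of it at (556, 318).
- **Toggle in slot 1:** the top camera puts it about 2 mm from where I released it, in the same direction as the offset it shows for the cover.

**Checks that failed or disagreed**
- **Side-camera rim fits:** slot 0 failed outright. Slot 2 came out about 9 mm off in y, past the 8 mm limit, and slot 1's angle was about 7° off. The rims are only a few pixels wide there and partly hidden, so for slots 0 and 2 I relied on the arm's readings and the look of the pictures.
- **Cover angle:** the top camera put the cover about 1.8° off the mould. That is inside the limit and probably edge noise.

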